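# Shut down the site charging bench and book the packs out

## Robot

A 6-joint arm with a two-finger parallel gripper is mounted at the origin on the work surface. World frame = base frame: x ahead of the robot, y to its left, z up, the work surface at z = 0. Lengths are in mm, angles in rad, forces in N, time in s.
With the tool pointing down it reaches from about 350 to 950 mm from the base axis. Payload 17.4 kg.
Tool frame: the origin (TCP) lies where the fingers leave the gripper's body, on its centre line; the fingertips stand 84 mm ahead of it and the grasp point (between the pads) lies 65 mm ahead of it; y points along the fingers, x is the direction in which the jaws open and shut, and the axes are right-handed (so a half turn about y gives the same grasp; the last joint's range is limited). The gripper opens to 93 mm and grips with 3 to 60 N. Pads are 15 mm wide; open, the fingers measure 128 mm over their backs; the gripper's body (75 mm by 188 mm) begins 65 mm behind the grasp point.
Start: joints at [-1.191, 0.116, 1.442, -0, 1.584, -0.038], TCP at [273.874, -616.949, 302.746] pointing down, gripper open.
Joint ranges: [-2.83, 2.83], [-0.83, 2.19], [0.07, 2.5], [-1.14, 4.28], [0.01, 3], [-2.97, 2.97]. Speed limits (rad/s): [1.89, 1.89, 2.22, 3.14, 3.14, 3.14].

## Interface

Orientations are given as a 3x3 rotation matrix whose columns are the frame's x, y, z axes.
In Python, from workcell import get_obs, read_camera, close_job gives the robot as it stands. The module is installed in compiled form; this text tells all that it offers.
- The arm moves only by the tool servo_tool, never from a script. Its arguments are lists of equal length, an entry for each row: "rot": the turn, a rotation vector about the tool's x, y, z in degrees, a list of three; "slide": the shift along the tool's x, y, z in mm, a list of three; "hand": the opening, from 0 (shut) to 1 (fully open). A call has exactly 5 rows; each row shifts and turns the pose as measured when the row begins, along the tool's axes as they then stand; what a row does not reach is not made up. A row lasts 1/12 s, in which the tool goes at most 41.7 mm and 7.16 degrees, less where a joint would pass 70% of its speed; a pose out of reach is approached as far as the arm can. A call with a gripper value outside its range is refused whole. The fingers move at their own pace and stop on an object; "squeeze" is the grip in N (left out, the last holds). Time passes only in rows, so rows that do not move let the fingers close, or fill a call up. It gives the time, the measured TCP pose, the force and the opening at its end, in the units of the state.
- get_obs(): the state, without advancing time (a new reading comes with each control period).
- read_camera(name): name is "scene" or "top" or "wrist"; returns a dict with "color" (480x640x3 uint8, blue, green, red), "depth" (480x640 float32, mm along the optical axis (not along the pixel's ray), 0 where there is no reading), "fx", "fy", "cx", "cy" (pixels), "k1" (the pictures are not rectified: a ray, as slopes to the right and down, at radius r is drawn at 1 + k1 r^2 times it, then the intrinsics apply), "R" (3x3) and "t" (3): a world point X has camera coordinates R X + t; the wrist camera has in their place "mount" (4x4, takes a point from camera to tool coordinates, whose origin is the TCP and whose axes are the tool frame's). Camera axes: x right, y down, z forward; pixel columns grow to the right and rows downward; lengths in mm; the calibration is good to about 2 mm. A picture is of the moment at which its call begins: read the wrist's pose just before it.
- close_job(): hands the job in, once; it reports no verdict.
The state is a dict: "time_s": time; "joint_positions": joint angles; "joint_velocities": joint speeds; "joint_torque": joint torques, N m; "position": TCP position; "orientation": TCP orientation; "wrist_force": force on the tool from outside, world axes, zero at the start; "moment": the same for the moment, N m; "finger_gap": finger opening in mm.
Only numpy, scipy, OpenCV 4.12 (cv2) and the standard library are available. Lean on these libraries where they do the work, as an engineer would, in place of code of your own. Each camera call takes 0.05 s, during which the arm holds its last target.

## Task

Shut down the charging bench for the night: first switch the whole bank of rockers on the power board off with one drag of a fingertip along it, not lifting away until all are off, and only then bring the supply changeover lever from mains to its upright middle off position, never over to the generator side, and let go. With the supply off, and not before, take every battery pack out of the charger and lay them all in the crate in one layer. Then book the crate out: pick up the scanner, hold it steady for two seconds with its window aimed square enough at the middle of a barcode label on the crate, about 10 cm off, and lay it back on its mat; leave the drill and the screw box alone.

Things in the scene. Friction and masses are not known exactly. Their poses are not given: they have to be found in the camera images.
- board: grey portable power board lying on the table, fixed, 140 (x) x 350 (y) x 55 mm high; origin at the centre of its underside. In its frame: five black rockers, each 24 mm (x) by 40 mm (y), in a row along y at x = -25, y = -55, -11, 33, 77, 121 mm; lever at x = 0, y = -145 mm on a base 50 x 52 mm, to z = 67 mm; low socket flaps (to z = 65 mm) at x = 13 to 64 mm. The flat top at both ends of the bank is free
- crate: blue open crate, fixed, outside 235 (x) x 245 (y) x 105 mm high, walls and floor 5 mm; origin at the centre of its underside. Holds four packs side by side as two by two, e.g. at x = +-50, y = +-55 mm with their length along x
- label_r: barcode label, 80 x 50 mm, on a sloping holder on the outside of the crate's -y end; origin at the centre of the label's face, 80 mm up, x along its length, z is the direction it faces (outward along the crate's -y, 35 degrees upward)
- label_l: the same on the crate's +y end (faces outward along the crate's +y, 35 degrees upward). Either label will do
- charger: grey four-bay battery charger, fixed, 250 (x) x 210 (y) mm, deck 40 mm high; origin at the centre of its underside. Bays at x = -61.5 and 53.5, y = +-52.5 mm; in each a pack's foot stands loose between two 8 mm high rails, with a 30 mm high contact block just beyond its +x end; a pack lifts straight up out of it
- mat: brown cork mat, fixed, 120 (x) x 220 (y) x 4 mm thick, the scanner's resting place; origin at the centre of its underside
- scanner: cordless stick-shaped barcode scanner, 0.22 kg, about 162 mm long, lying on the mat; origin under its middle, x along it towards the reading window, z up. Handle 38 mm wide, 34 mm high (x from -82 to 38 mm), head 50 mm wide, 40 mm high (x from 35 to 80 mm)
- scanner_window (a point): centre of the scanner's reading window, at x = 81, y = 0, z = 20 mm of the scanner; it reads straight ahead along the scanner's x. Axes as the scanner's
- scanner_grip (a point): middle of the scanner's handle, at x = -15, y = 0, z = 20 mm of the scanner, near its centre of mass
- changeover (a joint): supply changeover lever on the power board, in rad: 0 to 0.2 = mains (leaning towards the board's -x, as found), 0.7 = the middle OFF position, upright, 1.4 = generator (leaning towards +x). Turns about the board's y axis and stays where it is left; a stiff friction hinge, about 2.5 N at the grip
- changeover_hinge (a point): hinge axis of the lever (67 mm above the board's underside)
- changeover_grip (a point): point on the lever's round black handle (16 mm thick, from 28 to 78 mm out) 60 mm from the hinge
- rocker0 (a joint): rocker switch 1 of 5, counted from the lever end, in rad: 0 = on, 0.42 = fully off; rocks about the board's x axis, stays where left (friction, about 1.3 N at its end). On, its -y half (with a small white dash) is pressed in and its +y half stands up as a 20 degree ramp, 7 mm high at the end; off, the other way round
- rocker1 (a joint): rocker switch 2 of 5, counted from the lever end, in rad: 0 = on, 0.42 = fully off; rocks about the board's x axis, stays where left (friction, about 1.3 N at its end). The middle of each rocker's top, on its axis, is 59 mm above the board's underside, on or off
- rocker2 (a joint): rocker switch 3 of 5, counted from the lever end, in rad: 0 = on, 0.42 = fully off; rocks about the board's x axis, stays where left (friction, about 1.3 N at its end). A fingertip drawn along the bank towards the board's +y, 59 to 61 mm above its underside, rides up each ramp and rocks it off; drawn back towards -y it would switch them on again
- rocker3 (a joint): rocker switch 4 of 5, counted from the lever end, in rad: 0 = on, 0.42 = fully off; rocks about the board's x axis, stays where left (friction, about 1.3 N at its end). Like the others
- rocker4 (a joint): rocker switch 5 of 5, counted from the lever end, in rad: 0 = on, 0.42 = fully off; rocks about the board's x axis, stays where left (friction, about 1.3 N at its end). Like the others, the farthest from the lever; its +y end is at y = 141 mm of the board
- pack0: black battery pack, 0.35 to 0.55 kg; origin at the centre of its underside. A foot 74 x 36 mm, 13 mm high, below a case 90 (x) x 52 (y) x 46 mm, 58 mm high in all; grip the case across its 52 mm. Two to four packs are present; absent ones read None
- pack1: black battery pack, 0.35 to 0.55 kg; origin at the centre of its underside. Like pack 0; may be absent
- pack2: black battery pack, 0.35 to 0.55 kg; origin at the centre of its underside. Like pack 0; may be absent
- pack3: black battery pack, 0.35 to 0.55 kg; origin at the centre of its underside. Like pack 0; may be absent
- drill: bare drill-driver lying on its side, 200 mm long, a bystander; origin on its underside
- screwbox: open cardboard box of screws, 110 x 160 x 40 mm, a bystander; origin on its underside
Things that resemble listed ones, but are neither listed nor needed, are in the scene too. What is shaped like the pack3 but blue is not meant.

How it is judged:
By the outcome, as a careful person would: the job done as asked, in the order asked, and still so for the second after the job is handed in, with the robot touching nothing.
Of pack0, pack1, pack2, pack3 only 2 to 4 are there at a start; the rules pass over those that are not, and their reading is None.
At some moment in a run one of scanner may be knocked a few centimetres aside while the robot is not near it.
Once in a run the grip may slacken for a moment while it holds something.
It also fails if it takes over 210 s, if anything falls off the work surface, if the arm or the gripper's body presses on something with over 40 N, if the wrist force passes 120 N, or if a joint passes its speed limit or range.

## Working session

There is one attempt and no reset: what is moved stays moved. The work goes in short steps, Python scripts to look and compute and a tool call to move; the robot and the scene stay as the last step left them, time stands still between calls to the robot, and variables do not carry over. Pictures are saved under pics/ and viewed, and the job is handed in when it is done.

Besides the shell and the picture viewer there is one more tool, called as a command line: name --argument value ..., lists and objects as JSON in quotes. servo_tool: Moves the arm, as the interface text tells. Its arguments: {"type":"object","properties":{"rot":{"type":"array"},"slide":{"type":"array"},"hand":{"type":"array"},"squeeze":{"type":"number"}},"required":["rot","slide","hand"]}

```bash
mkdir -p pics; cat > h.py <<'E'
import numpy as np, cv2
from workcell import get_obs, read_camera
def snap(name,fn=None):
    o=get_obs(); c=read_camera(name)
    if name=='wrist':
        M=np.array(c['mount']); T=np.eye(4); T[:3,:3]=np.array(o['orientation']); T[:3,3]=o['position']
        W=T@M
    else:
        R=np.array(c['R']);t=np.array(c['t']).ravel(); W=np.eye(4); W[:3,:3]=R.T; W[:3,3]=-R.T@t
    c['W']=W
    if fn: cv2.imwrite('pics/'+fn,c['color'])
    return c
def ray(c,u,v):
    K=np.array([[c['fx'],0,c['cx']],[0,c['fy'],c['cy']],[0,0,1.]])
    xd=(u-c['cx'])/c['fx'];yd=(v-c['cy'])/c['fy'];x,y=xd,yd
    for _ in range(20):
        s=1+c['k1']*(x*x+y*y);x,y=xd/s,yd/s
    return np.array([x,y,1.])
def onplane(c,u,v,z):
    d=c['W'][:3,:3]@ray(c,u,v);p=c['W'][:3,3]
    return p+d*(z-p[2])/d[2]
def atdepth(c,u,v):
    Z=float(c['depth'][int(round(v)),int(round(u))])
    return (c['W']@np.append(ray(c,u,v)*Z,1))[:3]
def cloud(c):
    v,u=np.mgrid[0:480,0:640]
    xd=(u-c['cx'])/c['fx'];yd=(v-c['cy'])/c['fy'];x,y=xd.copy(),yd.copy()
    for _ in range(20):
        s=1+c['k1']*(x*x+y*y);x,y=xd/s,yd/s
    Z=c['depth'].astype(float)
    P=np.stack([x*Z,y*Z,Z],-1)@c['W'][:3,:3].T+c['W'][:3,3]
    P[Z==0]=np.nan
    return P
def proj(c,X):
    X=np.asarray(X,float); q=c['W'][:3,:3].T@(X-c['W'][:3,3]); x,y=q[0]/q[2],q[1]/q[2]
    s=1+c['k1']*(x*x+y*y); return np.array([c['fx']*x*s+c['cx'],c['fy']*y*s+c['cy']])
E
python3 - <<'E'
from h import *
for n in ('scene','top','wrist'):
    c=snap(n,n+'0.png'); print(n,c['fx'],c['k1'],c['W'].round(2).tolist())
o=get_obs(); print(o)
E
```

```text
scene 439.69361571696567 -0.07632248387479236 [[0.48, 0.57, -0.67, 1377.51], [0.88, -0.33, 0.35, -391.82], [-0.02, -0.75, -0.66, 910.94], [0.0, 0.0, 0.0, 1.0]]
top 482.2937844562129 -0.09643807813954525 [[0.01, -0.99, 0.1, 406.84], [-1.0, -0.01, 0.01, 32.99], [-0.01, -0.1, -0.99, 1529.87], [0.0, 0.0, 0.0, 1.0]]
wrist 400.7411924878675 -0.06913690854874271 [[0.41, -0.88, -0.25, 343.2], [-0.91, -0.39, -0.11, -584.93], [-0.0, 0.27, -0.96, 384.27], [0.0, 0.0, 0.0, 1.0]]
{'time_s': 0.15, 'joint_positions': array([-1.19081778e+00,  1.16376596e-01,  1.44210595e+00, -5.17815832e-06,
        1.58402971e+00, -3.78019337e-02]), 'joint_velocities': array([-0.00075352, -0.00240062, -0.00337014, -0.0010081 , -0.00158564,
       -0.00223127]), 'joint_torque': array([ 8.87656861e-04, -7.21761918e+01, -6.22949338e+01,  7.79771945e-02,
        2.24214443e-02, -5.84908548e-05]), 'position': array([ 273.82738077, -616.8691791 ,  302.17784671]), 'orientation': array([[ 4.05732610e-01, -3.45886988e-04,  9.13991756e-01],
       [-9.13991359e-01,  8.52083036e-04,  4.05732756e-01],
       [-9.19134551e-04, -9.99999577e-01,  2.95801555e-05]]), 'wrist_force': array([ 0.33220215, -0.00763939,  0.19609784]), 'moment': array([0.02771895, 0.05492373, 0.06207562]), 'finger_gap': 93.07568629356406}
```

View pics/top0.png

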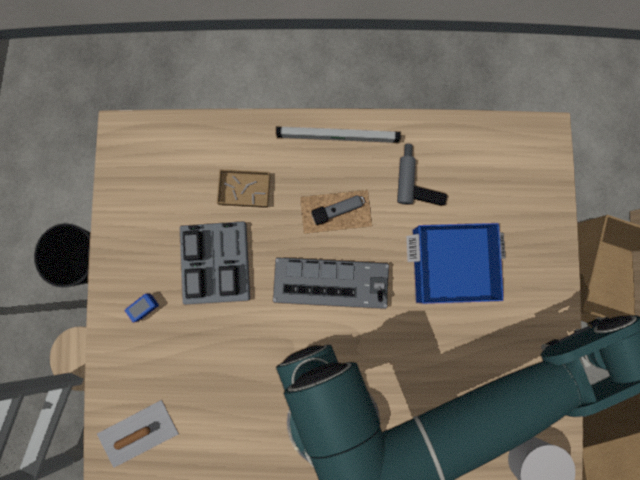

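View pics/scene0.png

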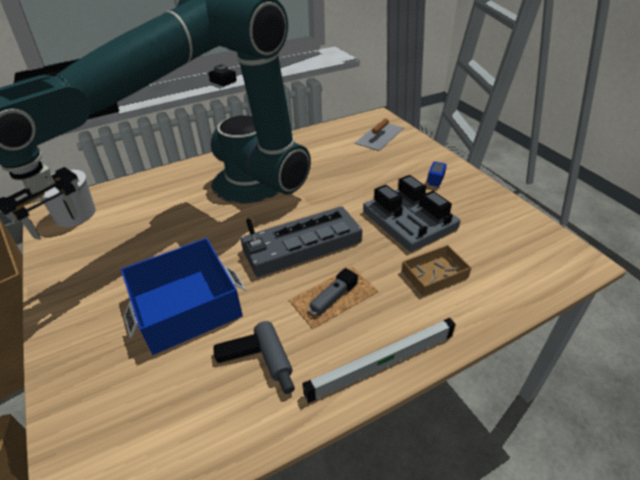

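View pics/wrist0.png

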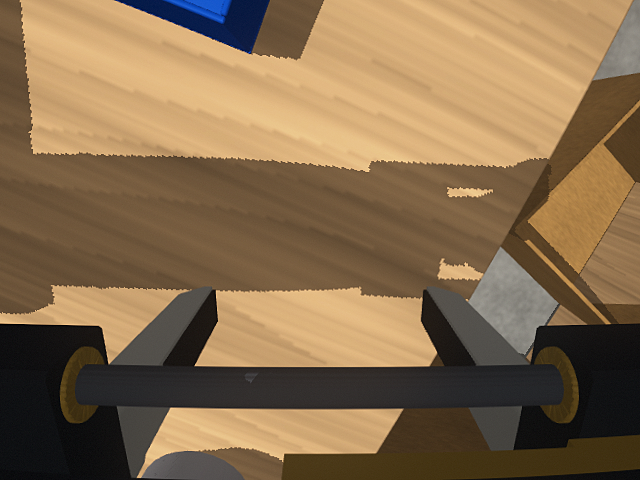

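```bash
python3 - <<'E'
from h import *
c=snap('top')
for n,pts,z in [('board',[(275,257),(391,262),(388,308),(273,303)],55),('crate',[(414,225),(500,223),(503,300),(415,303)],105),('charger',[(181,224),(246,222),(252,299),(182,303)],40),('mat',[(301,194),(370,190),(372,229),(304,233)],4),('scanner',[(364,199),(315,216)],25),('lever',[(380,294)],110),('packs',[(193,246),(195,283),(229,281),(141,307)],60)]:
    P=np.array([onplane(c,u,v,z) for u,v in pts]); print(n,P[:,:2].round(0).tolist(),P.mean(0).round(0))
I=cv2.resize(c['color'][180:320,120:520],None,fx=2,fy=2,interpolation=cv2.INTER_CUBIC);cv2.imwrite('pics/t1.png',I)
c=snap('scene'); I=cv2.resize(c['color'][150:350,100:480],None,fx=2,fy=2,interpolation=cv2.INTER_CUBIC);cv2.imwrite('pics/s1.png',I)
E
```

```text
board [[508.0, 180.0], [494.0, -175.0], [354.0, -165.0], [367.0, 185.0]] [431.   6.  55.]
crate [[602.0, -238.0], [610.0, -500.0], [380.0, -502.0], [371.0, -238.0]] [ 491. -370.  105.]
charger [[611.0, 481.0], [618.0, 275.0], [378.0, 251.0], [364.0, 470.0]] [493. 369.  40.]
mat [[715.0, 105.0], [729.0, -117.0], [602.0, -123.0], [588.0, 94.0]] [659. -10.   4.]
scanner [[695.0, -96.0], [640.0, 59.0]] [668. -18.  25.]
lever [[397.0, -135.0]] [ 397. -135.  110.]
packs [[540.0, 435.0], [426.0, 425.0], [433.0, 320.0], [350.0, 592.0]] [437. 443.  60.]
```

View pics/t1.png

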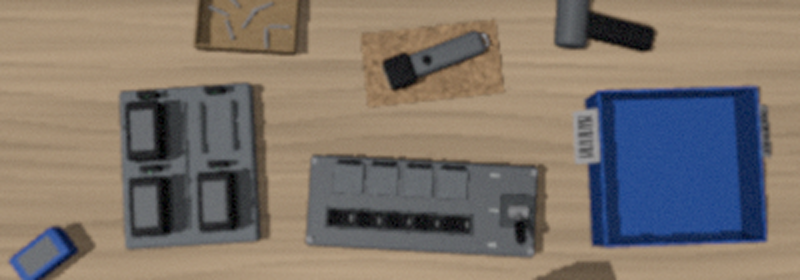

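View pics/s1.png

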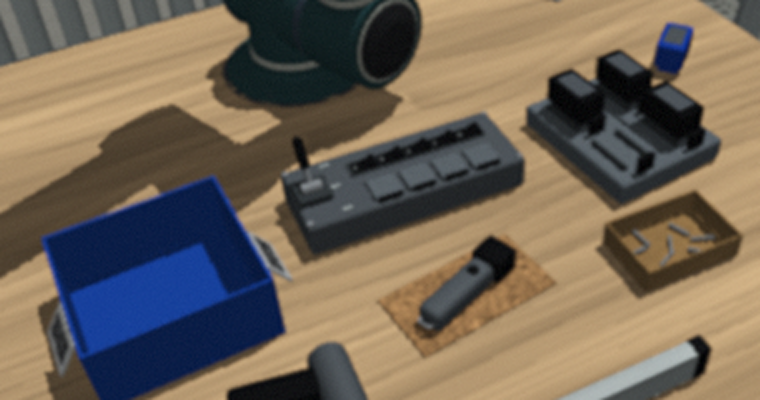

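```bash
cat > plan.py <<'E'
import sys,json,numpy as np
from scipy.spatial.transform import Rotation as Ro
from workcell import get_obs
def tool(az,tilt=0):
    a=np.radians(az); x=np.array([np.cos(a),np.sin(a),0]); y=np.array([0,0,-1.]); z=np.cross(x,y)
    return np.stack([x,y,z],1)
def plan(pos,R=None,v=38,w=6.8,n=None):
    o=get_obs(); p=np.array(o['position']);R0=np.array(o['orientation']); 
    if R is None: R=R0
    pos=np.array(pos,float); rv=Ro.from_matrix(R0.T@R).as_rotvec(degrees=True)
    N=max(int(np.ceil(max(np.linalg.norm(pos-p)/v,np.linalg.norm(rv)/w))),1) if n is None else n
    N5=int(np.ceil(N/5)*5)
    rows=[]
    for i in range(N5):
        a=min(i/N,1);b=min((i+1)/N,1)
        Ra=R0@Ro.from_rotvec(rv*a,degrees=True).as_matrix()
        rows.append(((rv*(b-a)).round(2).tolist(),(Ra.T@((pos-p)*(b-a))).round(1).tolist()))
    for k in range(0,N5,5):
        print(json.dumps({"rot":[r[0] for r in rows[k:k+5]],"slide":[r[1] for r in rows[k:k+5]]}))
    print('now',p.round(1),'t',round(o['time_s'],2),'F',np.round(o['wrist_force'],1),'gap',round(o['finger_gap'],1),'dist tool',(R0.T@(pos-p)).round(1),'rv',rv.round(2),'N',N)
def now():
    o=get_obs();print('pos',np.round(o['position'],1),'t',round(o['time_s'],2),'F',np.round(o['wrist_force'],1),'gap',round(o['finger_gap'],1),'y',np.round(np.array(o['orientation'])[:,1],3),'xaz',np.degrees(np.arctan2(o['orientation'][1][0],o['orientation'][0][0])).round(2), 'J',np.round(o['joint_positions'],2))
E
python3 -c "
from plan import *
plan([430,-10,400],tool(0))"
```

```text
{"rot": [[-0.0, -3.89, -0.0], [-0.0, -3.89, -0.0], [-0.0, -3.89, -0.0], [-0.0, -3.89, -0.0], [-0.0, -3.89, -0.0]], "slide": [[-28.9, -5.7, 22.9], [-27.3, -5.7, 24.8], [-25.5, -5.7, 26.6], [-23.7, -5.7, 28.2], [-21.7, -5.7, 29.8]]}
{"rot": [[-0.0, -3.89, -0.0], [-0.0, -3.89, -0.0], [-0.0, -3.89, -0.0], [-0.0, -3.89, -0.0], [-0.0, -3.89, -0.0]], "slide": [[-19.6, -5.7, 31.2], [-17.5, -5.7, 32.5], [-15.2, -5.7, 33.6], [-12.9, -5.7, 34.5], [-10.6, -5.7, 35.3]]}
{"rot": [[-0.0, -3.89, -0.0], [-0.0, -3.89, -0.0], [-0.0, -3.89, -0.0], [-0.0, -3.89, -0.0], [-0.0, -3.89, -0.0]], "slide": [[-8.2, -5.7, 36.0], [-5.7, -5.7, 36.4], [-3.2, -5.7, 36.7], [-0.7, -5.7, 36.9], [1.8, -5.7, 36.8]]}
{"rot": [[-0.0, -3.89, -0.0], [-0.0, -3.89, -0.0], [-0.0, -0.0, -0.0], [-0.0, -0.0, -0.0], [-0.0, -0.0, -0.0]], "slide": [[4.3, -5.7, 36.6], [6.7, -5.7, 36.2], [0.0, 0.0, 0.0], [0.0, 0.0, 0.0], [0.0, 0.0, 0.0]]}
now [ 273.9 -616.9  302.4] t 0.25 F [-0.6 -0.6 -0.9] gap 92.9 dist tool [-491.4  -97.3  389. ] rv [-2.000e-02 -6.606e+01 -2.000e-02] N 17
```

servo_tool --rot '[[0,-4,0],[0,-4,0],[0,-4,0],[0,-4,0],[0,-4,0]]' --slide '[[-29,-6,23],[-27,-6,25],[-25,-6,27],[-24,-6,28],[-22,-6,30]]' --hand '[0.5,0.3,0,0,0]' --squeeze 40

```text
time_s: 0.67
position: [318.3, -436.4, 327.9]
orientation: [[0.698, -0.004, 0.716], [-0.716, 0.007, 0.698], [-0.008, -1.0, 0.002]]
wrist_force: [1.1, 0.0, 0.5]
finger_gap: 64.4
```

servo_tool --rot '[[0,-4,0],[0,-4,0],[0,-4,0],[0,-4,0],[0,-4,0]]' --slide '[[-20,-6,31],[-17,-6,32],[-15,-6,34],[-13,-6,34],[-11,-6,35]]' --hand '[0,0,0,0,0]'

```text
time_s: 1.08
position: [358.3, -249.0, 359.9]
orientation: [[0.908, -0.003, 0.42], [-0.42, 0.007, 0.908], [-0.006, -1.0, 0.005]]
wrist_force: [0.7, -0.6, -0.2]
finger_gap: 30.9
```

```bash
python3 - <<'E'
from h import *
from plan import *
c=snap('wrist','w1.png'); np.savez('w1.npz',**{k:c[k] for k in c})
now(); plan([430,-10,400],tool(0))
E
```

```text
pos [ 359.3 -244.5  361.9] t 1.13 F [0.2 0.1 4.4] gap 27.0 y [-0.001  0.007 -1.   ] xaz -24.33 J [-0.66 -0.43  1.83  0.01  1.74 -0.23]
{"rot": [[-0.06, -3.48, -0.02], [-0.06, -3.48, -0.02], [-0.06, -3.48, -0.02], [-0.06, -3.48, -0.02], [-0.06, -3.48, -0.02]], "slide": [[-4.6, -5.2, 34.7], [-2.5, -5.3, 34.9], [-0.4, -5.3, 35.0], [1.8, -5.3, 35.0], [3.9, -5.4, 34.8]]}
{"rot": [[-0.06, -3.48, -0.02], [-0.06, -3.48, -0.02], [-0.0, -0.0, -0.0], [-0.0, -0.0, -0.0], [-0.0, -0.0, -0.0]], "slide": [[6.0, -5.4, 34.5], [8.1, -5.4, 34.1], [0.0, 0.0, 0.0], [0.0, 0.0, 0.0], [0.0, 0.0, 0.0]]}
now [ 359.3 -244.5  361.9] t 1.13 F [0.2 0.1 4.4] gap 27.0 dist tool [-32.3 -36.5 243. ] rv [ -0.39 -24.33  -0.13] N 7
```

servo_tool --rot '[[0,-3.5,0],[0,-3.5,0],[0,-3.5,0],[0,-3.5,0],[0,-3.5,0]]' --slide '[[-5,-5,35],[-2,-5,35],[0,-5,35],[2,-5,35],[4,-5,35]]' --hand '[0,0,0,0,0]'

```text
time_s: 1.55
position: [408.8, -71.8, 389.3]
orientation: [[0.994, 0.002, 0.112], [-0.112, 0.005, 0.994], [0.001, -1.0, 0.005]]
wrist_force: [1.2, -0.6, 0.2]
finger_gap: 0.6
```

servo_tool --rot '[[0,-3.5,0],[0,-3.5,0],[0,0,0],[0,0,0],[0,0,0]]' --slide '[[6,-5,34],[8,-5,34],[0,0,0],[0,0,0],[0,0,0]]' --hand '[0,0,0,0,0]'

```text
time_s: 1.97
position: [428.8, 4.5, 401.6]
orientation: [[1.0, 0.004, -0.029], [0.029, 0.006, 1.0], [0.004, -1.0, 0.006]]
wrist_force: [-0.1, -0.8, -0.1]
finger_gap: 0.7
```

```bash
python3 - <<'E'
from h import *
from plan import *
c=snap('wrist','w2.png'); np.savez('w2.npz',**{k:c[k] for k in c})
now()
E
```

```text
pos [428.7   4.1 401.5] t 2.02 F [-0.9  0.4  0.6] gap 0.5 y [ 0.004  0.006 -1.   ] xaz 1.59 J [-0.05 -0.44  1.77  0.01  1.8  -0.08]
```

View pics/w2.png

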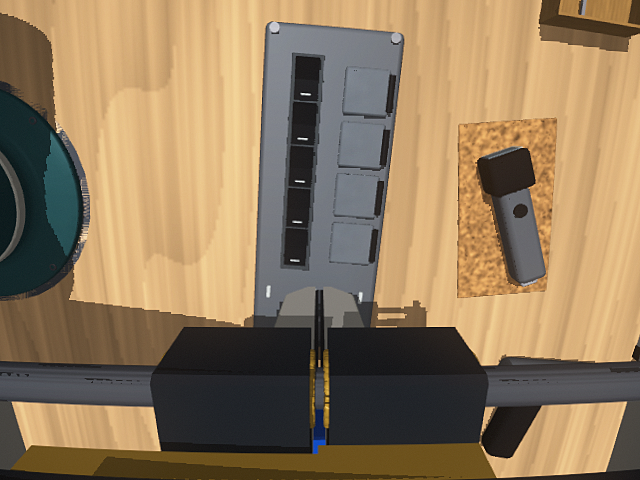

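View pics/w1.png

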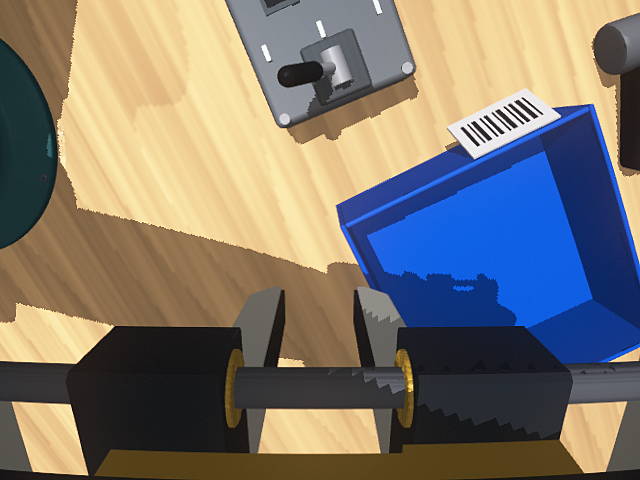

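```bash
python3 - <<'E'
from h import *
c=dict(np.load('w2.npz')); c={k:(v if v.ndim else v.item()) for k,v in c.items()}
P=cloud(c); col=c['color']; hsv=cv2.cvtColor(col,cv2.COLOR_BGR2HSV)
# board top by depth
m=(np.abs(P[...,2]-55)<4)&(np.arange(640)[None]>240)&(np.arange(640)[None]<420)
m[300:]=0
print('board z med',np.nanmedian(P[m][:,2]))
pts=P[m][:,:2]; print(cv2.minAreaRect(pts.astype(np.float32)))
# rocker dark bank
d=(hsv[...,2]<50); d[:, :270]=0; d[:,335:]=0; d[:45]=0; d[275:]=0
n,l,s,ce=cv2.connectedComponentsWithStats(d.astype(np.uint8)); 
for i in range(1,n):
    if s[i,4]>80:
        v,u=np.where(l==i); print(s[i],onplane(c,*ce[i],59).round(1))
# corner screws & white dashes
for u,v in [(274,28),(396,39),(269,293),(360,297)]: print('feat',onplane(c,u,v,55).round(1))
# mat
mm=cv2.inRange(hsv,(8,60,60),(22,255,255)); 
for u,v in [(460,125),(557,118),(546,292),(457,297)]: print('mat',onplane(c,u,v,4).round(1))
wd=(col.min(2)>150)&(np.arange(640)[None]>285)&(np.arange(640)[None]<325); wd[300:]=0; wd[:40]=0
n,l,s,ce=cv2.connectedComponentsWithStats(wd.astype(np.uint8))
for i in range(1,n):
    if s[i,4]>3: print('dash',ce[i].round(1),onplane(c,*ce[i],55).round(1),atdepth(c,*ce[i]).round(1))
E
```

```text
board z med 55.38646395628538
((434.6177062988281, 37.915931701660156), (296.7923278808594, 139.83251953125), 87.17440795898438)
[ 294   56   27   45 1028] [414.6 135.4  59. ]
[291 102  27  43 966] [412.6  91.9  59. ]
[289 146  26  42 897] [410.4  48.1  59. ]
[286 188  25  40 826] [408.1   4.3  59. ]
[284 228  24  38 771] [406.  -39.3  59. ]
feat [381.4 181.8  55. ]
feat [502.4 175.5  55. ]
feat [376.2 -97.8  55. ]
feat [ 481.3 -100.    55. ]
mat [593.1  96.7   4. ]
mat [709.9 110.6   4. ]
mat [ 735.  -109.5    4. ]
mat [ 615.  -118.7    4. ]
dash [304.9  93.6] [413.2 120.3  55. ] [413.3 120.   58.9]
dash [302.7 138.4] [411.9  75.8  55. ] [412.   75.8  58.1]
dash [299.8 181.1] [409.6  31.3  55. ] [409.8  31.7  58. ]
dash [296.8 221.5] [407.1 -12.9  55. ] [407.2 -12.1  58.7]
dash [294.8 260.3] [405.4 -57.5  55. ] [405.7 -55.4  61.3]
```

```bash
python3 - <<'E'
from plan import *
plan([404.4,-74.8,170],tool(-2.8))
E
```

```text
{"rot": [[-0.05, 0.63, 0.03], [-0.05, 0.63, 0.03], [-0.05, 0.63, 0.03], [-0.05, 0.63, 0.03], [-0.05, 0.63, 0.03]], "slide": [[-3.9, 33.0, -11.4], [-3.8, 33.0, -11.4], [-3.6, 33.0, -11.4], [-3.5, 33.0, -11.4], [-3.4, 33.0, -11.4]]}
{"rot": [[-0.05, 0.63, 0.03], [-0.05, 0.63, 0.03], [-0.0, 0.0, 0.0], [-0.0, 0.0, 0.0], [-0.0, 0.0, 0.0]], "slide": [[-3.2, 33.0, -11.4], [-3.1, 33.1, -11.4], [0.0, 0.0, 0.0], [0.0, 0.0, 0.0], [0.0, 0.0, 0.0]]}
now [428.7   4.1 401.5] t 2.02 F [-0.9  0.4  0.6] gap 0.5 dist tool [-27.5 230.9 -79.5] rv [-0.35  4.39  0.23] N 7
```

servo_tool --rot '[[0,0.7,0],[0,0.7,0],[0,0.6,0],[0,0.6,0],[0,0.6,0]]' --slide '[[-4,33,-12],[-4,33,-12],[-4,33,-12],[-4,33,-11],[-3,33,-11]]' --hand '[0,0,0,0,0]'

```text
time_s: 2.43
position: [410.6, -59.2, 236.5]
orientation: [[0.999, 0.016, 0.039], [-0.039, 0.004, 0.999], [0.015, -1.0, 0.005]]
wrist_force: [0.6, 0.7, 0.9]
finger_gap: 0.6
```

servo_tool --rot '[[0,0.6,0],[0,0.6,0],[0,0,0],[0,0,0],[0,0,0]]' --slide '[[-3,33,-11],[-3,25,-11],[0,0,0],[0,0,0],[0,0,0]]' --hand '[0,0,0,0,0]'

```text
time_s: 2.85
position: [399.2, -87.4, 169.4]
orientation: [[0.997, 0.007, 0.076], [-0.076, 0.006, 0.997], [0.007, -1.0, 0.006]]
wrist_force: [0.1, 0.1, 0.3]
finger_gap: 0.9
```

```bash
python3 - <<'E'
from plan import *
now()
plan([404.4,-74.8,142],tool(-2.8))
E
```

```text
pos [399.2 -87.4 169.4] t 2.85 F [0.1 0.1 0.3] gap 0.9 y [ 0.007  0.006 -1.   ] xaz -4.37 J [-0.28 -0.44  2.15  0.01  1.43 -0.21]
{"rot": [[-0.35, -1.57, 0.41], [-0.0, -0.0, 0.0], [-0.0, -0.0, 0.0], [-0.0, -0.0, 0.0], [-0.0, -0.0, 0.0]], "slide": [[4.1, 27.5, 12.8], [0.0, 0.0, 0.0], [0.0, 0.0, 0.0], [0.0, 0.0, 0.0], [0.0, 0.0, 0.0]]}
now [399.2 -87.4 169.4] t 2.85 F [0.1 0.1 0.3] gap 0.9 dist tool [ 4.1 27.5 12.8] rv [-0.35 -1.57  0.41] N 1
```

servo_tool --rot '[[-0.3,-1.5,0.4],[0,0,0],[0,0,0],[0,0,0],[0,0,0]]' --slide '[[2,9,6],[2,9,5],[0,5,0],[0,2,0],[0,0,0]]' --hand '[0,0,0,0,0]'

```text
time_s: 3.27
position: [406.8, -74.8, 147.2]
orientation: [[0.999, 0.006, 0.046], [-0.046, -0.001, 0.999], [0.006, -1.0, -0.001]]
wrist_force: [-0.6, 0.1, -0.4]
finger_gap: 0.5
```

```bash
python3 - <<'E'
from plan import *
now()
plan([404.4,-74.8,142],tool(-2.8))
E
```

```text
pos [406.8 -74.8 147.2] t 3.27 F [-0.6  0.1 -0.4] gap 0.5 y [ 0.006 -0.001 -1.   ] xaz -2.61 J [-0.24 -0.41  2.17  0.    1.38 -0.2 ]
{"rot": [[0.05, 0.19, 0.36], [0.0, 0.0, 0.0], [0.0, 0.0, 0.0], [0.0, 0.0, 0.0], [0.0, 0.0, 0.0]], "slide": [[-2.5, 5.2, -0.1], [0.0, 0.0, 0.0], [0.0, 0.0, 0.0], [0.0, 0.0, 0.0], [0.0, 0.0, 0.0]]}
now [406.8 -74.8 147.2] t 3.27 F [-0.6  0.1 -0.4] gap 0.5 dist tool [-2.5  5.2 -0.1] rv [0.05 0.19 0.36] N 1
```

servo_tool --rot '[[0,0.2,0.3],[0,0,0],[0,0,0],[0,0,0],[0,0,0]]' --slide '[[-2,3,0],[0,2,0],[0,1,0],[0,0.5,0],[0,0,0]]' --hand '[0,0,0,0,0]'

```text
time_s: 3.68
position: [405.0, -74.4, 140.7]
orientation: [[0.999, 0.001, 0.048], [-0.048, -0.001, 0.999], [0.001, -1.0, -0.001]]
wrist_force: [-0.1, 0.4, -0.1]
finger_gap: 0.7
```

servo_tool --rot '[[0,0,0],[0,0,0],[0,0,0],[0,0,0],[0,0,0]]' --slide '[[0,0.8,0],[0,0.8,0],[0,0,0],[0,0,0],[0,0,0]]' --hand '[0,0,0,0,0]'

```text
time_s: 4.1
position: [405.1, -74.7, 139.5]
orientation: [[0.999, 0.002, 0.049], [-0.049, -0.001, 0.999], [0.002, -1.0, -0.001]]
wrist_force: [-1.0, -0.6, -0.2]
finger_gap: 0.4
```

servo_tool --rot '[[0,0,0],[0,0,0],[0,0,0],[0,0,0],[0,0,0]]' --slide '[[0,0.6,0],[0,0.5,0],[0,0,0],[0,0,0],[0,0,0]]' --hand '[0,0,0,0,0]'

```text
time_s: 4.52
position: [405.3, -74.7, 139.5]
orientation: [[0.999, 0.002, 0.049], [-0.049, -0.001, 0.999], [0.002, -1.0, -0.001]]
wrist_force: [-0.2, -0.7, -0.0]
finger_gap: 0.5
```

servo_tool --rot '[[0,0,0],[0,0,0],[0,0,0],[0,0,0],[0,0,0]]' --slide '[[0,1.2,0],[0,0,0],[0,0,0],[0,0,0],[0,0,0]]' --hand '[0,0,0,0,0]'

```text
time_s: 4.93
position: [405.5, -74.8, 139.4]
orientation: [[0.999, 0.003, 0.049], [-0.049, -0.002, 0.999], [0.003, -1.0, -0.001]]
wrist_force: [1.0, 0.1, 0.3]
finger_gap: 0.5
```

servo_tool --rot '[[0,0,0],[0,0,0],[0,0,0],[0,0,0],[0,0,0]]' --slide '[[0,-3,0],[0,-1.6,0],[0,0,0],[0,0,0],[0,0,0]]' --hand '[0,0,0,0,0]'

```text
time_s: 5.35
position: [405.3, -74.8, 144.1]
orientation: [[0.999, 0.002, 0.049], [-0.049, -0.001, 0.999], [0.002, -1.0, -0.001]]
wrist_force: [0.5, 0.4, 0.5]
finger_gap: 0.7
```

servo_tool --rot '[[0,0,0],[0,0,0],[0,0,0],[0,0,0],[0,0,0]]' --slide '[[0,0,6],[0,0,8],[0,0,8],[0,0,8],[0,0,8]]' --hand '[0,0,0,0,0]'

```text
time_s: 5.77
position: [407.5, -34.8, 144.6]
orientation: [[0.999, 0.003, 0.051], [-0.051, -0.004, 0.999], [0.003, -1.0, -0.004]]
wrist_force: [-0.7, -1.3, 2.3]
finger_gap: 0.5
```

servo_tool --rot '[[0,0,0],[0,0,0],[0,0,0],[0,0,0],[0,0,0]]' --slide '[[0,0.3,8],[0,0.1,8],[0,0,8],[0,0,8],[0,0,8]]' --hand '[0,0,0,0,0]'

```text
time_s: 6.18
position: [409.7, 10.2, 144.4]
orientation: [[0.999, 0.004, 0.049], [-0.049, -0.005, 0.999], [0.004, -1.0, -0.004]]
wrist_force: [-1.0, -0.9, 0.7]
finger_gap: 0.5
```

servo_tool --rot '[[0,0,0],[0,0,0],[0,0,0],[0,0,0],[0,0,0]]' --slide '[[0,0.2,8],[0,0.1,8],[0,0.1,8],[0,0,8],[0,0,8]]' --hand '[0,0,0,0,0]'

```text
time_s: 6.6
position: [412.1, 54.0, 144.5]
orientation: [[0.999, 0.005, 0.049], [-0.049, -0.007, 0.999], [0.006, -1.0, -0.007]]
wrist_force: [-0.3, -1.6, 1.6]
finger_gap: 0.3
```

servo_tool --rot '[[0,0,0],[0,0,0],[0,0,0],[0,0,0],[0,0,0]]' --slide '[[0,0.2,8],[0,0.1,8],[0,0.1,8],[0,0,8],[0,0,8]]' --hand '[0,0,0,0,0]'

```text
time_s: 7.02
position: [414.4, 97.5, 144.3]
orientation: [[0.999, 0.006, 0.049], [-0.049, -0.01, 0.999], [0.006, -1.0, -0.01]]
wrist_force: [-0.1, -0.9, 2.1]
finger_gap: 0.5
```

servo_tool --rot '[[0.1,0,0],[0,0,0],[0,0,0],[0,0,0],[0,0,0]]' --slide '[[0,0.1,8],[0,0.1,8],[0,0.1,8],[0,0,8],[0,0,8]]' --hand '[0,0,0,0,0]'

```text
time_s: 7.43
position: [416.8, 140.7, 144.3]
orientation: [[0.999, 0.007, 0.049], [-0.049, -0.012, 0.999], [0.007, -1.0, -0.012]]
wrist_force: [0.2, -0.9, 1.8]
finger_gap: 0.4
```

servo_tool --rot '[[0,0,0],[0,0,0],[0,0,0],[0,0,0],[0,0,0]]' --slide '[[0,0.1,8],[0,0.1,8],[0,0.1,8],[0,0,4],[0,0,0]]' --hand '[0,0,0,0,0]'

```text
time_s: 7.85
position: [417.7, 173.7, 142.7]
orientation: [[0.999, 0.005, 0.048], [-0.048, -0.011, 0.999], [0.006, -1.0, -0.011]]
wrist_force: [0.4, -0.0, -0.2]
finger_gap: -0.2
```

```bash
python3 - <<'E'
from h import *
from plan import *
now()
c=snap('top'); I=cv2.resize(c['color'][230:330,240:420],None,fx=4,fy=4,interpolation=cv2.INTER_CUBIC);cv2.imwrite('pics/t2.png',I)
c=snap('scene'); I=cv2.resize(c['color'][180:300,220:400],None,fx=4,fy=4,interpolation=cv2.INTER_CUBIC);cv2.imwrite('pics/s2.png',I)
E
```

```text
pos [417.7 173.7 142.7] t 7.85 F [ 0.4 -0.  -0.2] gap -0.2 y [ 0.005 -0.011 -1.   ] xaz -2.74 J [ 0.34 -0.3   2.09 -0.01  1.35  0.39]
```

View pics/s2.png

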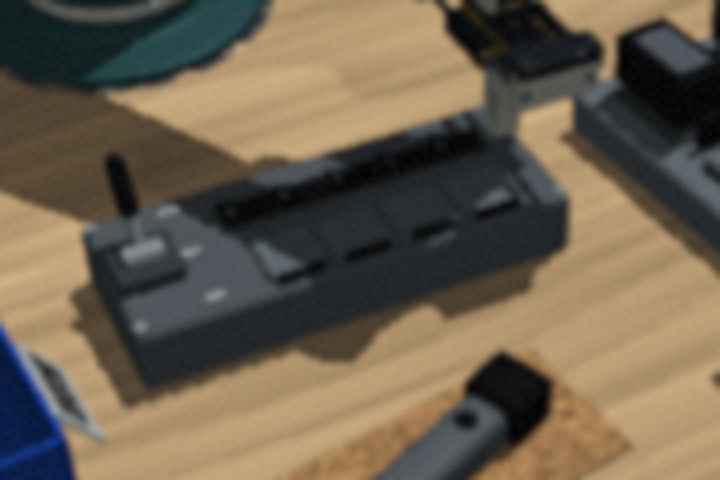

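```bash
python3 - <<'E'
from h import *
c=snap('wrist','w3.png')
E
```

```text
(no output)
```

View pics/w3.png

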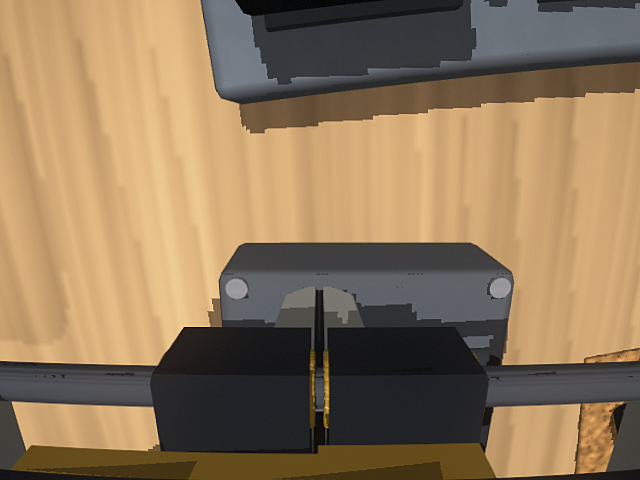

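View pics/t2.png

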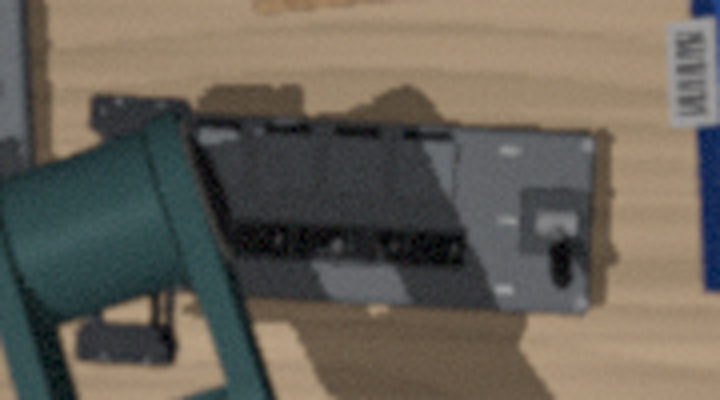

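```bash
python3 - <<'E'
from plan import *
plan([425,-20,340],tool(-2.8))
E
```

```text
{"rot": [[0.08, 0.0, 0.04], [0.08, 0.0, 0.04], [0.08, 0.0, 0.04], [0.08, 0.0, 0.04], [0.08, 0.0, 0.04]], "slide": [[2.2, -24.4, -24.3], [2.2, -24.4, -24.3], [2.2, -24.4, -24.2], [2.2, -24.5, -24.2], [2.1, -24.5, -24.2]]}
{"rot": [[0.08, 0.0, 0.04], [0.08, 0.0, 0.04], [0.08, 0.0, 0.04], [0.0, 0.0, 0.0], [0.0, 0.0, 0.0]], "slide": [[2.1, -24.5, -24.1], [2.1, -24.6, -24.1], [2.1, -24.6, -24.1], [0.0, 0.0, 0.0], [0.0, 0.0, 0.0]]}
now [417.8 172.8 142.8] t 8.0 F [-0.8 -0.   0.7] gap 0.2 dist tool [  17.7 -194.8 -194.4] rv [0.65 0.03 0.33] N 8
```

Lift straight first, then move back.

servo_tool --rot '[[0.1,0,0],[0.1,0,0],[0.1,0,0],[0.1,0,0.1],[0.1,0,0.1]]' --slide '[[0,-38,0],[0,-38,0],[3,-36,-25],[3,-36,-35],[3,-30,-38]]' --hand '[0,0,0,0,0]'

```text
time_s: 8.42
position: [418.4, 88.7, 307.6]
orientation: [[0.999, -0.009, 0.044], [-0.044, -0.006, 0.999], [-0.009, -1.0, -0.006]]
wrist_force: [1.4, -0.9, 0.3]
finger_gap: 0.7
```

servo_tool --rot '[[0.1,0,0],[0,0,0],[0,0,0],[0,0,0],[0,0,0]]' --slide '[[2,-12,-38],[2,0,-30],[0,0,-12],[0,0,0],[0,0,0]]' --hand '[0.5,1,1,1,1]'

```text
time_s: 8.83
position: [418.0, -0.6, 328.8]
orientation: [[0.999, 0.003, 0.051], [-0.051, -0.005, 0.999], [0.003, -1.0, -0.004]]
wrist_force: [0.0, 0.6, 0.3]
finger_gap: 29.3
```

```bash
python3 - <<'E'
from h import *
from plan import *
now()
c=snap('wrist','w4.png');np.savez('w4.npz',**{k:c[k] for k in c})
P=cloud(c)
by=np.array([.0492,.9988]);bx=np.array([.9988,-.0492]);O=np.array([433.8,13.9])
q=P[...,:2]-O; X=q@bx;Y=q@by;Z=P[...,2]
for k,y0 in enumerate([-55,-11,33,77,121]):
    print(k,[round(float(np.nanmedian(Z[(abs(X+25)<8)&(abs(Y-y0-d)<2.5)])),1) for d in (-16,-8,0,8,16)])
E
```

```text
pos [418.   -0.6 328.8] t 8.83 F [0.  0.6 0.3] gap 29.3 y [ 0.003 -0.005 -1.   ] xaz -2.9 J [-0.06 -0.47  1.91 -0.    1.7  -0.01]
0 [62.8, 60.6, 59.4, 60.1, 59.7]
1 [62.9, 276.9, 291.6, 295.4, 350.5]
2 [345.5, 60.8, 59.3, 59.5, 60.0]
3 [62.8, 60.5, 59.3, 59.7, 59.6]
4 [63.2, 60.9, 59.1, 59.3, 59.5]
```

View pics/w4.png

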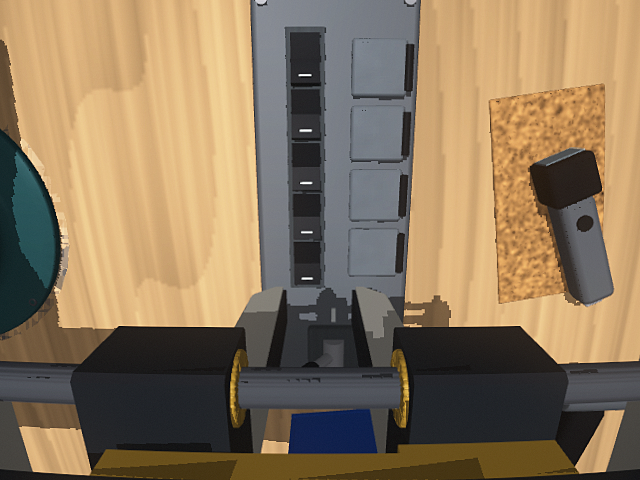

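```bash
python3 - <<'E'
from h import *
by=np.array([.0492,.9988]);bx=np.array([.9988,-.0492]);O=np.array([433.8,13.9])
for f in ('w2','w4'):
    c=dict(np.load(f+'.npz')); c={k:(v if v.ndim else v.item()) for k,v in c.items()}
    P=cloud(c); q=P[...,:2]-O; X=q@bx;Y=q@by;Z=P[...,2]; Z[Z>90]=np.nan
    print(np.nanmedian(Z[(X>-55)&(X<-42)&(abs(Y-60)<50)]))
    for k,y0 in enumerate([-55,-11,33,77,121]):
        print(k,[round(float(np.nanmedian(Z[(abs(X+25)<8)&(abs(Y-y0-d)<1.5)])),1) for d in range(-21,22,3)])
E
```

```text
55.17094695449197
0 [57.9, 58.3, 58.6, 58.7, 58.9, 59.1, 59.5, 60.2, 61.0, 62.7, 63.4, 64.6, 65.9, 61.5, 57.5]
1 [58.2, 58.3, 58.8, 58.9, 58.8, 59.2, 59.3, 60.4, 61.4, 62.6, 63.4, 64.3, 65.4, 61.4, 57.3]
2 [58.0, 58.4, 58.5, 58.5, 58.8, 58.9, 59.4, 60.3, 61.2, 62.3, 63.2, 64.3, 65.7, 62.5, 57.1]
3 [57.7, 58.1, 58.2, 58.5, 58.8, 59.0, 59.2, 60.2, 61.5, 62.8, 63.5, 64.8, 65.4, 62.0, 57.2]
4 [57.8, 58.1, 58.4, 58.4, 58.5, 59.0, 59.2, 59.7, 61.3, 62.1, 63.0, 64.2, 65.5, 60.7, 56.8]
55.17755041000129
0 [63.2, 63.0, 62.5, 61.5, 60.7, 60.1, 59.3, 59.4, 59.4, 59.8, 60.1, 60.2, 60.3, 57.6, 57.0]
1 [63.4, 63.4, 62.6, 61.7, 61.0, 60.0, 59.5, 59.4, 59.1, 59.7, 59.7, 59.5, 60.0, 57.7, 59.4]
2 [63.3, 63.0, 62.7, 61.7, 60.9, 60.0, 59.5, 59.2, 59.7, 59.3, 59.5, 59.7, 60.0, 58.3, 58.1]
3 [63.3, 63.3, 62.6, 61.8, 60.7, 60.1, 59.5, 59.3, 59.4, 59.7, 59.7, 59.4, 59.7, 58.4, 60.3]
4 [63.7, 63.4, 62.9, 61.7, 60.9, 60.3, 59.3, 59.1, 59.1, 59.3, 59.4, 59.6, 59.6, 59.0, 56.5]
```

```bash
python3 - <<'E'
from h import *
from plan import *
c=dict(np.load('w1.npz')); c={k:(v if v.ndim else v.item()) for k,v in c.items()}
for u,v in [(290,75),(316,72),(345,60),(284,121),(407,68),(266,52),(321,28),(378,6)]: print((u,v),atdepth(c,u,v).round(1))
print('crate', [onplane(c,u,v,105).round(1).tolist() for u,v in [(338,205),(590,105)]])
plan([391.7,-129.2,230],tool(-2.8))
E
```

```text
(290, 75) [ 387.3 -132.2  131.2]
(316, 72) [ 406.6 -135.   105.9]
(345, 60) [ 435.  -132.2   72.7]
(284, 121) [ 364.1 -155.1   57.9]
(407, 68) [ 485.  -159.5   57.7]
(266, 52) [375.6 -94.1  57. ]
(321, 28) [428.4 -97.1  58.7]
(378, 6) [ 481.8 -100.9   56.5]
crate [[378.8, -239.4, 105.0], [603.3, -249.4, 105.0]]
{"rot": [[0.05, -0.01, 0.03], [0.05, -0.01, 0.03], [0.05, -0.01, 0.03], [0.05, -0.01, 0.03], [0.05, -0.01, 0.03]], "slide": [[-4.0, 19.9, -25.9], [-4.0, 19.8, -26.0], [-4.0, 19.8, -26.0], [-4.0, 19.8, -26.0], [-4.0, 19.8, -26.0]]}
now [ 4.180e+02 -2.000e-01  3.288e+02] t 8.88 F [-0.5 -0.2  0.4] gap 33.2 dist tool [ -20.2   99.3 -129.7] rv [ 0.26 -0.05  0.16] N 5
```

servo_tool --rot '[[0,0,0],[0,0,0],[0,0,0],[0,0,0],[0,0,0]]' --slide '[[-4,20,-26],[-4,20,-26],[-4,20,-26],[-4,20,-26],[-3,14,-20]]' --hand '[1,1,1,1,1]'

```text
time_s: 9.3
position: [394.4, -120.2, 233.3]
orientation: [[0.999, 0.007, 0.037], [-0.037, -0.003, 0.999], [0.007, -1.0, -0.003]]
wrist_force: [-0.3, -0.1, -1.1]
finger_gap: 66.5
```

servo_tool --rot '[[0,0,0],[0,0,0],[0,0,0],[0,0,0],[0,0,0]]' --slide '[[0,4,-4],[0,0,0],[0,0,0],[0,0,0],[0,0,0]]' --hand '[1,1,1,1,1]'

```text
time_s: 9.72
position: [394.2, -122.3, 226.1]
orientation: [[0.999, 0.002, 0.036], [-0.036, -0.0, 0.999], [0.002, -1.0, -0.0]]
wrist_force: [-0.8, 0.0, -0.0]
finger_gap: 92.2
```

```bash
python3 - <<'E'
from plan import *
plan([391.7,-130.5,177],tool(-2.8))
E
```

```text
{"rot": [[0.01, 0.36, 0.05], [0.01, 0.36, 0.05], [0.0, 0.0, 0.0], [0.0, 0.0, 0.0], [0.0, 0.0, 0.0]], "slide": [[-1.1, 24.5, -4.1], [-1.1, 24.5, -4.2], [0.0, 0.0, 0.0], [0.0, 0.0, 0.0], [0.0, 0.0, 0.0]]}
now [ 394.2 -122.3  226.1] t 9.72 F [-0.8  0.  -0. ] gap 92.2 dist tool [-2.3 49.1 -8.3] rv [0.02 0.72 0.11] N 2
```

servo_tool --rot '[[0,0.4,0],[0,0.3,0],[0,0,0],[0,0,0],[0,0,0]]' --slide '[[-1,14,-4],[-1,16,-4],[0,12,0],[0,4,0],[0,0,0]]' --hand '[1,1,1,1,1]'

```text
time_s: 10.13
position: [393.2, -128.4, 178.1]
orientation: [[0.999, 0.006, 0.045], [-0.045, -0.001, 0.999], [0.006, -1.0, -0.001]]
wrist_force: [0.2, -0.0, 0.2]
finger_gap: 92.8
```

```bash
python3 - <<'E'
from h import *
from plan import *
now()
c=snap('scene'); I=cv2.resize(c['color'][180:300,200:320],None,fx=5,fy=5,interpolation=cv2.INTER_CUBIC);cv2.imwrite('pics/s3.png',I)
E
```

```text
pos [ 393.2 -128.4  178.1] t 10.13 F [ 0.2 -0.   0.2] gap 92.8 y [ 0.006 -0.001 -1.   ] xaz -2.58 J [-0.38 -0.44  2.13  0.    1.44 -0.33]
```

View pics/s3.png

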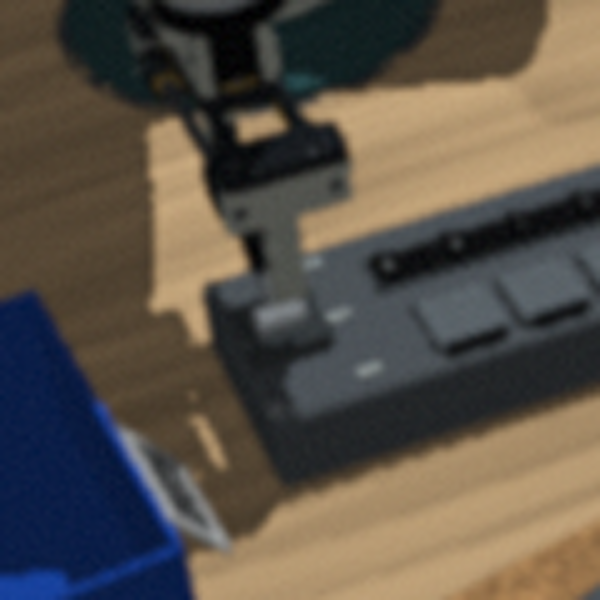

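servo_tool --rot '[[0,0,0],[0,0.2,0],[0,0,0],[0,0,0],[0,0,0]]' --slide '[[8,0,-1],[10,0,-1],[8,0,0],[4,0,0],[0,0,0]]' --hand '[1,1,1,1,1]' --squeeze 15

```text
time_s: 10.6
position: [426.5, -132.0, 181.0]
orientation: [[0.999, 0.007, 0.048], [-0.048, -0.003, 0.999], [0.007, -1.0, -0.002]]
wrist_force: [-1.9, -0.6, -0.5]
finger_gap: 93.0
```

```bash
python3 - <<'E'
from plan import *
plan([426.7,-130.5,177],tool(-2.8))
E
```

```text
{"rot": [[0.13, 0.04, 0.43], [0.0, 0.0, 0.0], [0.0, 0.0, 0.0], [0.0, 0.0, 0.0], [0.0, 0.0, 0.0]], "slide": [[0.1, 4.0, 1.6], [0.0, 0.0, 0.0], [0.0, 0.0, 0.0], [0.0, 0.0, 0.0], [0.0, 0.0, 0.0]]}
now [ 426.5 -132.   181. ] t 10.6 F [-1.9 -0.6 -0.5] gap 93.0 dist tool [0.1 4.  1.6] rv [0.13 0.04 0.43] N 1
```

servo_tool --rot '[[0,0,0.4],[0,0,0],[0,0,0],[0,0,0],[0,0,0]]' --slide '[[0,3,1],[0,0,0],[0,0,0],[0,0,0],[0,0,0]]' --hand '[0.8,0.6,0.4,0.2,0.1]'

```text
time_s: 11.02
position: [426.4, -131.0, 178.7]
orientation: [[0.999, -0.002, 0.048], [-0.048, -0.002, 0.999], [-0.002, -1.0, -0.003]]
wrist_force: [-4.4, 0.6, 1.8]
finger_gap: 64.5
```

servo_tool --rot '[[0,0,0],[0,0,0],[0,0,0],[0,0,0],[0,0,0]]' --slide '[[0,0,0],[0,0,0],[0,0,0],[0,0,0],[0,0,0]]' --hand '[0,0,0,0,0]'

```text
time_s: 11.43
position: [426.4, -131.1, 179.4]
orientation: [[0.999, -0.0, 0.048], [-0.048, -0.003, 0.999], [-0.0, -1.0, -0.003]]
wrist_force: [-2.5, -0.3, 2.9]
finger_gap: 30.8
```

servo_tool --rot '[[0,0,0],[0,0,0],[0,0,0],[0,0,0],[0,0,0]]' --slide '[[0,0,0],[0,0,0],[0,0,0],[0,0,0],[0,0,0]]' --hand '[0,0,0,0,0]'

```text
time_s: 11.85
position: [426.5, -131.1, 179.4]
orientation: [[0.999, -0.0, 0.048], [-0.048, -0.003, 0.999], [-0.0, -1.0, -0.003]]
wrist_force: [-2.9, 0.4, 2.7]
finger_gap: 15.4
```

```bash
python3 - <<'E'
from plan import *
plan([426.7,-130.5,177],tool(-2.8))
E
```

```text
{"rot": [[0.17, 0.06, -0.01], [0.0, 0.0, -0.0], [0.0, 0.0, -0.0], [0.0, 0.0, -0.0], [0.0, 0.0, -0.0]], "slide": [[0.2, 2.4, 0.6], [0.0, 0.0, 0.0], [0.0, 0.0, 0.0], [0.0, 0.0, 0.0], [0.0, 0.0, 0.0]]}
now [ 426.5 -131.1  179.4] t 11.85 F [-2.9  0.4  2.7] gap 15.4 dist tool [0.2 2.4 0.6] rv [ 0.17  0.06 -0.01] N 1
```

servo_tool --rot '[[0,0,0],[0,0,0],[0,0,0],[0,0,0],[0,0,0]]' --slide '[[0,0,0],[0,0,0],[0,0,0],[0,0,0],[0,-10,0]]' --hand '[0.6,0.6,0.6,0.7,1]'

```text
time_s: 12.27
position: [426.4, -130.8, 187.8]
orientation: [[0.999, -0.001, 0.048], [-0.048, -0.002, 0.999], [-0.001, -1.0, -0.002]]
wrist_force: [-0.9, -0.5, -0.3]
finger_gap: 44.5
```

servo_tool --rot '[[0,0,0],[0,0,0],[0,0,0],[0,0,0],[0,0,0]]' --slide '[[0,-30,0],[0,-35,0],[0,-35,0],[0,-25,0],[0,0,0]]' --hand '[1,1,1,1,1]'

```text
time_s: 12.68
position: [425.5, -130.1, 321.5]
orientation: [[0.999, -0.002, 0.048], [-0.048, -0.002, 0.999], [-0.002, -1.0, -0.002]]
wrist_force: [0.4, -0.6, 0.7]
finger_gap: 78.2
```

```bash
python3 - <<'E'
from h import *
from plan import *
now()
c=snap('wrist','w5.png')
c=snap('scene'); I=cv2.resize(c['color'][180:300,200:320],None,fx=5,fy=5,interpolation=cv2.INTER_CUBIC);cv2.imwrite('pics/s4.png',I)
E
```

```text
pos [ 425.5 -130.1  321.5] t 12.68 F [ 0.4 -0.6  0.7] gap 78.2 y [-0.002 -0.002 -1.   ] xaz -2.73 J [-0.35 -0.4   1.88 -0.    1.67 -0.31]
```

View pics/s4.png

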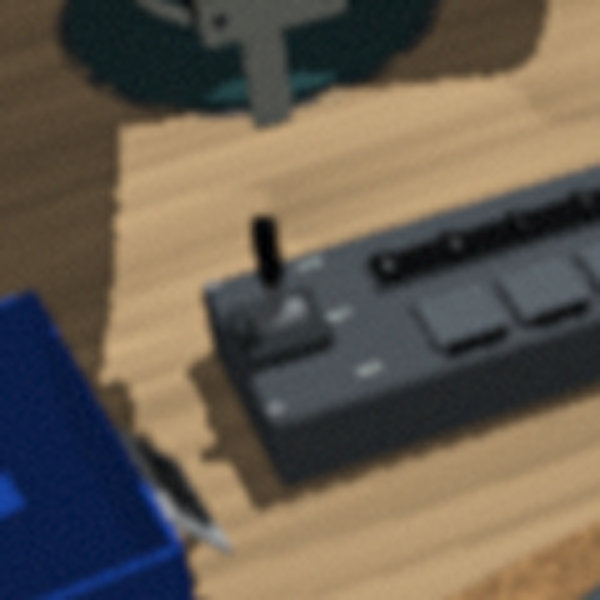

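View pics/w5.png

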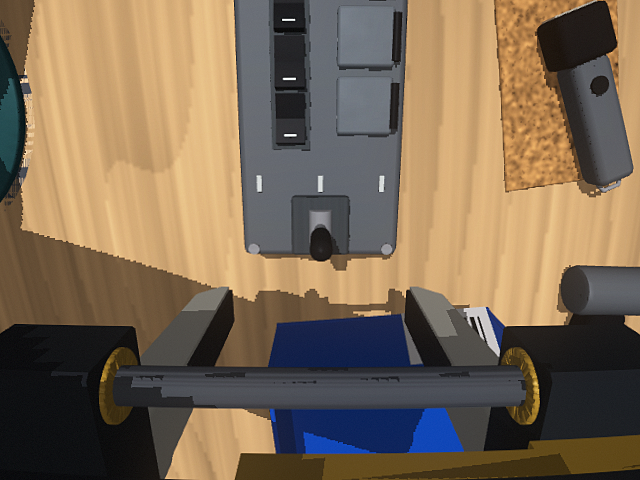

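```bash
python3 - <<'E'
from plan import *
plan([440,369,385],tool(-86.5))
E
```

```text
{"rot": [[0.02, 5.98, -0.02], [0.02, 5.98, -0.02], [0.02, 5.98, -0.02], [0.02, 5.98, -0.02], [0.02, 5.98, -0.02]], "slide": [[-0.7, -4.9, 35.6], [-4.4, -4.9, 35.4], [-8.0, -4.8, 34.7], [-11.6, -4.8, 33.7], [-15.1, -4.8, 32.3]]}
{"rot": [[0.02, 5.98, -0.02], [0.02, 5.98, -0.02], [0.02, 5.98, -0.02], [0.02, 5.98, -0.02], [0.02, 5.98, -0.02]], "slide": [[-18.4, -4.8, 30.6], [-21.4, -4.8, 28.5], [-24.3, -4.8, 26.1], [-26.9, -4.8, 23.4], [-29.2, -4.8, 20.5]]}
{"rot": [[0.02, 5.98, -0.02], [0.02, 5.98, -0.02], [0.02, 5.98, -0.02], [0.02, 5.98, -0.02], [0.0, 0.0, -0.0]], "slide": [[-31.2, -4.8, 17.4], [-32.8, -4.8, 14.0], [-34.1, -4.8, 10.5], [-35.0, -4.8, 6.9], [0.0, 0.0, 0.0]]}
now [ 425.2 -130.   317.1] t 12.78 F [ 0.2  0.2 -0.1] gap 85.5 dist tool [ -9.3 -68.1 499.1] rv [ 0.24 83.77 -0.22] N 14
```

servo_tool --rot '[[0,6,0],[0,6,0],[0,6,0],[0,6,0],[0,6,0]]' --slide '[[-1,-6,36],[-4,-6,35],[-8,-6,35],[-12,-6,34],[-15,-6,32]]' --hand '[1,1,1,1,1]'

```text
time_s: 13.2
position: [428.6, 42.4, 339.6]
orientation: [[0.84, -0.015, 0.542], [-0.542, 0.0, 0.84], [-0.012, -1.0, -0.008]]
wrist_force: [0.9, -0.2, -0.2]
finger_gap: 92.9
```

servo_tool --rot '[[0,6,0],[0,6,0],[0,6,0],[0,6,0],[0,6,0]]' --slide '[[-18,-6,31],[-21,-6,28],[-24,-6,26],[-27,-6,23],[-29,-6,20]]' --hand '[1,1,1,1,1]'

```text
time_s: 13.62
position: [432.1, 222.1, 363.0]
orientation: [[0.448, -0.022, 0.894], [-0.894, -0.002, 0.448], [-0.008, -1.0, -0.021]]
wrist_force: [0.2, -0.7, 0.5]
finger_gap: 92.7
```

servo_tool --rot '[[0,6,0],[0,6,0],[0,6,0],[0,4,0],[0,0,0]]' --slide '[[-31,-5,17],[-32,-5,14],[-30,-5,10],[-15,-2,4],[0,0,0]]' --hand '[1,1,1,1,1]'

```text
time_s: 14.03
position: [437.5, 351.0, 372.3]
orientation: [[0.059, -0.031, 0.998], [-0.998, -0.007, 0.059], [0.005, -0.999, -0.031]]
wrist_force: [-0.4, -0.5, 0.2]
finger_gap: 93.1
```

```bash
python3 - <<'E'
from h import *
from plan import *
now()
c=snap('wrist','w6.png');np.savez('w6.npz',**{k:c[k] for k in c})
E
```

```text
pos [437.5 351.  372.3] t 14.03 F [-0.4 -0.5  0.2] gap 93.1 y [-0.031 -0.007 -0.999] xaz -86.61 J [ 0.63 -0.13  1.57  0.01  1.73  2.14]
```

View pics/w6.png

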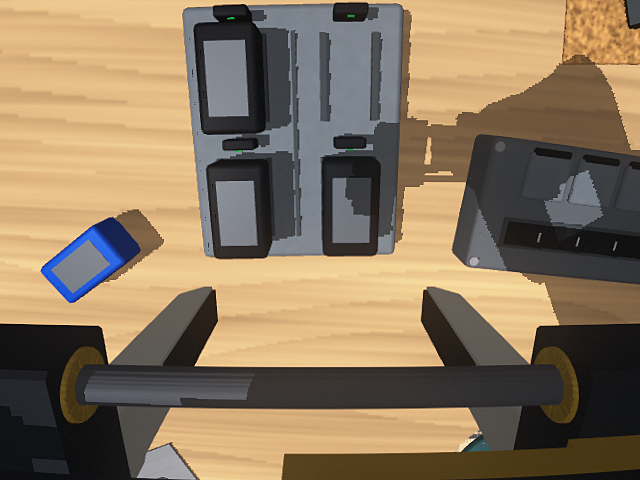

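```bash
python3 - <<'E'
from h import *
c=dict(np.load('w6.npz')); c={k:(v if v.ndim else v.item()) for k,v in c.items()}
P=cloud(c);Z=P[...,2]
m=((Z>90)&(Z<106)); m[:, :180]=0; m[:,410:]=0; m[270:]=0
n,l,s,ce=cv2.connectedComponentsWithStats(m.astype(np.uint8))
for i in range(1,n):
    if s[i,4]>800:
        pts=P[l==i]; r=cv2.minAreaRect(pts[:,:2].astype(np.float32)); print(s[i],'z',np.median(pts[:,2]).round(1),'ctr',np.round(r[0],1),np.round(r[1],1),round(r[2],1))
m=(abs(Z-40)<3); m[:, :170]=0; m[:,420:]=0; m[290:]=0
k,l,s,ce=cv2.connectedComponentsWithStats(m.astype(np.uint8)); 
pts=P[m]; r=cv2.minAreaRect(pts[:,:2].astype(np.float32)); print('chg',r,np.median(pts[:,2]))
# grey labels
hsv=cv2.cvtColor(c['color'],cv2.COLOR_BGR2HSV)
for nme,(u,v) in dict(A=(230,78),B=(236,212),C=(351,206)).items(): print(nme,onplane(c,u,v,98).round(1))
E
```

```text
[ 193   21   68  114 6925] z 98.2 ctr [543.3 434.2] [90.4 53.3] 3.4
[ 322  159   59   98 5473] z 98.3 ctr [437.2 321.7] [90.8 52. ] 3.6
[ 206  162   63   98 5412] z 98.2 ctr [428.6 424.7] [90.8 52.6] 3.9
chg ((494.4134216308594, 377.26983642578125), (247.9482421875, 208.50367736816406), 4.085968971252441) 40.18614302962703
A [544.  430.8  98. ]
B [430.1 425.4  98. ]
C [441.5 321.9  98. ]
```

```bash
python3 - <<'E'
from h import *
from plan import *
c=snap('top','t3.png'); hsv=cv2.cvtColor(c['color'],cv2.COLOR_BGR2HSV)
P=cloud(c);Z=P[...,2]
m=cv2.inRange(hsv,(100,120,30),(130,255,255)); m[:, :400]=0;m[:,520:]=0
m=m.astype(bool)
q=m&(Z>85)&(Z<125); pts=P[q][:,:2].astype(np.float32); print(q.sum(),cv2.minAreaRect(pts))
f=m&(Z<20)&(Z>-10); pts=P[f][:,:2].astype(np.float32); print(f.sum(),cv2.minAreaRect(pts),np.median(Z[f]))
plan([437.2,321.5,200],tool(-86.3))
E
```

```text
620 ((491.059326171875, -376.83233642578125), (229.7174835205078, 245.3426055908203), 1.8162890672683716)
4844 ((491.8341064453125, -397.27716064453125), (226.87962341308594, 284.77020263671875), 2.363413095474243) 4.819756066158561
{"rot": [[0.36, -0.01, 0.06], [0.36, -0.01, 0.06], [0.36, -0.01, 0.06], [0.36, -0.01, 0.06], [0.36, -0.01, 0.06]], "slide": [[5.2, 34.5, 0.7], [5.3, 34.5, 0.5], [5.3, 34.5, 0.2], [5.3, 34.5, 0.0], [5.4, 34.5, -0.2]]}
now [437.5 348.7 372.4] t 14.13 F [-0.2 -0.1 -0.3] gap 92.9 dist tool [ 26.1 172.5   3.4] rv [ 1.8  -0.03  0.32] N 5
```

servo_tool --rot '[[0.4,0,0],[0.4,0,0],[0.4,0,0],[0.4,0,0],[0.2,0,0.2]]' --slide '[[6,34,0],[6,34,0],[6,34,0],[5,34,0],[3,30,0]]' --hand '[1,1,1,1,1]' --squeeze 45

```text
time_s: 14.55
position: [437.4, 316.1, 205.1]
orientation: [[0.073, 0.009, 0.997], [-0.997, 0.002, 0.073], [-0.002, -1.0, 0.009]]
wrist_force: [0.3, 0.2, -0.4]
finger_gap: 93.2
```

```bash
python3 - <<'E'
from plan import *
plan([437.2,321.5,150],tool(-86.3))
E
```

```text
{"rot": [[-0.27, 0.23, -0.04], [-0.27, 0.23, -0.04], [-0.0, 0.0, -0.0], [-0.0, 0.0, -0.0], [-0.0, 0.0, -0.0]], "slide": [[-2.7, 27.6, -0.2], [-2.7, 27.5, -0.0], [0.0, 0.0, 0.0], [0.0, 0.0, 0.0], [0.0, 0.0, 0.0]]}
now [437.4 316.1 205.1] t 14.55 F [ 0.3  0.2 -0.4] gap 93.2 dist tool [-5.4 55.1 -0.3] rv [-0.54  0.47 -0.09] N 2
```

servo_tool --rot '[[-0.3,0.3,0],[-0.2,0.2,0],[0,0,0],[0,0,0],[0,0,0]]' --slide '[[-3,16,0],[-2,16,0],[0,10,0],[0,3,0],[0,0,0]]' --hand '[1,1,1,0.7,0.5]'

```text
time_s: 14.97
position: [434.4, 312.2, 149.1]
orientation: [[0.067, -0.008, 0.998], [-0.998, -0.005, 0.067], [0.004, -1.0, -0.008]]
wrist_force: [0.0, 0.3, -0.6]
finger_gap: 83.7
```

servo_tool --rot '[[0,0,0],[0,0,0],[0,0,0],[0,0,0],[0,0,0]]' --slide '[[0,0,0],[0,0,0],[0,0,0],[0,0,0],[0,0,0]]' --hand '[0.4,0.3,0.3,0.3,0.3]'

```text
time_s: 15.38
position: [435.4, 313.2, 153.8]
orientation: [[0.068, -0.004, 0.998], [-0.998, 0.002, 0.068], [-0.002, -1.0, -0.004]]
wrist_force: [-1.0, 6.5, -6.3]
finger_gap: 52.8
```

servo_tool --rot '[[0,0,0],[0,0,0],[0,0,0],[0,0,0],[0,0,0]]' --slide '[[0,0,0],[0,0,0],[0,0,0],[0,0,0],[0,0,0]]' --hand '[0.3,0.3,0.3,0.3,0.3]'

```text
time_s: 15.8
position: [435.2, 313.5, 154.4]
orientation: [[0.069, -0.003, 0.998], [-0.998, 0.001, 0.069], [-0.002, -1.0, -0.003]]
wrist_force: [0.3, 0.4, -2.9]
finger_gap: 52.6
```

```bash
python3 - <<'E'
from plan import *
now()
E
```

```text
pos [435.2 313.5 154.4] t 15.8 F [ 0.3  0.4 -2.9] gap 52.6 y [-0.003  0.001 -1.   ] xaz -86.04 J [ 0.58 -0.11  1.91  0.    1.34  2.08]
```

servo_tool --rot '[[0,0,0],[0,0,0],[0,0,0],[0,0,0],[0,0,0]]' --slide '[[0,-5,0],[0,-10,0],[0,-20,0],[0,-30,0],[0,-30,0]]' --hand '[0.3,0.3,0.3,0.3,0.3]'

```text
time_s: 16.22
position: [433.9, 312.0, 247.9]
orientation: [[0.069, -0.013, 0.998], [-0.998, -0.005, 0.069], [0.004, -1.0, -0.013]]
wrist_force: [0.4, 0.6, -2.7]
finger_gap: 53.1
```

servo_tool --rot '[[0,0,0],[0,0,0],[0,0,0],[0,0,0],[0,0,0]]' --slide '[[0,-30,0],[0,-20,0],[0,-10,0],[0,0,0],[0,0,0]]' --hand '[0.3,0.3,0.3,0.3,0.3]'

```text
time_s: 16.63
position: [434.8, 312.0, 321.0]
orientation: [[0.068, -0.004, 0.998], [-0.998, 0.0, 0.068], [-0.0, -1.0, -0.004]]
wrist_force: [0.0, -0.9, -4.1]
finger_gap: 52.6
```

```bash
python3 - <<'E'
from h import *
from plan import *
now()
c=snap('scene'); I=cv2.resize(c['color'][100:280,320:520],None,fx=3,fy=3,interpolation=cv2.INTER_CUBIC);cv2.imwrite('pics/s5.png',I)
plan([460,-300,310],tool(-89))
E
```

```text
pos [434.8 312.  321. ] t 16.63 F [ 0.  -0.9 -4.1] gap 52.6 y [-0.004  0.    -1.   ] xaz -86.07 J [ 0.57 -0.19  1.71  0.    1.63  2.08]
{"rot": [[0.01, 0.17, 0.0], [0.01, 0.17, 0.0], [0.01, 0.17, 0.0], [0.01, 0.17, 0.0], [0.01, 0.17, 0.0]], "slide": [[36.0, 0.6, -1.0], [36.0, 0.6, -0.9], [36.0, 0.6, -0.8], [36.0, 0.6, -0.7], [36.0, 0.6, -0.5]]}
{"rot": [[0.01, 0.17, 0.0], [0.01, 0.17, 0.0], [0.01, 0.17, 0.0], [0.01, 0.17, 0.0], [0.01, 0.17, 0.0]], "slide": [[36.0, 0.6, -0.4], [36.0, 0.6, -0.3], [36.0, 0.6, -0.2], [36.0, 0.6, -0.1], [36.0, 0.6, -0.0]]}
{"rot": [[0.01, 0.17, 0.0], [0.01, 0.17, 0.0], [0.01, 0.17, 0.0], [0.01, 0.17, 0.0], [0.01, 0.17, 0.0]], "slide": [[36.0, 0.6, 0.1], [36.0, 0.6, 0.2], [36.0, 0.6, 0.3], [36.0, 0.6, 0.4], [36.0, 0.6, 0.5]]}
{"rot": [[0.01, 0.17, 0.0], [0.01, 0.17, 0.0], [0.0, 0.0, 0.0], [0.0, 0.0, 0.0], [0.0, 0.0, 0.0]], "slide": [[36.0, 0.6, 0.6], [36.0, 0.6, 0.8], [0.0, 0.0, 0.0], [0.0, 0.0, 0.0], [0.0, 0.0, 0.0]]}
now [434.7 312.  320.7] t 16.68 F [-0.4 -0.  -3.2] gap 52.9 dist tool [612.3  10.7 -16.6] rv [0.23 2.93 0.  ] N 17
```

View pics/s5.png

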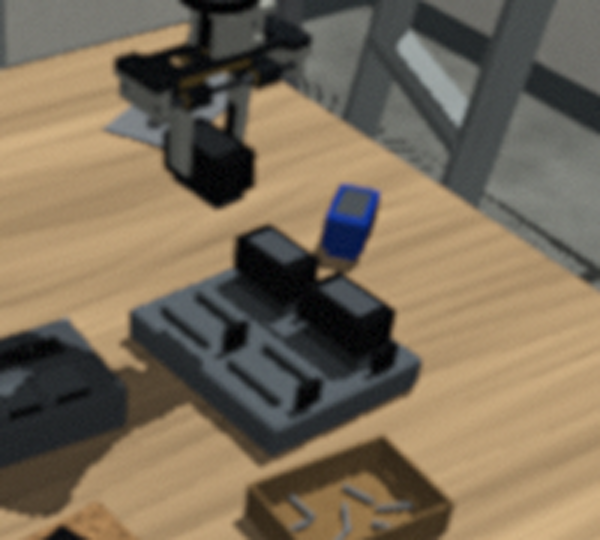

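servo_tool --rot '[[0,0.2,0],[0,0.2,0],[0,0.2,0],[0,0.2,0],[0,0.2,0]]' --slide '[[20,0,-1],[36,0,-1],[38,0,-1],[38,0,-1],[38,0,-1]]' --hand '[0.3,0.3,0.3,0.3,0.3]'

```text
time_s: 17.1
position: [438.4, 141.4, 311.4]
orientation: [[0.06, -0.015, 0.998], [-0.998, -0.004, 0.06], [0.003, -1.0, -0.016]]
wrist_force: [1.8, -0.6, -3.1]
finger_gap: 52.7
```

servo_tool --rot '[[0,0.2,0],[0,0.2,0],[0,0.2,0],[0,0.2,0],[0,0.2,0]]' --slide '[[38,0,0],[38,0,0],[38,0,0],[38,0,0],[38,0,0]]' --hand '[0.3,0.3,0.3,0.3,0.3]'

```text
time_s: 17.52
position: [444.8, -57.0, 303.5]
orientation: [[0.043, -0.025, 0.999], [-0.999, -0.004, 0.043], [0.003, -1.0, -0.025]]
wrist_force: [1.4, 0.5, -4.3]
finger_gap: 53.0
```

servo_tool --rot '[[0,0.2,0],[0,0.2,0],[0,0.2,0],[0,0.2,0],[0,0.2,0]]' --slide '[[38,0,0],[38,0,0],[38,0,0],[30,0,0],[20,0,0]]' --hand '[0.3,0.3,0.3,0.3,0.3]'

```text
time_s: 17.93
position: [446.9, -231.8, 295.1]
orientation: [[0.022, -0.034, 0.999], [-1.0, -0.0, 0.022], [-0.001, -0.999, -0.034]]
wrist_force: [0.9, 0.0, -3.6]
finger_gap: 52.9
```

```bash
python3 - <<'E'
from plan import *
now()
plan([470,-300,330],tool(-89))
E
```

```text
pos [ 446.9 -231.8  295.1] t 17.93 F [ 0.9  0.  -3.6] gap 52.9 y [-0.034 -0.    -0.999] xaz -88.74 J [-0.52 -0.25  1.8  -0.02  1.62  1.03]
{"rot": [[0.65, 0.09, -0.01], [0.65, 0.09, -0.01], [0.65, 0.09, -0.01], [0.0, 0.0, -0.0], [0.0, 0.0, -0.0]], "slide": [[22.9, -11.9, 6.8], [22.9, -11.8, 7.0], [22.9, -11.7, 7.1], [0.0, 0.0, 0.0], [0.0, 0.0, 0.0]]}
now [ 446.9 -231.8  295.1] t 17.93 F [ 0.9  0.  -3.6] gap 52.9 dist tool [ 68.7 -35.7  20.4] rv [ 1.95  0.26 -0.03] N 3
```

servo_tool --rot '[[0.7,0,0],[0.7,0,0],[0.6,0,0],[0,0,0],[0,0,0]]' --slide '[[25,-14,0],[22,-14,0],[15,-10,0],[0,0,0],[0,0,0]]' --hand '[0.3,0.3,0.3,0.3,0.3]'

```text
time_s: 18.35
position: [446.7, -301.2, 323.2]
orientation: [[0.016, -0.011, 1.0], [-1.0, 0.009, 0.016], [-0.009, -1.0, -0.01]]
wrist_force: [-0.4, -0.4, -3.7]
finger_gap: 52.8
```

```bash
python3 - <<'E'
from h import *
from plan import *
now()
c=snap('wrist','w7.png');np.savez('w7.npz',**{k:c[k] for k in c})
E
```

```text
pos [ 446.7 -301.2  323.2] t 18.35 F [-0.4 -0.4 -3.7] gap 52.8 y [-0.011  0.009 -1.   ] xaz -89.11 J [-0.64 -0.18  1.7   0.    1.64  0.91]
```

View pics/w7.png

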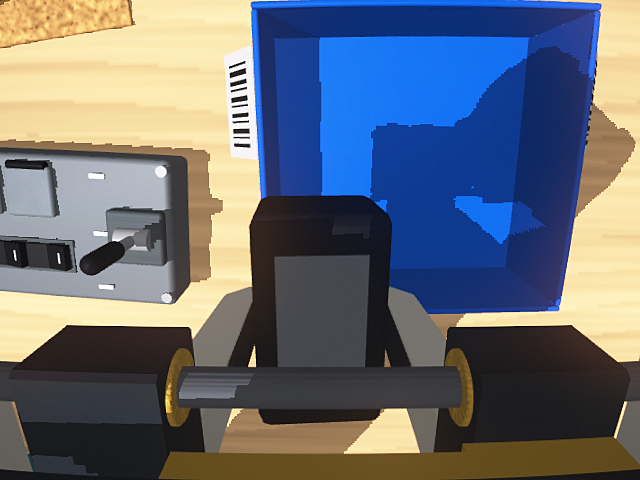

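```bash
python3 - <<'E'
from h import *
from plan import *
c=dict(np.load('w7.npz')); c={k:(v if v.ndim else v.item()) for k,v in c.items()}
for u,v in [(252,3),(600,5),(560,311),(262,180)]: print((u,v),onplane(c,u,v,105).round(1))
P=cloud(c);Z=P[...,2]; hsv=cv2.cvtColor(c['color'],cv2.COLOR_BGR2HSV)
b=cv2.inRange(hsv,(100,120,30),(130,255,255)).astype(bool)
q=b&(Z>98)&(Z<112); pts=P[q]; print(q.sum(), np.median(pts[:,2])); print(cv2.minAreaRect(pts[:,:2].astype(np.float32)))
# label
for u,v in [(240,102),(226,55),(247,48),(255,155),(232,157)]: print('lab',atdepth(c,u,v).round(1))
E
```

```text
(252, 3) [ 605.2 -250.3  105. ]
(600, 5) [ 613.2 -492.2  105. ]
(560, 311) [ 380.4 -501.8  105. ]
(262, 180) [ 484.5 -255.1  105. ]
8743 104.50775275775442
((493.5191345214844, -374.7875671386719), (234.8657989501953, 245.64407348632812), 1.7939139604568481)
lab [ 541.4 -235.8   81.6]
lab [ 588.5 -207.7    0.7]
lab [ 577.9 -244.6   95.7]
lab [ 502.3 -249.1   97.6]
lab [ 493.5 -210.3    1.6]
```

```bash
python3 - <<'E'
from plan import *
plan([440,-321.5,180],tool(-88.2))
E
```

```text
{"rot": [[0.15, -0.22, -0.13], [0.15, -0.22, -0.13], [0.15, -0.22, -0.13], [0.15, -0.22, -0.13], [0.0, -0.0, -0.0]], "slide": [[5.4, 35.7, -1.4], [5.3, 35.7, -1.5], [5.3, 35.7, -1.6], [5.2, 35.8, -1.7], [0.0, 0.0, 0.0]]}
now [ 446.7 -300.9  323. ] t 18.4 F [ 0.6 -0.5 -4. ] gap 52.6 dist tool [ 21.7 142.9  -5.5] rv [ 0.6  -0.88 -0.5 ] N 4
```

servo_tool --rot '[[0.2,-0.3,-0.2],[0.2,-0.3,-0.2],[0.2,-0.3,-0.1],[0,0,0],[0,0,0]]' --slide '[[6,30,-1],[6,36,-2],[6,36,-2],[3,26,-1],[0,8,0]]' --hand '[0.3,0.3,0.3,0.3,0.3]'

```text
time_s: 18.82
position: [440.4, -317.5, 180.3]
orientation: [[0.037, 0.001, 0.999], [-0.999, -0.0, 0.037], [0.0, -1.0, 0.001]]
wrist_force: [-0.8, 0.7, -5.2]
finger_gap: 52.9
```

```bash
python3 - <<'E'
from plan import *
plan([440,-321.5,121],tool(-88.2))
E
```

```text
{"rot": [[-0.02, 0.16, 0.01], [-0.02, 0.16, 0.01], [-0.0, 0.0, 0.0], [-0.0, 0.0, 0.0], [-0.0, 0.0, 0.0]], "slide": [[2.0, 29.6, -0.3], [2.0, 29.6, -0.3], [0.0, 0.0, 0.0], [0.0, 0.0, 0.0], [0.0, 0.0, 0.0]]}
now [ 440.4 -317.5  180.3] t 18.82 F [-0.8  0.7 -5.2] gap 52.9 dist tool [ 4.  59.3 -0.6] rv [-0.04  0.32  0.01] N 2
```

servo_tool --rot '[[0,0.3,0],[0,0,0],[0,0,0],[0,0,0],[0,0,0]]' --slide '[[2,20,0],[2,20,0],[0,12,0],[0,5,0],[0,1,0]]' --hand '[0.3,0.3,0.3,0.3,0.3]'

```text
time_s: 19.23
position: [440.6, -317.3, 118.4]
orientation: [[0.035, -0.003, 0.999], [-0.999, 0.002, 0.035], [-0.003, -1.0, -0.003]]
wrist_force: [-4.1, -2.3, 6.4]
finger_gap: 53.1
```

```bash
python3 - <<'E'
from plan import *
plan([440,-321.5,120],tool(-88.2))
E
```

```text
{"rot": [[0.16, 0.2, -0.14], [0.0, 0.0, -0.0], [0.0, 0.0, -0.0], [0.0, 0.0, -0.0], [0.0, 0.0, -0.0]], "slide": [[4.1, -1.6, -0.7], [0.0, 0.0, 0.0], [0.0, 0.0, 0.0], [0.0, 0.0, 0.0], [0.0, 0.0, 0.0]]}
now [ 440.6 -317.3  118.4] t 19.23 F [-4.1 -2.3  6.4] gap 53.1 dist tool [ 4.1 -1.6 -0.7] rv [ 0.16  0.2  -0.14] N 1
```

servo_tool --rot '[[0,0,0],[0,0,0],[0,0,0],[0,0,0],[0,0,0]]' --slide '[[0,0,0],[0,0,0],[0,0,0],[0,-8,0],[0,-15,0]]' --hand '[0.7,0.7,0.7,0.7,0.7]'

```text
time_s: 19.65
position: [441.7, -317.0, 145.3]
orientation: [[0.036, -0.001, 0.999], [-0.999, 0.001, 0.036], [-0.001, -1.0, -0.001]]
wrist_force: [0.4, 0.2, -0.5]
finger_gap: 64.8
```

servo_tool --rot '[[0,0,0],[0,0,0],[0,0,0],[0,0,0],[0,0,0]]' --slide '[[0,-34,0],[0,-38,0],[0,-38,0],[-20,-30,0],[-34,-10,0]]' --hand '[0.7,0.7,0.8,1,1]'

```text
time_s: 20.07
position: [438.7, -264.6, 307.6]
orientation: [[0.032, 0.001, 0.999], [-0.999, -0.0, 0.032], [0.0, -1.0, 0.001]]
wrist_force: [0.8, 0.1, 0.7]
finger_gap: 80.5
```

```bash
python3 - <<'E'
from h import *
from plan import *
now()
c=snap('wrist','w8.png')
plan([433,420,300],tool(-86.3))
E
```

```text
pos [ 438.7 -264.6  307.6] t 20.07 F [0.8 0.1 0.7] gap 80.5 y [ 0.001 -0.    -1.   ] xaz -88.18 J [-0.59 -0.25  1.78  0.    1.61  0.95]
{"rot": [[-0.01, -0.1, -0.0], [-0.01, -0.1, -0.0], [-0.01, -0.1, -0.0], [-0.01, -0.1, -0.0], [-0.01, -0.1, -0.0]], "slide": [[-37.8, 0.5, 0.9], [-37.8, 0.5, 1.0], [-37.8, 0.5, 1.1], [-37.8, 0.5, 1.1], [-37.8, 0.5, 1.2]]}
{"rot": [[-0.01, -0.1, -0.0], [-0.01, -0.1, -0.0], [-0.01, -0.1, -0.0], [-0.01, -0.1, -0.0], [-0.01, -0.1, -0.0]], "slide": [[-37.7, 0.5, 1.3], [-37.7, 0.5, 1.3], [-37.7, 0.5, 1.4], [-37.7, 0.5, 1.5], [-37.7, 0.5, 1.5]]}
{"rot": [[-0.01, -0.1, -0.0], [-0.01, -0.1, -0.0], [-0.01, -0.1, -0.0], [-0.01, -0.1, -0.0], [-0.01, -0.1, -0.0]], "slide": [[-37.7, 0.5, 1.6], [-37.7, 0.5, 1.7], [-37.7, 0.5, 1.7], [-37.7, 0.5, 1.8], [-37.7, 0.5, 1.9]]}
{"rot": [[-0.01, -0.1, -0.0], [-0.01, -0.1, -0.0], [-0.01, -0.1, -0.0], [-0.0, -0.0, -0.0], [-0.0, -0.0, -0.0]], "slide": [[-37.7, 0.5, 1.9], [-37.7, 0.5, 2.0], [-37.7, 0.5, 2.1], [0.0, 0.0, 0.0], [0.0, 0.0, 0.0]]}
now [ 438.7 -259.9  309.2] t 20.12 F [2.4 0.8 5.3] gap 84.6 dist tool [-679.7    9.3   17. ] rv [-0.22 -1.79 -0.  ] N 18
```

View pics/w8.png

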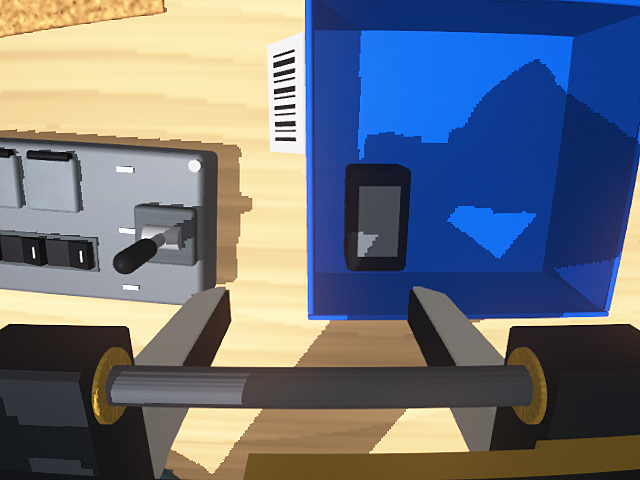

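servo_tool --rot '[[0,-0.1,0],[0,-0.1,0],[0,-0.1,0],[0,-0.1,0],[0,-0.1,0]]' --slide '[[-38,-2,0],[-40,-2,0],[-40,-2,0],[-40,-2,0],[-40,-2,0]]' --hand '[1,1,1,1,1]'

```text
time_s: 20.53
position: [429.1, -59.3, 327.1]
orientation: [[0.035, 0.014, 0.999], [-0.999, -0.004, 0.035], [0.005, -1.0, 0.014]]
wrist_force: [1.3, -0.1, -0.1]
finger_gap: 93.4
```

servo_tool --rot '[[0,-0.1,0],[0,-0.1,0],[0,-0.1,0],[0,-0.1,0],[0,-0.1,0]]' --slide '[[-40,-2,0],[-40,-2,0],[-40,-2,0],[-40,-2,0],[-40,-2,0]]' --hand '[1,1,1,1,1]'

```text
time_s: 20.95
position: [416.3, 148.3, 344.3]
orientation: [[0.043, 0.026, 0.999], [-0.999, -0.002, 0.043], [0.003, -1.0, 0.025]]
wrist_force: [1.4, -0.6, -0.2]
finger_gap: 92.7
```

servo_tool --rot '[[0,-0.1,0],[0,-0.1,0],[0,-0.1,0],[0,-0.1,0],[0,-0.1,0]]' --slide '[[-40,-1,0],[-40,-1,0],[-40,-1,0],[-38,-1,0],[-30,-1,0]]' --hand '[1,1,1,1,1]'

```text
time_s: 21.37
position: [402.0, 345.6, 356.9]
orientation: [[0.055, 0.035, 0.998], [-0.998, 0.004, 0.055], [-0.002, -0.999, 0.035]]
wrist_force: [0.2, -0.5, 0.1]
finger_gap: 93.1
```

```bash
python3 - <<'E'
from plan import *
now()
plan([429.5,424.5,240],tool(-86.3))
E
```

```text
pos [402.  345.6 356.9] t 21.37 F [ 0.2 -0.5  0.1] gap 93.1 y [ 0.035  0.004 -0.999] xaz -86.86 J [ 0.67 -0.22  1.68 -0.02  1.65  2.18]
{"rot": [[-0.5, -0.14, -0.02], [-0.5, -0.14, -0.02], [-0.5, -0.14, -0.02], [-0.5, -0.14, -0.02], [-0.0, -0.0, -0.0]], "slide": [[-19.3, 29.5, 6.9], [-19.3, 29.4, 7.2], [-19.3, 29.4, 7.5], [-19.2, 29.3, 7.8], [0.0, 0.0, 0.0]]}
now [402.  345.6 356.9] t 21.37 F [ 0.2 -0.5  0.1] gap 93.1 dist tool [-77.1 118.   27.7] rv [-1.99 -0.56 -0.08] N 4
```

servo_tool --rot '[[-0.5,-0.2,0],[-0.5,-0.2,0],[-0.5,-0.1,0],[-0.5,0,0],[0,0,0]]' --slide '[[-22,25,8],[-20,30,8],[-12,30,7],[-6,22,3],[0,4,0]]' --hand '[1,1,1,1,1]'

```text
time_s: 21.78
position: [425.1, 418.0, 251.6]
orientation: [[0.072, 0.006, 0.997], [-0.997, 0.01, 0.072], [-0.009, -1.0, 0.007]]
wrist_force: [-0.3, 0.5, -0.2]
finger_gap: 93.1
```

```bash
python3 - <<'E'
from plan import *
plan([429.5,424.5,150],tool(-86.3))
E
```

```text
{"rot": [[-0.13, 0.14, -0.18], [-0.13, 0.14, -0.18], [-0.13, 0.14, -0.18], [-0.0, 0.0, -0.0], [-0.0, 0.0, -0.0]], "slide": [[-1.7, 33.9, 1.4], [-1.8, 33.9, 1.5], [-1.9, 33.9, 1.5], [0.0, 0.0, 0.0], [0.0, 0.0, 0.0]]}
now [425.1 418.  251.6] t 21.78 F [-0.3  0.5 -0.2] gap 93.1 dist tool [ -5.2 101.7   4.2] rv [-0.39  0.43 -0.54] N 3
```

servo_tool --rot '[[-0.2,0.2,-0.3],[-0.2,0.2,-0.2],[0,0,0],[0,0,0],[0,0,0]]' --slide '[[-3,24,3],[-3,28,2],[0,24,0],[0,14,0],[0,4,0]]' --hand '[1,1,1,1,1]'

```text
time_s: 22.2
position: [431.1, 425.1, 162.9]
orientation: [[0.065, 0.006, 0.998], [-0.998, 0.006, 0.065], [-0.005, -1.0, 0.007]]
wrist_force: [-0.1, 0.3, -0.3]
finger_gap: 93.1
```

```bash
python3 - <<'E'
from plan import *
plan([429.5,424.5,150],tool(-86.3))
E
```

```text
{"rot": [[-0.38, 0.01, -0.3], [-0.0, 0.0, -0.0], [-0.0, 0.0, -0.0], [-0.0, 0.0, -0.0], [-0.0, 0.0, -0.0]], "slide": [[0.6, 12.9, -1.7], [0.0, 0.0, 0.0], [0.0, 0.0, 0.0], [0.0, 0.0, 0.0], [0.0, 0.0, 0.0]]}
now [431.1 425.1 162.9] t 22.2 F [-0.1  0.3 -0.3] gap 93.1 dist tool [ 0.6 12.9 -1.7] rv [-0.38  0.01 -0.3 ] N 1
```

servo_tool --rot '[[-0.4,0,-0.3],[0,0,0],[0,0,0],[0,0,0],[0,0,0]]' --slide '[[0,7,0],[0,3,0],[0,0,0],[0,0,0],[0,0,0]]' --hand '[1,0.6,0.4,0.3,0.3]'

```text
time_s: 22.62
position: [432.3, 425.4, 158.2]
orientation: [[0.064, 0.004, 0.998], [-0.998, 0.003, 0.064], [-0.003, -1.0, 0.004]]
wrist_force: [0.8, -0.3, -0.1]
finger_gap: 70.8
```

servo_tool --rot '[[0,0,0],[0,0,0],[0,0,0],[0,0,0],[0,0,0]]' --slide '[[0,0,0],[0,0,0],[0,0,0],[0,0,0],[0,0,0]]' --hand '[0.3,0.3,0.3,0.3,0.3]'

```text
time_s: 23.03
position: [432.8, 425.5, 160.2]
orientation: [[0.064, 0.006, 0.998], [-0.998, 0.004, 0.064], [-0.004, -1.0, 0.006]]
wrist_force: [-0.2, -0.4, -1.2]
finger_gap: 51.8
```

```bash
python3 - <<'E'
from plan import *
now()
E
```

```text
pos [432.8 425.5 160.2] t 23.03 F [-0.2 -0.4 -1.2] gap 51.8 y [ 0.006  0.004 -1.   ] xaz -86.33 J [ 0.74  0.04  1.76 -0.    1.34  2.24]
```

servo_tool --rot '[[0,0,0],[0,0,0],[0,0,0],[0,0,0],[0,0,0]]' --slide '[[0,-5,0],[0,-10,0],[0,-20,0],[0,-30,0],[0,-30,0]]' --hand '[0.3,0.3,0.3,0.3,0.3]'

```text
time_s: 23.45
position: [430.2, 423.4, 251.1]
orientation: [[0.064, -0.005, 0.998], [-0.998, -0.005, 0.064], [0.005, -1.0, -0.006]]
wrist_force: [0.6, -0.5, -5.3]
finger_gap: 51.7
```

servo_tool --rot '[[0,0,0],[0,0,0],[0,0,0],[0,0,0],[0,0,0]]' --slide '[[0,-30,0],[5,-20,0],[15,-10,0],[25,0,0],[35,0,0]]' --hand '[0.3,0.3,0.3,0.3,0.3]'

```text
time_s: 23.87
position: [434.6, 344.6, 322.9]
orientation: [[0.069, -0.001, 0.998], [-0.998, 0.0, 0.069], [-0.0, -1.0, -0.001]]
wrist_force: [0.6, -0.9, -6.2]
finger_gap: 52.1
```

```bash
python3 - <<'E'
from plan import *
now()
plan([440,-400,330],tool(-88.2))
E
```

```text
pos [434.6 344.6 322.9] t 23.87 F [ 0.6 -0.9 -6.2] gap 52.1 y [-0.001  0.    -1.   ] xaz -86.02 J [ 0.62 -0.15  1.67  0.    1.62  2.13]
{"rot": [[0.0, 0.11, -0.0], [0.0, 0.11, -0.0], [0.0, 0.11, -0.0], [0.0, 0.11, -0.0], [0.0, 0.11, -0.0]], "slide": [[37.2, -0.4, -2.3], [37.2, -0.4, -2.2], [37.2, -0.4, -2.2], [37.2, -0.4, -2.1], [37.2, -0.4, -2.0]]}
{"rot": [[0.0, 0.11, -0.0], [0.0, 0.11, -0.0], [0.0, 0.11, -0.0], [0.0, 0.11, -0.0], [0.0, 0.11, -0.0]], "slide": [[37.2, -0.4, -2.0], [37.2, -0.4, -1.9], [37.2, -0.4, -1.8], [37.2, -0.4, -1.8], [37.2, -0.4, -1.7]]}
{"rot": [[0.0, 0.11, -0.0], [0.0, 0.11, -0.0], [0.0, 0.11, -0.0], [0.0, 0.11, -0.0], [0.0, 0.11, -0.0]], "slide": [[37.2, -0.4, -1.6], [37.2, -0.4, -1.5], [37.2, -0.4, -1.5], [37.2, -0.4, -1.4], [37.2, -0.4, -1.3]]}
{"rot": [[0.0, 0.11, -0.0], [0.0, 0.11, -0.0], [0.0, 0.11, -0.0], [0.0, 0.11, -0.0], [0.0, 0.11, -0.0]], "slide": [[37.2, -0.4, -1.3], [37.2, -0.4, -1.2], [37.2, -0.4, -1.1], [37.2, -0.4, -1.0], [37.2, -0.4, -1.0]]}
now [434.6 344.6 322.9] t 23.87 F [ 0.6 -0.9 -6.2] gap 52.1 dist tool [743.2  -7.4 -46.4] rv [ 0.05  2.18 -0.02] N 20
```

servo_tool --rot '[[0.1,0.1,0],[0.1,0.1,0],[0.1,0.1,0],[0.1,0.1,0],[0.1,0.1,0]]' --slide '[[39,-1,-2],[39,-1,-2],[39,-2,-2],[39,-2,-2],[39,-2,-2]]' --hand '[0.3,0.3,0.3,0.3,0.3]'

```text
time_s: 24.28
position: [434.1, 139.5, 329.6]
orientation: [[0.065, 0.006, 0.998], [-0.998, -0.001, 0.065], [0.001, -1.0, 0.006]]
wrist_force: [0.6, -0.3, -5.4]
finger_gap: 51.1
```

servo_tool --rot '[[0.1,0.1,0],[0.1,0.1,0],[0.1,0.1,0],[0.1,0.1,0],[0.1,0.1,0]]' --slide '[[39,-2,-2],[39,-2,-2],[39,-2,-2],[39,-2,-2],[39,-2,-2]]' --hand '[0.3,0.3,0.3,0.3,0.3]'

```text
time_s: 24.7
position: [429.5, -66.7, 339.6]
orientation: [[0.056, 0.015, 0.998], [-0.998, -0.001, 0.057], [0.002, -1.0, 0.015]]
wrist_force: [1.7, 0.1, -4.1]
finger_gap: 51.8
```

servo_tool --rot '[[0.1,0.1,0],[0.1,0.1,0],[0.1,0.1,0],[0.1,0.1,0],[0.1,0.1,0]]' --slide '[[39,-2,-1],[39,-2,-1],[39,-2,-1],[39,-2,-1],[39,-2,-1]]' --hand '[0.3,0.3,0.3,0.3,0.3]'

```text
time_s: 25.12
position: [427.0, -272.8, 350.2]
orientation: [[0.045, 0.025, 0.999], [-0.999, -0.001, 0.045], [0.002, -1.0, 0.025]]
wrist_force: [1.1, -0.6, -5.7]
finger_gap: 51.3
```

```bash
python3 - <<'E'
from plan import *
now()
plan([445,-431,300],tool(-88.2))
E
```

```text
pos [ 427.  -272.8  350.2] t 25.12 F [ 1.1 -0.6 -5.7] gap 51.3 y [ 0.025 -0.001 -1.   ] xaz -87.41 J [-0.62 -0.27  1.73  0.01  1.66  0.9 ]
{"rot": [[-0.29, 0.16, 0.02], [-0.29, 0.16, 0.02], [-0.29, 0.16, 0.02], [-0.29, 0.16, 0.02], [-0.29, 0.16, 0.02]], "slide": [[31.7, 10.2, 1.9], [31.7, 10.1, 2.0], [31.7, 10.1, 2.2], [31.7, 10.1, 2.3], [31.7, 10.1, 2.5]]}
now [ 427.  -272.8  350.2] t 25.12 F [ 1.1 -0.6 -5.7] gap 51.3 dist tool [158.7  50.8   9.5] rv [-1.44  0.8   0.11] N 5
```

servo_tool --rot '[[-0.3,0.2,0],[-0.3,0.2,0],[-0.3,0.2,0],[-0.3,0.2,0],[-0.2,0,0]]' --slide '[[38,5,3],[38,5,3],[36,8,3],[25,16,3],[12,20,3]]' --hand '[0.3,0.3,0.3,0.3,0.3]'

```text
time_s: 25.53
position: [441.5, -435.0, 298.7]
orientation: [[0.024, 0.002, 1.0], [-1.0, -0.006, 0.024], [0.006, -1.0, 0.002]]
wrist_force: [0.6, 0.4, -5.2]
finger_gap: 51.6
```

```bash
python3 - <<'E'
from plan import *
plan([445,-431,180],tool(-88.2))
E
```

```text
{"rot": [[-0.03, -0.11, 0.09], [-0.03, -0.11, 0.09], [-0.03, -0.11, 0.09], [-0.03, -0.11, 0.09], [-0.0, -0.0, 0.0]], "slide": [[-1.2, 29.7, 0.8], [-1.1, 29.7, 0.8], [-1.1, 29.7, 0.9], [-1.0, 29.7, 0.9], [0.0, 0.0, 0.0]]}
now [ 441.5 -435.   298.7] t 25.53 F [ 0.6  0.4 -5.2] gap 51.6 dist tool [ -4.6 118.7   3.3] rv [-0.13 -0.44  0.34] N 4
```

servo_tool --rot '[[0,-0.2,0.1],[0,-0.1,0.1],[0,0,0.1],[0,0,0],[0,0,0]]' --slide '[[-5,28,1],[-2,32,1],[-1,28,1],[0,16,0],[0,6,0]]' --hand '[0.3,0.3,0.3,0.3,0.3]'

```text
time_s: 25.95
position: [438.8, -430.7, 178.7]
orientation: [[0.024, -0.004, 1.0], [-1.0, 0.005, 0.024], [-0.005, -1.0, -0.004]]
wrist_force: [0.0, 0.0, -5.7]
finger_gap: 52.0
```

```bash
python3 - <<'E'
from plan import *
plan([445,-431,127],tool(-88.2))
E
```

```text
{"rot": [[0.11, -0.22, -0.14], [0.11, -0.22, -0.14], [0.0, -0.0, -0.0], [0.0, -0.0, -0.0], [0.0, -0.0, -0.0]], "slide": [[0.4, 25.9, 3.2], [0.3, 25.9, 3.2], [0.0, 0.0, 0.0], [0.0, 0.0, 0.0], [0.0, 0.0, 0.0]]}
now [ 438.8 -430.7  178.7] t 25.95 F [ 0.   0.  -5.7] gap 52.0 dist tool [ 0.7 51.7  6.4] rv [ 0.22 -0.44 -0.28] N 2
```

servo_tool --rot '[[0.1,-0.3,-0.1],[0.1,-0.2,-0.1],[0,0,0],[0,0,0],[0,0,0]]' --slide '[[0,16,4],[0,16,4],[0,10,1],[0,5,0],[0,1,0]]' --hand '[0.3,0.3,0.3,0.3,0.3]'

```text
time_s: 26.37
position: [445.1, -430.4, 129.2]
orientation: [[0.032, -0.002, 0.999], [-0.999, 0.003, 0.032], [-0.003, -1.0, -0.002]]
wrist_force: [0.1, 0.1, -5.3]
finger_gap: 51.7
```

```bash
python3 - <<'E'
from plan import *
plan([445,-431,125],tool(-88.2))
E
```

```text
{"rot": [[0.12, 0.02, -0.16], [0.0, 0.0, -0.0], [0.0, 0.0, -0.0], [0.0, 0.0, -0.0], [0.0, 0.0, -0.0]], "slide": [[0.6, 4.2, -0.1], [0.0, 0.0, 0.0], [0.0, 0.0, 0.0], [0.0, 0.0, 0.0], [0.0, 0.0, 0.0]]}
now [ 445.1 -430.4  129.2] t 26.37 F [ 0.1  0.1 -5.3] gap 51.7 dist tool [ 0.6  4.2 -0.1] rv [ 0.12  0.02 -0.16] N 1
```

servo_tool --rot '[[0,0,0],[0,0,0],[0,0,0],[0,0,0],[0,0,0]]' --slide '[[0,2,0],[0,2,0],[0,1,0],[0,0,0],[0,0,0]]' --hand '[0.3,0.3,0.3,0.3,0.3]'

```text
time_s: 26.78
position: [445.2, -431.3, 127.4]
orientation: [[0.031, 0.0, 1.0], [-1.0, 0.0, 0.031], [-0.0, -1.0, 0.0]]
wrist_force: [-0.3, 0.3, -5.2]
finger_gap: 51.9
```

servo_tool --rot '[[0,0,0],[0,0,0],[0,0,0],[0,0,0],[0,0,0]]' --slide '[[0,3,0],[0,2,0],[0,1,0],[0,0,0],[0,0,0]]' --hand '[0.3,0.3,0.3,0.3,0.3]'

```text
time_s: 27.2
position: [445.7, -432.1, 125.6]
orientation: [[0.032, 0.003, 0.999], [-0.999, -0.003, 0.032], [0.003, -1.0, 0.003]]
wrist_force: [0.1, -0.9, -5.2]
finger_gap: 51.6
```

servo_tool --rot '[[0,0,0],[0,0,0],[0,0,0],[0,0,0],[0,0,0]]' --slide '[[0,2,0],[0,1,0],[0,0,0],[0,0,0],[0,-8,0]]' --hand '[0.3,0.4,0.7,0.7,0.7]'

```text
time_s: 27.62
position: [446.0, -432.5, 132.9]
orientation: [[0.032, 0.003, 0.999], [-0.999, -0.004, 0.032], [0.004, -1.0, 0.003]]
wrist_force: [-0.1, 0.1, -0.6]
finger_gap: 64.0
```

servo_tool --rot '[[0,0,0],[0,0,0],[0,0,0],[0,0,0],[0,0,0]]' --slide '[[0,-20,0],[0,-38,0],[0,-38,0],[-10,-38,0],[-30,-20,0]]' --hand '[0.7,0.7,0.8,1,1]'

```text
time_s: 28.03
position: [443.1, -393.1, 290.2]
orientation: [[0.029, -0.001, 1.0], [-1.0, 0.001, 0.029], [-0.001, -1.0, -0.001]]
wrist_force: [1.2, -0.5, 0.8]
finger_gap: 80.4
```

```bash
python3 - <<'E'
from h import *
from plan import *
now()
c=snap('wrist','w9.png');np.savez('w9.npz',**{k:c[k] for k in c})
plan([545,434,330],tool(-86.3))
E
```

```text
pos [ 443.1 -393.1  290.2] t 28.03 F [ 1.2 -0.5  0.8] gap 80.4 y [-0.001  0.001 -1.   ] xaz -88.34 J [-0.77 -0.06  1.64 -0.    1.56  0.77]
{"rot": [[-0.0, -0.09, 0.0], [-0.0, -0.09, 0.0], [-0.0, -0.09, 0.0], [-0.0, -0.09, 0.0], [-0.0, -0.09, 0.0]], "slide": [[-37.2, -1.6, 5.8], [-37.2, -1.6, 5.8], [-37.2, -1.6, 5.9], [-37.2, -1.6, 5.9], [-37.2, -1.6, 6.0]]}
{"rot": [[-0.0, -0.09, 0.0], [-0.0, -0.09, 0.0], [-0.0, -0.09, 0.0], [-0.0, -0.09, 0.0], [-0.0, -0.09, 0.0]], "slide": [[-37.2, -1.6, 6.0], [-37.2, -1.6, 6.1], [-37.2, -1.6, 6.2], [-37.2, -1.6, 6.2], [-37.1, -1.6, 6.3]]}
{"rot": [[-0.0, -0.09, 0.0], [-0.0, -0.09, 0.0], [-0.0, -0.09, 0.0], [-0.0, -0.09, 0.0], [-0.0, -0.09, 0.0]], "slide": [[-37.1, -1.6, 6.3], [-37.1, -1.6, 6.4], [-37.1, -1.6, 6.4], [-37.1, -1.6, 6.5], [-37.1, -1.6, 6.6]]}
{"rot": [[-0.0, -0.09, 0.0], [-0.0, -0.09, 0.0], [-0.0, -0.09, 0.0], [-0.0, -0.09, 0.0], [-0.0, -0.09, 0.0]], "slide": [[-37.1, -1.6, 6.6], [-37.1, -1.6, 6.7], [-37.1, -1.6, 6.7], [-37.1, -1.6, 6.8], [-37.0, -1.6, 6.8]]}
{"rot": [[-0.0, -0.09, 0.0], [-0.0, -0.09, 0.0], [-0.0, -0.0, 0.0], [-0.0, -0.0, 0.0], [-0.0, -0.0, 0.0]], "slide": [[-37.0, -1.6, 6.9], [-37.0, -1.6, 7.0], [0.0, 0.0, 0.0], [0.0, 0.0, 0.0], [0.0, 0.0, 0.0]]}
now [ 443.6 -388.6  293.9] t 28.08 F [2.5 1.5 6.3] gap 84.8 dist tool [-819.1  -36.3  126.6] rv [-0.11 -1.95  0.03] N 22
```

View pics/w9.png

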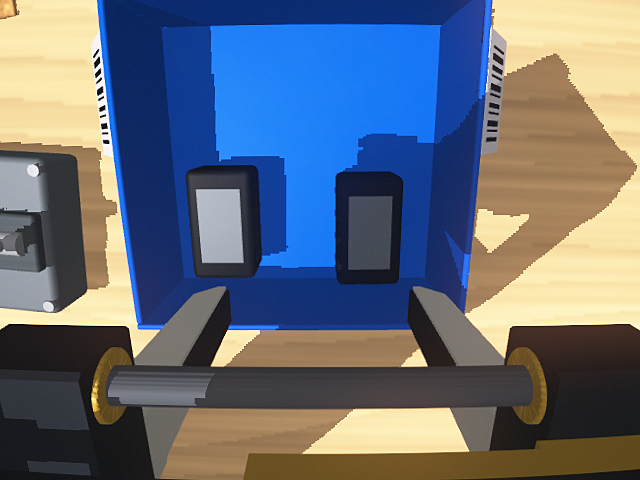

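servo_tool --rot '[[-0.1,-0.1,0],[-0.1,-0.1,0],[-0.1,-0.1,0],[-0.1,-0.1,0],[-0.1,-0.1,0]]' --slide '[[-39,-3,7],[-40,-3,7],[-40,-3,7],[-40,-3,7],[-40,-3,7]]' --hand '[1,1,1,1,1]'

```text
time_s: 28.5
position: [470.5, -188.5, 313.8]
orientation: [[0.033, -0.0, 0.999], [-0.999, -0.006, 0.033], [0.006, -1.0, -0.001]]
wrist_force: [1.3, -0.9, 0.7]
finger_gap: 93.2
```

servo_tool --rot '[[-0.1,-0.1,0],[-0.1,-0.1,0],[-0.1,-0.1,0],[-0.1,-0.1,0],[-0.1,-0.1,0]]' --slide '[[-40,-2,8],[-40,-2,8],[-40,-2,8],[-40,-2,8],[-40,-2,8]]' --hand '[1,1,1,1,1]'

```text
time_s: 28.92
position: [500.8, 17.5, 326.8]
orientation: [[0.041, -0.002, 0.999], [-0.999, -0.008, 0.041], [0.008, -1.0, -0.002]]
wrist_force: [1.5, -0.7, -0.5]
finger_gap: 93.0
```

servo_tool --rot '[[-0.1,-0.1,0],[-0.1,-0.1,0],[-0.1,-0.1,0],[-0.1,-0.1,0],[-0.1,-0.1,0]]' --slide '[[-40,-2,9],[-40,-2,9],[-40,-2,9],[-40,-2,9],[-40,-2,9]]' --hand '[1,1,1,1,1]'

```text
time_s: 29.33
position: [534.0, 223.0, 339.1]
orientation: [[0.051, -0.005, 0.999], [-0.999, -0.007, 0.051], [0.007, -1.0, -0.005]]
wrist_force: [1.3, -0.4, 0.6]
finger_gap: 93.2
```

```bash
python3 - <<'E'
from plan import *
now()
plan([543.5,433,300],tool(-86.3))
E
```

```text
pos [534.  223.  339.1] t 29.33 F [ 1.3 -0.4  0.6] gap 93.2 y [-0.005 -0.007 -1.   ] xaz -87.08 J [ 0.35 -0.1   1.6  -0.01  1.65  1.87]
{"rot": [[0.05, -0.13, 0.07], [0.05, -0.13, 0.07], [0.05, -0.13, 0.07], [0.05, -0.13, 0.07], [0.05, -0.13, 0.07]], "slide": [[-34.9, 6.2, 3.4], [-34.9, 6.3, 3.5], [-34.9, 6.3, 3.5], [-34.9, 6.4, 3.6], [-34.9, 6.4, 3.7]]}
{"rot": [[0.05, -0.13, 0.07], [0.0, -0.0, 0.0], [0.0, -0.0, 0.0], [0.0, -0.0, 0.0], [0.0, -0.0, 0.0]], "slide": [[-34.8, 6.5, 3.8], [0.0, 0.0, 0.0], [0.0, 0.0, 0.0], [0.0, 0.0, 0.0], [0.0, 0.0, 0.0]]}
now [534.  223.  339.1] t 29.33 F [ 1.3 -0.4  0.6] gap 93.2 dist tool [-209.5   37.5   20.4] rv [ 0.29 -0.78  0.41] N 6
```

servo_tool --rot '[[0,-0.2,0.1],[0,-0.2,0.1],[0.1,-0.2,0.1],[0.1,-0.1,0.1],[0,0,0]]' --slide '[[-40,5,2],[-40,5,2],[-40,8,2],[-38,10,2],[-30,12,2]]' --hand '[1,1,1,1,1]'

```text
time_s: 29.75
position: [531.8, 420.4, 303.4]
orientation: [[0.066, 0.006, 0.998], [-0.998, 0.004, 0.066], [-0.004, -1.0, 0.006]]
wrist_force: [-0.0, -0.7, 0.6]
finger_gap: 92.8
```

servo_tool --rot '[[0,0,0],[0,0,0],[0,0,0],[0,0,0],[0,0,0]]' --slide '[[-8,15,2],[0,15,0],[0,10,0],[0,0,0],[0,0,0]]' --hand '[1,1,1,1,1]'

```text
time_s: 30.17
position: [531.9, 432.6, 257.9]
orientation: [[0.071, 0.003, 0.998], [-0.998, 0.003, 0.071], [-0.003, -1.0, 0.003]]
wrist_force: [-0.2, -0.4, 1.0]
finger_gap: 93.1
```

```bash
python3 - <<'E'
from h import *
from plan import *
c=snap('wrist','w10.png')
plan([543.5,433,150],tool(-86.3))
P=cloud(c);Z=P[...,2]
m=((Z>90)&(Z<106)); m[300:]=0
n,l,s,ce=cv2.connectedComponentsWithStats(m.astype(np.uint8))
for i in range(1,n):
    if s[i,4]>800:
        pts=P[l==i]; r=cv2.minAreaRect(pts[:,:2].astype(np.float32)); print(s[i],'z',np.median(pts[:,2]).round(1),'ctr',np.round(r[0],1),np.round(r[1],1),round(r[2],1))
E
```

```text
{"rot": [[-0.06, 0.11, -0.05], [-0.06, 0.11, -0.05], [-0.06, 0.11, -0.05], [-0.0, 0.0, -0.0], [-0.0, 0.0, -0.0]], "slide": [[0.2, 36.0, 3.7], [0.2, 36.0, 3.8], [0.1, 36.0, 3.8], [0.0, 0.0, 0.0], [0.0, 0.0, 0.0]]}
now [532.  432.5 258.1] t 30.22 F [ 0.6  0.2 -0.4] gap 93.1 dist tool [  0.6 108.1  11.2] rv [-0.17  0.33 -0.15] N 3
[  278   165    85   135 10918] z 98.3 ctr [544.8 434.4] [87.2 52.2] 4.0
```

servo_tool --rot '[[0,0.1,0],[0,0.1,0],[0,0,0],[0,0,0],[0,0,0]]' --slide '[[-1,26,4],[0,28,4],[0,26,4],[0,16,0],[0,8,0]]' --hand '[1,1,1,1,1]'

```text
time_s: 30.63
position: [548.6, 430.9, 161.0]
orientation: [[0.061, 0.014, 0.998], [-0.998, 0.011, 0.061], [-0.01, -1.0, 0.015]]
wrist_force: [-0.6, 0.1, -0.2]
finger_gap: 92.9
```

```bash
python3 - <<'E'
from plan import *
plan([543.5,434,150],tool(-86.3))
E
```

```text
{"rot": [[-0.86, -0.22, -0.56], [-0.0, -0.0, -0.0], [-0.0, -0.0, -0.0], [-0.0, -0.0, -0.0], [-0.0, -0.0, -0.0]], "slide": [[-3.3, 10.9, -5.1], [0.0, 0.0, 0.0], [0.0, 0.0, 0.0], [0.0, 0.0, 0.0], [0.0, 0.0, 0.0]]}
now [548.6 430.9 161. ] t 30.63 F [-0.6  0.1 -0.2] gap 92.9 dist tool [-3.3 10.9 -5.1] rv [-0.86 -0.22 -0.56] N 1
```

servo_tool --rot '[[-0.7,-0.2,-0.5],[0,0,0],[0,0,0],[0,0,0],[0,0,0]]' --slide '[[-3,8,-5],[0,5,0],[0,2,0],[0,0,0],[0,0,0]]' --hand '[1,1,0.6,0.4,0.3]'

```text
time_s: 31.05
position: [544.2, 432.5, 148.1]
orientation: [[0.062, 0.004, 0.998], [-0.998, 0.002, 0.062], [-0.002, -1.0, 0.004]]
wrist_force: [0.0, 1.0, 0.3]
finger_gap: 77.8
```

servo_tool --rot '[[0,0,0],[0,0,0],[0,0,0],[0,0,0],[0,0,0]]' --slide '[[0,1,0],[0,0,0],[0,0,0],[0,0,0],[0,0,0]]' --hand '[0.3,0.3,0.3,0.3,0.3]'

```text
time_s: 31.47
position: [544.7, 433.1, 149.7]
orientation: [[0.063, 0.007, 0.998], [-0.998, 0.004, 0.063], [-0.003, -1.0, 0.007]]
wrist_force: [0.6, 0.4, -3.3]
finger_gap: 51.8
```

```bash
python3 - <<'E'
from plan import *
now()
E
```

```text
pos [544.7 433.1 149.7] t 31.47 F [ 0.6  0.4 -3.3] gap 51.8 y [ 0.007  0.004 -1.   ] xaz -86.4 J [ 0.64  0.23  1.56 -0.    1.34  2.14]
```

servo_tool --rot '[[0,0,0],[0,0,0],[0,0,0],[0,0,0],[0,0,0]]' --slide '[[0,-5,0],[0,-10,0],[0,-20,0],[0,-32,0],[0,-34,0]]' --hand '[0.3,0.3,0.3,0.3,0.3]'

```text
time_s: 31.88
position: [542.0, 431.1, 245.8]
orientation: [[0.063, -0.006, 0.998], [-0.998, -0.005, 0.063], [0.005, -1.0, -0.006]]
wrist_force: [0.5, 0.3, -3.3]
finger_gap: 51.8
```

servo_tool --rot '[[0,0,0],[0,0,0],[0,0,0],[0,0,0],[0,0,0]]' --slide '[[0,-34,0],[5,-25,0],[15,-15,0],[25,-5,0],[35,0,0]]' --hand '[0.3,0.3,0.3,0.3,0.3]'

```text
time_s: 32.3
position: [546.0, 354.0, 340.7]
orientation: [[0.068, 0.002, 0.998], [-0.998, 0.001, 0.068], [-0.001, -1.0, 0.002]]
wrist_force: [0.9, -0.4, -3.9]
finger_gap: 51.8
```

```bash
python3 - <<'E'
from plan import *
now()
plan([541,-318,320],tool(-88.2))
E
```

```text
pos [546.  354.  340.7] t 32.3 F [ 0.9 -0.4 -3.9] gap 51.8 y [ 0.002  0.001 -1.   ] xaz -86.09 J [0.54 0.05 1.45 0.   1.64 2.04]
{"rot": [[-0.01, 0.12, -0.0], [-0.01, 0.12, -0.0], [-0.01, 0.12, -0.0], [-0.01, 0.12, -0.0], [-0.01, 0.12, -0.0]], "slide": [[37.2, 1.1, -2.8], [37.2, 1.1, -2.7], [37.2, 1.1, -2.7], [37.2, 1.1, -2.6], [37.2, 1.1, -2.5]]}
{"rot": [[-0.01, 0.12, -0.0], [-0.01, 0.12, -0.0], [-0.01, 0.12, -0.0], [-0.01, 0.12, -0.0], [-0.01, 0.12, -0.0]], "slide": [[37.3, 1.1, -2.4], [37.3, 1.1, -2.4], [37.3, 1.1, -2.3], [37.3, 1.1, -2.2], [37.3, 1.1, -2.1]]}
{"rot": [[-0.01, 0.12, -0.0], [-0.01, 0.12, -0.0], [-0.01, 0.12, -0.0], [-0.01, 0.12, -0.0], [-0.01, 0.12, -0.0]], "slide": [[37.3, 1.1, -2.1], [37.3, 1.1, -2.0], [37.3, 1.1, -1.9], [37.3, 1.1, -1.8], [37.3, 1.1, -1.8]]}
{"rot": [[-0.01, 0.12, -0.0], [-0.01, 0.12, -0.0], [-0.01, 0.12, -0.0], [-0.0, 0.0, -0.0], [-0.0, 0.0, -0.0]], "slide": [[37.3, 1.1, -1.7], [37.3, 1.1, -1.6], [37.3, 1.1, -1.5], [0.0, 0.0, 0.0], [0.0, 0.0, 0.0]]}
now [546.  354.  340.7] t 32.3 F [ 0.9 -0.4 -3.9] gap 51.8 dist tool [670.1  19.8 -50.8] rv [-0.11  2.11 -0.07] N 18
```

servo_tool --rot '[[0,0.1,0],[0,0.1,0],[0,0.1,0],[0,0.1,0],[0,0.1,0]]' --slide '[[39,-1,-2],[39,-1,-2],[39,-1,-2],[39,-1,-2],[39,-1,-2]]' --hand '[0.3,0.3,0.3,0.3,0.3]'

```text
time_s: 32.72
position: [546.4, 152.0, 350.4]
orientation: [[0.063, 0.005, 0.998], [-0.998, 0.003, 0.063], [-0.002, -1.0, 0.005]]
wrist_force: [0.3, -0.3, -4.3]
finger_gap: 51.6
```

servo_tool --rot '[[0,0.1,0],[0,0.1,0],[0,0.1,0],[0,0.1,0],[0,0.1,0]]' --slide '[[39,-1,-2],[39,-1,-2],[39,-1,-2],[39,-1,-2],[39,-1,-2]]' --hand '[0.3,0.3,0.3,0.3,0.3]'

```text
time_s: 33.13
position: [544.2, -52.5, 359.9]
orientation: [[0.055, 0.009, 0.998], [-0.998, 0.003, 0.055], [-0.002, -1.0, 0.009]]
wrist_force: [1.0, 0.3, -3.8]
finger_gap: 51.8
```

servo_tool --rot '[[0,0.1,0],[0,0.1,0],[0,0.1,0],[0,0.1,0],[0,0.1,0]]' --slide '[[39,0,-2],[39,0,-2],[39,0,-2],[36,0,-2],[25,0,-2]]' --hand '[0.3,0.3,0.3,0.3,0.3]'

```text
time_s: 33.55
position: [539.5, -241.6, 364.6]
orientation: [[0.044, 0.013, 0.999], [-0.999, 0.001, 0.044], [-0.0, -1.0, 0.013]]
wrist_force: [0.6, -0.7, -3.6]
finger_gap: 51.7
```

```bash
python3 - <<'E'
from plan import *
now()
plan([541,-318,250],tool(-88.2))
E
```

```text
pos [ 539.5 -241.6  364.6] t 33.55 F [ 0.6 -0.7 -3.6] gap 51.7 y [ 0.013  0.001 -1.   ] xaz -87.45 J [-0.47 -0.08  1.54  0.01  1.67  1.06]
{"rot": [[-0.19, 0.19, -0.01], [-0.19, 0.19, -0.01], [-0.19, 0.19, -0.01], [-0.19, 0.19, -0.01], [-0.0, 0.0, -0.0]], "slide": [[19.1, 28.6, -0.9], [19.1, 28.6, -0.7], [19.1, 28.6, -0.5], [19.1, 28.7, -0.4], [0.0, 0.0, 0.0]]}
now [ 539.5 -241.6  364.6] t 33.55 F [ 0.6 -0.7 -3.6] gap 51.7 dist tool [ 76.5 114.5  -3.4] rv [-0.75  0.75 -0.03] N 4
```

servo_tool --rot '[[-0.2,0.2,0],[-0.2,0.2,0],[-0.2,0.2,0],[-0.1,0,0],[0,0,0]]' --slide '[[26,18,0],[22,28,0],[14,28,0],[6,20,0],[0,8,0]]' --hand '[0.3,0.3,0.3,0.3,0.3]'

```text
time_s: 33.97
position: [541.1, -319.3, 265.8]
orientation: [[0.027, 0.006, 1.0], [-1.0, -0.004, 0.027], [0.004, -1.0, 0.006]]
wrist_force: [0.3, 0.0, -4.7]
finger_gap: 51.5
```

```bash
python3 - <<'E'
from plan import *
plan([541,-318,160],tool(-88.2))
E
```

```text
{"rot": [[-0.12, -0.09, 0.08], [-0.12, -0.09, 0.08], [-0.12, -0.09, 0.08], [-0.0, -0.0, 0.0], [-0.0, -0.0, 0.0]], "slide": [[-0.6, 35.3, -0.2], [-0.5, 35.3, -0.2], [-0.5, 35.3, -0.1], [0.0, 0.0, 0.0], [0.0, 0.0, 0.0]]}
now [ 541.1 -319.3  265.8] t 33.97 F [ 0.3  0.  -4.7] gap 51.5 dist tool [ -1.7 105.8  -0.7] rv [-0.35 -0.26  0.23] N 3
```

servo_tool --rot '[[-0.1,-0.1,0.1],[-0.1,-0.1,0.1],[-0.1,0,0],[0,0,0],[0,0,0]]' --slide '[[-2,26,0],[0,28,0],[0,26,0],[0,16,0],[0,8,0]]' --hand '[0.3,0.3,0.3,0.3,0.3]'

```text
time_s: 34.38
position: [542.0, -316.4, 163.2]
orientation: [[0.03, 0.005, 1.0], [-1.0, -0.002, 0.03], [0.002, -1.0, 0.004]]
wrist_force: [-0.6, -0.7, -4.4]
finger_gap: 51.5
```

```bash
python3 - <<'E'
from plan import *
plan([541,-318,117],tool(-88.2))
E
```

```text
{"rot": [[-0.13, -0.03, 0.06], [-0.13, -0.03, 0.06], [-0.0, -0.0, 0.0], [-0.0, -0.0, 0.0], [-0.0, -0.0, 0.0]], "slide": [[0.7, 23.1, -0.6], [0.8, 23.1, -0.6], [0.0, 0.0, 0.0], [0.0, 0.0, 0.0], [0.0, 0.0, 0.0]]}
now [ 542.  -316.4  163.2] t 34.38 F [-0.6 -0.7 -4.4] gap 51.5 dist tool [ 1.5 46.2 -1.2] rv [-0.25 -0.07  0.12] N 2
```

servo_tool --rot '[[-0.1,0,0],[-0.1,0,0],[0,0,0],[0,0,0],[0,0,0]]' --slide '[[1,14,0],[0,14,0],[0,8,0],[0,5,0],[0,3,0]]' --hand '[0.3,0.3,0.3,0.3,0.3]'

```text
time_s: 34.8
position: [543.4, -316.8, 118.7]
orientation: [[0.031, 0.003, 1.0], [-1.0, -0.003, 0.031], [0.004, -1.0, 0.003]]
wrist_force: [-0.4, 1.1, -2.9]
finger_gap: 51.8
```

servo_tool --rot '[[0,0,0],[0,0,0],[0,0,0],[0,0,0],[0,0,0]]' --slide '[[0,2,0],[0,1,0],[0,0,0],[0,0,0],[0,0,0]]' --hand '[0.3,0.3,0.3,0.3,0.3]'

```text
time_s: 35.22
position: [544.0, -317.3, 116.9]
orientation: [[0.031, 0.005, 0.999], [-0.999, -0.005, 0.031], [0.005, -1.0, 0.005]]
wrist_force: [0.1, 0.4, -3.2]
finger_gap: 51.7
```

servo_tool --rot '[[0,0,0],[0,0,0],[0,0,0],[0,0,0],[0,0,0]]' --slide '[[0,2.5,0],[0,0,0],[0,0,0],[0,0,0],[0,-10,0]]' --hand '[0.3,0.7,0.7,0.7,0.7]'

```text
time_s: 35.63
position: [544.2, -317.5, 125.1]
orientation: [[0.031, 0.006, 0.999], [-0.999, -0.005, 0.031], [0.005, -1.0, 0.006]]
wrist_force: [-0.0, 0.5, -0.3]
finger_gap: 64.7
```

servo_tool --rot '[[0,0,0],[0,0,0],[0,0,0],[0,0,0],[0,0,0]]' --slide '[[0,-20,0],[0,-38,-10],[0,-38,-20],[0,-38,-20],[0,-30,-15]]' --hand '[0.7,0.7,0.8,1,1]'

```text
time_s: 36.05
position: [477.6, -317.2, 291.0]
orientation: [[0.033, -0.0, 0.999], [-0.999, -0.001, 0.033], [0.001, -1.0, -0.0]]
wrist_force: [0.1, -0.1, 0.5]
finger_gap: 80.5
```

servo_tool --rot '[[0,0,0],[0,0,0],[0,0,0],[0,0,0],[0,0,0]]' --slide '[[10,-20,-10],[0,0,0],[0,0,0],[0,0,0],[0,0,0]]' --hand '[1,1,1,1,1]'

```text
time_s: 36.47
position: [465.6, -327.7, 324.7]
orientation: [[0.032, 0.012, 0.999], [-0.999, -0.01, 0.032], [0.01, -1.0, 0.011]]
wrist_force: [0.0, -0.9, 0.2]
finger_gap: 93.0
```

```bash
python3 - <<'E'
from h import *
from plan import *
now()
c=snap('wrist','w11.png');np.savez('w11.npz',**{k:c[k] for k in c})
snap('scene','s6.png')
c=snap('top','t6.png');np.savez('t6.npz',**{k:c[k] for k in c})
E
```

```text
pos [ 465.6 -327.7  324.7] t 36.47 F [ 0.  -0.9  0.2] gap 93.0 y [ 0.012 -0.01  -1.   ] xaz -88.17 J [-0.66 -0.13  1.65 -0.    1.6   0.88]
```

View pics/w11.png

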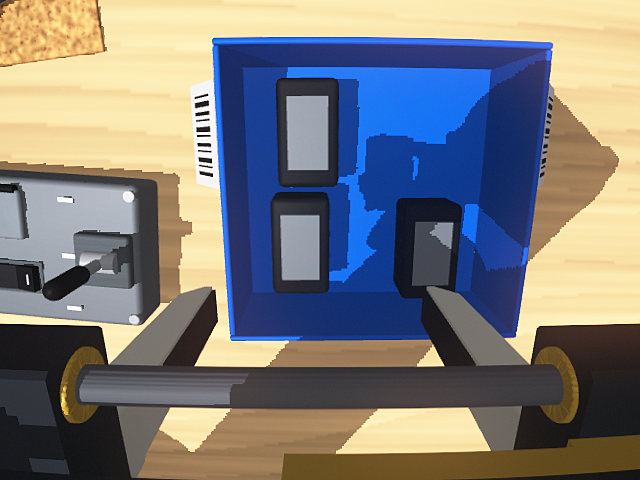

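View pics/s6.png

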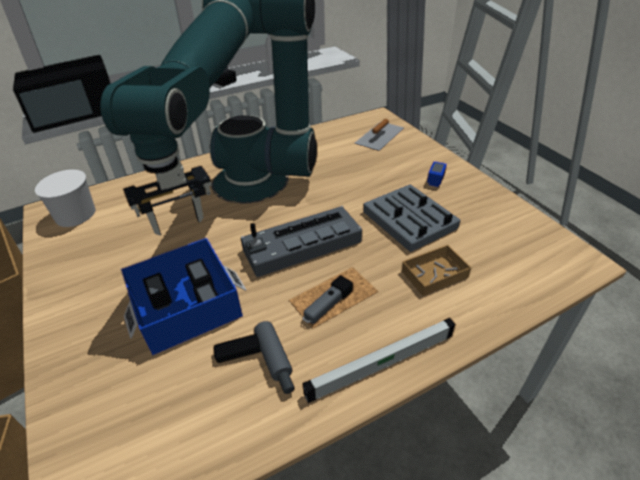

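View pics/t6.png

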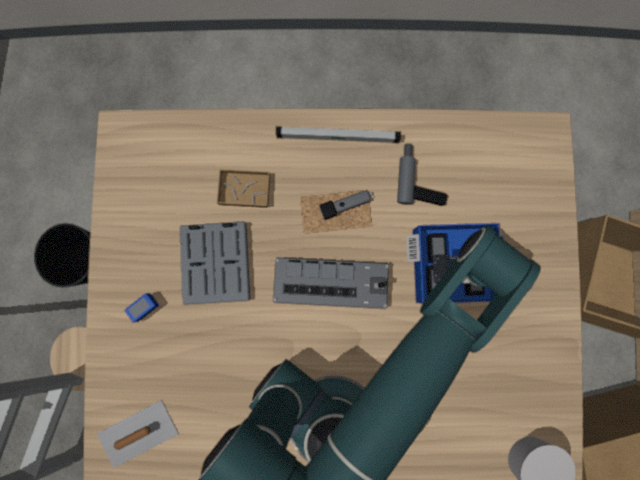

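```bash
python3 - <<'E'
from h import *
cx=np.array([.9995,.0314]);cy=np.array([-.0314,.9995]);O=np.array([493.5,-374.8])
for f in ('w7','w8','w9','w11'):
    try: c=dict(np.load(f+'.npz'))
    except Exception: continue
    c={k:(v if v.ndim else v.item()) for k,v in c.items()}
    P=cloud(c); q=P[...,:2]-O; X=q@cx;Y=q@cy;Z=P[...,2]
    for nm,sg in (('l',1),('r',-1)):
        m=(Y*sg>126)&(Y*sg<175)&(Z>45)&(Z<115)&(abs(X)<115)
        m[300:]=0
        if m.sum()<100: continue
        p=np.stack([X[m],Y[m],Z[m]],1)
        print(f,nm,m.sum(),'X',np.percentile(p[:,0],[1,50,99]).round(1),'Y',np.percentile(p[:,1],[1,50,99]).round(1),'Z',np.percentile(p[:,2],[1,50,99]).round(1))
        A=np.c_[p[:,0],p[:,1],np.ones(len(p))]; s=np.linalg.lstsq(A,p[:,2],rcond=None)[0]; r=np.abs(A@s-p[:,2]); k=r<3; s=np.linalg.lstsq(A[k],p[k,2],rcond=None)[0]; print('   slope',s.round(3),'at z80 y=',((80-s[2]-s[0]*np.median(p[:,0]))/s[1]).round(1), k.mean().round(2))
E
```

```text
w7 l 2606 X [10.8 51.  88.8] Y [126.2 138.  152.5] Z [59.8 81.1 97.6]
   slope [ 3.00000e-03 -1.42400e+00  2.77355e+02] at z80 y= 138.7 1.0
w7 r 173 X [11.9 51.7 89.8] Y [-151.6 -137.7 -129.4] Z [61.9 82.  94. ]
   slope [-2.00000e-03  1.43700e+00  2.79996e+02] at z80 y= -139.2 1.0
w9 l 1035 X [10.7 51.2 89. ] Y [126.3 136.9 152.5] Z [59.8 82.7 97.7]
   slope [ 4.00000e-03 -1.43200e+00  2.78462e+02] at z80 y= 138.7 1.0
w9 r 1764 X [11.4 51.9 89.4] Y [-152.6 -137.7 -126.2] Z [60.1 81.7 98.2]
   slope [-2.00000e-03  1.42500e+00  2.78235e+02] at z80 y= -139.0 1.0
w11 l 2082 X [10.7 51.4 88.6] Y [126.2 137.9 152.4] Z [59.7 81.2 97.9]
   slope [ 1.00000e-03 -1.43600e+00  2.79115e+02] at z80 y= 138.7 1.0
w11 r 554 X [11.1 50.9 88.5] Y [-152.7 -137.1 -126.2] Z [60.4 83.1 97.9]
   slope [-2.00000e-03  1.42400e+00  2.78124e+02] at z80 y= -139.1 1.0
```

```bash
python3 - <<'E'
from plan import *
plan([650,-45,330],tool(18))
E
```

```text
{"rot": [[0.01, -6.63, 0.06], [0.01, -6.63, 0.06], [0.01, -6.63, 0.06], [0.01, -6.63, 0.06], [0.01, -6.63, 0.06]], "slide": [[-17.3, -0.4, 12.1], [-15.8, -0.4, 14.0], [-14.0, -0.4, 15.7], [-12.1, -0.4, 17.2], [-10.1, -0.4, 18.5]]}
{"rot": [[0.01, -6.63, 0.06], [0.01, -6.63, 0.06], [0.01, -6.63, 0.06], [0.01, -6.63, 0.06], [0.01, -6.63, 0.06]], "slide": [[-7.8, -0.3, 19.6], [-5.5, -0.3, 20.3], [-3.1, -0.3, 20.9], [-0.7, -0.3, 21.1], [1.7, -0.3, 21.0]]}
{"rot": [[0.01, -6.63, 0.06], [0.01, -6.63, 0.06], [0.01, -6.63, 0.06], [0.01, -6.63, 0.06], [0.01, -6.63, 0.06]], "slide": [[4.1, -0.3, 20.7], [6.5, -0.3, 20.1], [8.8, -0.3, 19.2], [10.9, -0.3, 18.0], [12.9, -0.4, 16.7]]}
{"rot": [[0.01, -6.63, 0.06], [0.0, -0.0, 0.0], [0.0, -0.0, 0.0], [0.0, -0.0, 0.0], [0.0, -0.0, 0.0]], "slide": [[14.8, -0.4, 15.0], [0.0, 0.0, 0.0], [0.0, 0.0, 0.0], [0.0, 0.0, 0.0], [0.0, 0.0, 0.0]]}
now [ 465.7 -327.6  323.9] t 36.62 F [-0.4 -0.4 -0.1] gap 93.3 dist tool [-276.4   -6.8  193.4] rv [ 1.0000e-01 -1.0614e+02  9.3000e-01] N 16
```

servo_tool --rot '[[0,-6.7,0.1],[0,-6.7,0.1],[0,-6.7,0],[0,-6.7,0],[0,-6.7,0]]' --slide '[[-17,-1,12],[-16,-1,14],[-14,-1,16],[-12,-1,17],[-10,-1,18]]' --hand '[1,1,1,1,1]'

```text
time_s: 37.03
position: [523.4, -238.0, 323.5]
orientation: [[0.592, 0.003, 0.806], [-0.806, -0.002, 0.592], [0.003, -1.0, 0.001]]
wrist_force: [-0.1, 0.0, -0.5]
finger_gap: 93.0
```

servo_tool --rot '[[0,-6.7,0],[0,-6.7,0],[0,-6.7,0],[0,-6.7,0],[0,-6.7,0]]' --slide '[[-8,-1,20],[-6,-1,20],[-3,-1,21],[-1,-1,21],[2,-1,21]]' --hand '[1,1,1,1,1]'

```text
time_s: 37.45
position: [580.4, -141.0, 323.1]
orientation: [[0.949, -0.005, 0.315], [-0.315, 0.001, 0.949], [-0.005, -1.0, -0.001]]
wrist_force: [-0.7, -0.2, 0.0]
finger_gap: 93.0
```

servo_tool --rot '[[0,-6.7,0],[0,-6.7,0],[0,-6.7,0],[0,-6,0],[0,-3,0]]' --slide '[[4,-1,21],[6,-1,20],[9,-1,19],[11,-1,18],[10,0,12]]' --hand '[1,1,1,1,1]'

```text
time_s: 37.87
position: [632.0, -46.4, 321.3]
orientation: [[0.976, -0.013, -0.219], [0.219, 0.003, 0.976], [-0.012, -1.0, 0.005]]
wrist_force: [-0.7, 0.6, 0.9]
finger_gap: 93.4
```

servo_tool --rot '[[0,0,0],[0,0,0],[0,0,0],[0,0,0],[0,0,0]]' --slide '[[5,0,5],[0,0,0],[0,0,0],[0,0,0],[0,0,0]]' --hand '[1,1,1,1,1]'

```text
time_s: 38.28
position: [636.6, -38.2, 317.2]
orientation: [[0.976, -0.019, -0.219], [0.219, 0.003, 0.976], [-0.018, -1.0, 0.007]]
wrist_force: [0.6, -0.2, 0.1]
finger_gap: 92.9
```

```bash
python3 - <<'E'
from h import *
from plan import *
now()
c=snap('wrist','w12.png');np.savez('w12.npz',**{k:c[k] for k in c})
E
```

```text
pos [636.6 -38.2 317.2] t 38.28 F [ 0.6 -0.2  0.1] gap 92.9 y [-0.019  0.003 -1.   ] xaz 12.66 J [-0.1   0.04  1.5   0.    1.62 -0.32]
```

View pics/w12.png

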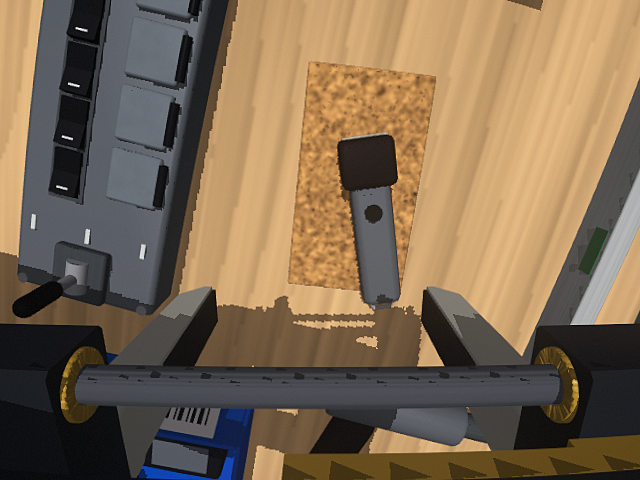

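```bash
python3 - <<'E'
from h import *
c=dict(np.load('w12.npz')); c={k:(v if v.ndim else v.item()) for k,v in c.items()}
P=cloud(c);Z=P[...,2]
m=(Z>14)&(Z<60); m[:, :310]=0; m[:,410:]=0; m[:110]=0; m[312:]=0
n,l,s,ce=cv2.connectedComponentsWithStats(m.astype(np.uint8)); i=1+np.argmax(s[1:,4]); m=l==i
p=P[m]; r=cv2.minAreaRect(p[:,:2].astype(np.float32)); print(s[i],r)
top=p[p[:,2]>30]; 
# axis from handle centerline
d=np.array([-.2,.97]); 
for it in range(4):
    d/=np.linalg.norm(d); n_=np.array([-d[1],d[0]]); a=top[:,:2]@d; b=top[:,:2]@n_
    A=[];B=[]
    for x in np.arange(a.min()+8,a.max()-50,6):
        k=(abs(a-x)<3)
        if k.sum()>20: A.append(x);B.append((np.percentile(b[k],2)+np.percentile(b[k],98))/2)
    s_=np.polyfit(A,B,1); d=d+n_*s_[0]
    print('az',np.degrees(np.arctan2(d[1],d[0])).round(2),s_)
d/=np.linalg.norm(d); n_=np.array([-d[1],d[0]]); a=p[:,:2]@d; b=top[:,:2]@n_
print('ext',a.min(),a.max(),a.max()-a.min())
end=a.max(); cb=np.polyval(np.polyfit(A,B,1),end-97)
o=d*(end-81)+n_*cb; g=o-15*d; print('origin',o,'grip',g,'headz',np.percentile(p[:,2],[50,95,99]))
mx=[onplane(c,u,v,4).round(1).tolist() for u,v in [(309,61),(437,76),(405,290),(288,282)]]; print('mat',mx)
E
```

```text
[ 337  133   64  177 7738] ((684.9103393554688, -37.31848907470703), (50.517059326171875, 173.45742797851562), 20.623842239379883)
az 110.48 [ 1.5542126e-01 -6.3586638e+02]
az 110.74 [ 4.44958772e-03 -6.26991164e+02]
az 110.75 [ 1.02996525e-04 -6.26951884e+02]
az 110.74 [-8.19199324e-06 -6.26954395e+02]
ext -364.2126710870533 -190.79131125408287 173.42135983297044
origin [682.57533807 -32.09801409] grip [687.88847313 -46.12550837] headz [39.2535254  45.03072702 45.7291971 ]
mat [[591.6, 97.5, 4.0], [710.4, 111.4, 4.0], [738.8, -100.2, 4.0], [616.2, -119.2, 4.0]]
```

```bash
python3 - <<'E'
from h import *
from plan import *
c=dict(np.load('w12.npz')); c={k:(v if v.ndim else v.item()) for k,v in c.items()}
a=np.radians(110.74); d=np.array([np.cos(a),np.sin(a)]); o=np.array([682.6,-32.1])
P=cloud(c);Z=P[...,2]; n=np.array([-d[1],d[0]])
A=(P[...,:2]-o)@d; B=(P[...,:2]-o)@n
m=(abs(B)<10)
for x in range(-100,92,5):
    k=m&(abs(A-x)<1.5)
    if k.sum(): print(x,np.nanmedian(Z[k]).round(1),end='; ')
print()
plan([687.9,-46.1,200],tool(20.74))
E
```

```text
-100 0.1; -90 22.9; -85 23.3; -80 36.5; -75 38.4; -70 38.5; -65 38.4; -60 38.7; -55 38.7; -50 38.7; -45 38.6; -40 38.8; -35 38.7; -30 39.0; -25 38.9; -20 38.8; -15 38.7; -10 39.0; -5 40.0; 0 273.8; 5 279.7; 10 285.1; 15 276.7; 20 328.5; 25 342.4; 30 340.6; 35 333.9; 40 332.5; 45 44.3; 50 44.5; 55 44.3; 60 44.5; 65 44.4; 70 44.5; 75 43.7; 80 35.6; 85 4.3; 90 4.3; 
{"rot": [[-0.12, -2.02, -0.25], [-0.12, -2.02, -0.25], [-0.12, -2.02, -0.25], [-0.12, -2.02, -0.25], [-0.0, -0.0, -0.0]], "slide": [[12.6, 29.1, -4.9], [12.3, 29.1, -5.3], [12.0, 29.2, -5.7], [11.7, 29.2, -6.0], [0.0, 0.0, 0.0]]}
now [636.5 -38.4 317.2] t 38.33 F [-0.1 -0.8 -0.3] gap 93.0 dist tool [ 50.5 116.2 -19.6] rv [-0.48 -8.09 -1.  ] N 4
```

servo_tool --rot '[[-0.1,-2,-0.3],[-0.1,-2,-0.3],[-0.1,-2,-0.2],[-0.1,-2,-0.2],[0,0,0]]' --slide '[[13,26,-5],[13,30,-5],[12,30,-5],[9,24,-3],[0,8,0]]' --hand '[1,1,1,1,1]' --squeeze 40

```text
time_s: 38.75
position: [687.1, -47.1, 200.6]
orientation: [[0.936, 0.01, -0.351], [0.351, -0.0, 0.936], [0.01, -1.0, -0.004]]
wrist_force: [0.5, -0.1, -0.7]
finger_gap: 93.4
```

```bash
python3 - <<'E'
from plan import *
plan([687.9,-46.1,120],tool(20.74))
E
```

```text
{"rot": [[0.08, -0.06, 0.18], [0.08, -0.06, 0.18], [0.08, -0.06, 0.18], [0.0, -0.0, 0.0], [0.0, -0.0, 0.0]], "slide": [[0.1, 26.9, 0.3], [0.2, 26.9, 0.3], [0.3, 26.9, 0.3], [0.0, 0.0, 0.0], [0.0, 0.0, 0.0]]}
now [687.1 -47.1 200.6] t 38.75 F [ 0.5 -0.1 -0.7] gap 93.4 dist tool [ 0.4 80.6  1. ] rv [ 0.23 -0.18  0.55] N 3
```

servo_tool --rot '[[0.1,0,0.2],[0.1,0,0.2],[0,0,0.1],[0,0,0],[0,0,0]]' --slide '[[0,18,0],[0,22,0],[0,18,0],[0,10,0],[0,5,0]]' --hand '[1,1,1,1,1]'

```text
time_s: 39.17
position: [686.0, -49.9, 127.2]
orientation: [[0.94, 0.001, -0.341], [0.341, -0.0, 0.94], [0.001, -1.0, -0.001]]
wrist_force: [0.1, -0.3, 0.5]
finger_gap: 93.0
```

```bash
python3 - <<'E'
from h import *
from plan import *
plan([687.9,-46.1,92],tool(20.74))
c=snap('wrist','w13.png')
E
```

```text
{"rot": [[0.04, -0.79, 0.04], [0.0, -0.0, 0.0], [0.0, -0.0, 0.0], [0.0, -0.0, 0.0], [0.0, -0.0, 0.0]], "slide": [[3.1, 35.2, 2.9], [0.0, 0.0, 0.0], [0.0, 0.0, 0.0], [0.0, 0.0, 0.0], [0.0, 0.0, 0.0]]}
now [686.  -49.9 127.2] t 39.17 F [ 0.1 -0.3  0.5] gap 93.0 dist tool [ 3.1 35.2  2.9] rv [ 0.04 -0.79  0.04] N 1
```

View pics/w13.png

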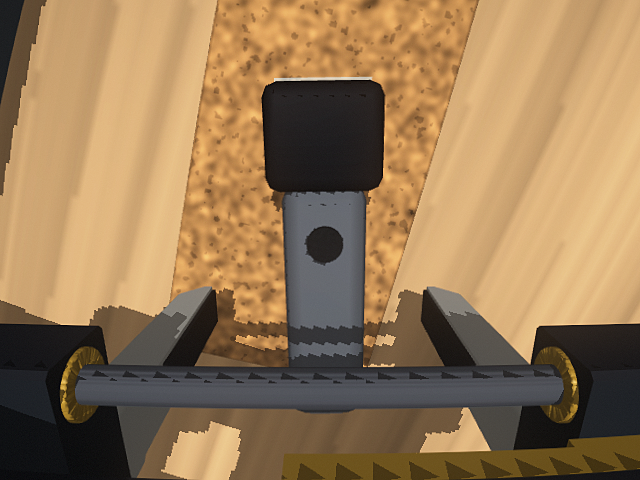

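Centred over the handle. Go down and grip.

servo_tool --rot '[[0,-0.7,0],[0,0,0],[0,0,0],[0,0,0],[0,0,0]]' --slide '[[3,10,3],[0,11,0],[0,7,0],[0,4,0],[0,1,0]]' --hand '[1,1,1,1,1]'

```text
time_s: 39.63
position: [688.9, -46.0, 94.8]
orientation: [[0.936, 0.005, -0.353], [0.353, -0.001, 0.936], [0.005, -1.0, -0.003]]
wrist_force: [0.2, 0.1, -0.3]
finger_gap: 93.3
```

```bash
python3 - <<'E'
from plan import *
plan([687.9,-46.1,92],tool(20.74))
E
```

```text
{"rot": [[0.15, -0.09, 0.26], [0.0, -0.0, 0.0], [0.0, -0.0, 0.0], [0.0, -0.0, 0.0], [0.0, -0.0, 0.0]], "slide": [[-1.0, 2.8, 0.2], [0.0, 0.0, 0.0], [0.0, 0.0, 0.0], [0.0, 0.0, 0.0], [0.0, 0.0, 0.0]]}
now [688.9 -46.   94.8] t 39.63 F [ 0.2  0.1 -0.3] gap 93.3 dist tool [-1.   2.8  0.2] rv [ 0.15 -0.09  0.26] N 1
```

servo_tool --rot '[[0.1,0,0.2],[0,0,0],[0,0,0],[0,0,0],[0,0,0]]' --slide '[[-1,3,0],[0,1,0],[0,0,0],[0,0,0],[0,0,0]]' --hand '[0.8,0.6,0.4,0.2,0.1]'

```text
time_s: 40.05
position: [688.1, -46.4, 91.1]
orientation: [[0.936, 0.002, -0.353], [0.353, -0.0, 0.936], [0.001, -1.0, -0.001]]
wrist_force: [0.8, 0.3, -1.1]
finger_gap: 64.6
```

servo_tool --rot '[[0,0,0],[0,0,0],[0,0,0],[0,0,0],[0,0,0]]' --slide '[[0,0,0],[0,0,0],[0,0,0],[0,0,0],[0,0,0]]' --hand '[0.1,0.1,0.1,0.1,0.1]'

```text
time_s: 40.47
position: [688.4, -46.4, 91.9]
orientation: [[0.936, 0.003, -0.352], [0.352, -0.001, 0.936], [0.002, -1.0, -0.002]]
wrist_force: [0.3, 0.3, -1.1]
finger_gap: 37.8
```

servo_tool --rot '[[0,0,0],[0,0,0],[0,0,0],[0,0,0],[0,0,0]]' --slide '[[0,0,0],[0,0,0],[0,0,0],[0,0,0],[0,0,0]]' --hand '[0.1,0.1,0.1,0.1,0.1]'

```text
time_s: 40.88
position: [688.4, -46.4, 91.9]
orientation: [[0.936, 0.003, -0.352], [0.352, -0.001, 0.936], [0.002, -1.0, -0.002]]
wrist_force: [-1.0, -0.5, -0.4]
finger_gap: 37.8
```

```bash
python3 - <<'E'
from plan import *
now()
E
```

```text
pos [688.4 -46.4  91.9] t 40.88 F [-1.  -0.5 -0.4] gap 37.8 y [ 0.003 -0.001 -1.   ] xaz 20.64 J [-0.1   0.27  1.61 -0.    1.25 -0.46]
```

servo_tool --rot '[[0,0,0],[0,0,0],[0,0,0],[0,0,0],[0,0,0]]' --slide '[[0,-5,0],[0,-15,0],[0,-30,0],[0,-36,0],[0,-36,0]]' --hand '[0.1,0.1,0.1,0.1,0.1]'

```text
time_s: 41.3
position: [685.1, -46.1, 211.1]
orientation: [[0.936, -0.012, -0.352], [0.353, 0.001, 0.936], [-0.011, -1.0, 0.005]]
wrist_force: [0.4, 0.7, -2.6]
finger_gap: 38.1
```

servo_tool --rot '[[0,0,0],[0,0,0],[0,0,0],[0,0,0],[0,0,0]]' --slide '[[0,-36,0],[0,-36,0],[0,-20,0],[0,0,0],[0,0,0]]' --hand '[0.1,0.1,0.1,0.1,0.1]'

```text
time_s: 41.72
position: [685.1, -46.0, 323.2]
orientation: [[0.936, 0.002, -0.353], [0.353, -0.001, 0.936], [0.001, -1.0, -0.001]]
wrist_force: [0.4, 0.4, -3.3]
finger_gap: 37.9
```

```bash
cat > scan.py <<'E'
import numpy as np
cx=np.array([.9995,.0314,0]);cy=np.array([-.0314,.9995,0]);up=np.array([0,0,1.])
L=np.array([547.9,-512.2,80]); c,s=np.cos(np.radians(35)),np.sin(np.radians(35))
dr=c*cy-s*up; ty=-(s*cy+c*up); R=np.stack([cx,ty,dr],1)
W=np.array([-.4,67.9,96.4])
def tgt(dist,up_=0): return L-dist*dr-R@W+np.array([0,0,up_])
E
python3 - <<'E'
from h import *
from plan import *
import scan
now(); print(scan.R.round(3),np.linalg.det(scan.R),scan.tgt(100))
c=snap('wrist','w14.png')
plan(scan.tgt(150,60),scan.R,v=36,w=5)
E
```

```text
pos [685.1 -46.  323.2] t 41.72 F [ 0.4  0.4 -3.3] gap 37.9 y [ 0.002 -0.001 -1.   ] xaz 20.65 J [-0.1   0.14  1.39 -0.    1.62 -0.46]
[[ 1.     0.018 -0.026]
 [ 0.031 -0.573  0.819]
 [ 0.    -0.819 -0.574]] 0.9999862100000001 [ 552.12857851 -634.06209366  248.27083591]
{"rot": [[-1.92, 1.01, 0.32], [-1.92, 1.01, 0.32], [-1.92, 1.01, 0.32], [-1.92, 1.01, 0.32], [-1.92, 1.01, 0.32]], "slide": [[-19.2, -0.8, -30.1], [-18.6, 0.4, -30.5], [-18.1, 1.5, -30.8], [-17.5, 2.6, -31.0], [-17.0, 3.8, -31.2]]}
{"rot": [[-1.92, 1.01, 0.32], [-1.92, 1.01, 0.32], [-1.92, 1.01, 0.32], [-1.92, 1.01, 0.32], [-1.92, 1.01, 0.32]], "slide": [[-16.4, 4.9, -31.3], [-15.8, 6.1, -31.4], [-15.2, 7.2, -31.5], [-14.6, 8.4, -31.5], [-14.0, 9.5, -31.5]]}
{"rot": [[-1.92, 1.01, 0.32], [-1.92, 1.01, 0.32], [-1.92, 1.01, 0.32], [-1.92, 1.01, 0.32], [-1.92, 1.01, 0.32]], "slide": [[-13.4, 10.6, -31.4], [-12.8, 11.8, -31.2], [-12.2, 12.9, -31.0], [-11.5, 14.0, -30.8], [-10.9, 15.1, -30.5]]}
{"rot": [[-1.92, 1.01, 0.32], [-1.92, 1.01, 0.32], [-1.92, 1.01, 0.32], [-0.0, 0.0, 0.0], [-0.0, 0.0, 0.0]], "slide": [[-10.3, 16.1, -30.2], [-9.7, 17.2, -29.8], [-9.0, 18.2, -29.3], [0.0, 0.0, 0.0], [0.0, 0.0, 0.0]]}
now [685.2 -46.  323.2] t 41.77 F [-1.4  0.  -2.3] gap 37.6 dist tool [-345.   -13.6 -542.2] rv [-34.62  18.23   5.84] N 18
```

View pics/w14.png

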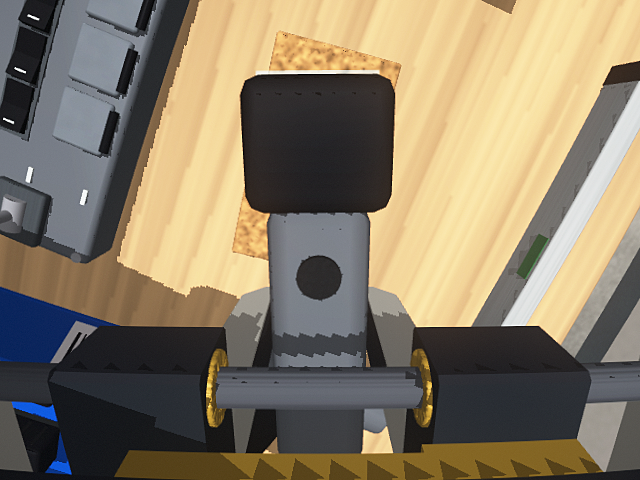

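servo_tool --rot '[[-1.9,1,0.3],[-1.9,1,0.3],[-1.9,1,0.3],[-1.9,1,0.3],[-1.9,1,0.3]]' --slide '[[-19,-2,-30],[-19,-1,-30],[-18,0,-31],[-18,1,-31],[-17,3,-31]]' --hand '[0.1,0.1,0.1,0.1,0.1]'

```text
time_s: 42.18
position: [646.5, -220.2, 323.6]
orientation: [[0.962, 0.018, -0.274], [0.273, -0.167, 0.948], [-0.028, -0.986, -0.165]]
wrist_force: [-0.0, -0.6, -1.9]
finger_gap: 37.7
```

servo_tool --rot '[[-1.9,1,0.3],[-1.9,1,0.3],[-1.9,1,0.3],[-1.9,1,0.3],[-1.9,1,0.3]]' --slide '[[-16,4,-31],[-16,5,-31],[-15,6,-31],[-15,7,-31],[-14,8,-31]]' --hand '[0.1,0.1,0.1,0.1,0.1]'

```text
time_s: 42.6
position: [605.6, -399.0, 321.4]
orientation: [[0.982, 0.018, -0.186], [0.181, -0.33, 0.926], [-0.045, -0.944, -0.327]]
wrist_force: [1.1, 0.3, -3.5]
finger_gap: 37.8
```

```bash
python3 - <<'E'
from plan import *
import scan
now()
plan(scan.tgt(150,60),scan.R,v=36,w=5)
E
```

```text
pos [ 605.6 -399.   321.4] t 42.6 F [ 1.1  0.3 -3.5] gap 37.8 y [ 0.018 -0.33  -0.944] xaz 10.46 J [-0.54  0.14  1.41 -0.28  1.41 -0.71]
{"rot": [[-1.95, 1.11, 0.21], [-1.95, 1.11, 0.21], [-1.95, 1.11, 0.21], [-1.95, 1.11, 0.21], [-1.95, 1.11, 0.21]], "slide": [[-12.8, 9.4, -31.4], [-12.1, 10.6, -31.3], [-11.5, 11.7, -31.1], [-10.8, 12.8, -30.9], [-10.2, 13.8, -30.7]]}
{"rot": [[-1.95, 1.11, 0.21], [-1.95, 1.11, 0.21], [-1.95, 1.11, 0.21], [-0.0, 0.0, 0.0], [-0.0, 0.0, 0.0]], "slide": [[-9.5, 14.9, -30.4], [-8.9, 16.0, -30.0], [-8.2, 17.0, -29.6], [0.0, 0.0, 0.0], [0.0, 0.0, 0.0]]}
now [ 605.6 -399.   321.4] t 42.6 F [ 1.1  0.3 -3.5] gap 37.8 dist tool [-102.1   75.5 -251.1] rv [-15.64   8.91   1.67] N 8
```

servo_tool --rot '[[-2,1.1,0.2],[-2,1.1,0.2],[-2,1.1,0.2],[-2,1.1,0.2],[-2,1.1,0.2]]' --slide '[[-13,9,-31],[-12,10,-31],[-12,12,-31],[-11,12,-31],[-10,13,-30]]' --hand '[0.1,0.1,0.1,0.1,0.1]'

```text
time_s: 43.02
position: [567.4, -576.8, 320.2]
orientation: [[0.996, 0.013, -0.089], [0.084, -0.488, 0.869], [-0.032, -0.873, -0.487]]
wrist_force: [-0.3, -0.6, -2.6]
finger_gap: 37.6
```

servo_tool --rot '[[-2,1.1,0.2],[-2,1.1,0.2],[-1,0.6,0.1],[0,0,0],[0,0,0]]' --slide '[[-9,14,-30],[-8,14,-24],[-4,8,-12],[0,0,0],[0,0,0]]' --hand '[0.1,0.1,0.1,0.1,0.1]'

```text
time_s: 43.43
position: [546.6, -661.2, 309.1]
orientation: [[0.999, -0.002, -0.039], [0.031, -0.557, 0.83], [-0.024, -0.83, -0.557]]
wrist_force: [-0.2, 0.0, -2.0]
finger_gap: 37.9
```

```bash
python3 - <<'E'
from h import *
from plan import *
import scan
now()
plan(scan.tgt(100,0),scan.R,v=20,w=3)
c=snap('wrist','w15.png')
E
```

```text
pos [ 546.6 -661.2  309.1] t 43.43 F [-0.2  0.  -2. ] gap 37.9 y [-0.002 -0.557 -0.83 ] xaz 1.8 J [-0.81  0.33  1.25 -0.43  1.15 -0.76]
{"rot": [[-0.29, 0.19, -0.28], [-0.29, 0.19, -0.28], [-0.29, 0.19, -0.28], [-0.29, 0.19, -0.28], [-0.0, 0.0, -0.0]], "slide": [[2.0, 8.8, 14.0], [1.9, 8.8, 14.1], [1.8, 8.7, 14.1], [1.7, 8.6, 14.2], [0.0, 0.0, 0.0]]}
now [ 546.6 -661.2  309.1] t 43.43 F [-0.2  0.  -2. ] gap 37.9 dist tool [ 7.9 35.3 56.2] rv [-1.15  0.77 -1.13] N 4
```

View pics/w15.png

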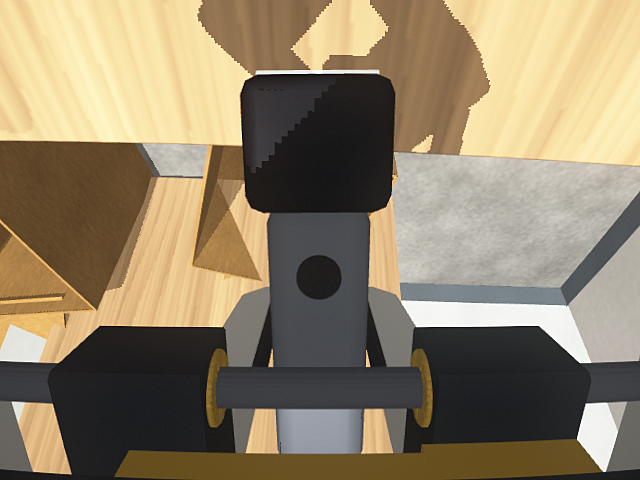

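servo_tool --rot '[[-0.3,0.2,-0.3],[-0.3,0.2,-0.3],[-0.3,0.2,-0.3],[-0.2,0.2,-0.2],[0,0,0]]' --slide '[[3,9,14],[2,10,15],[2,9,14],[1,5,8],[0,1,1]]' --hand '[0.1,0.1,0.1,0.1,0.1]'

```text
time_s: 43.9
position: [555.9, -630.1, 248.9]
orientation: [[0.999, 0.021, -0.029], [0.036, -0.57, 0.821], [0.001, -0.821, -0.57]]
wrist_force: [-0.4, -0.5, -2.4]
finger_gap: 37.2
```

```bash
python3 - <<'E'
from plan import *
import scan
plan(scan.tgt(100,0),scan.R,v=20,w=3)
E
```

```text
{"rot": [[-0.23, 0.21, 0.2], [-0.0, 0.0, 0.0], [-0.0, 0.0, 0.0], [-0.0, 0.0, 0.0], [-0.0, 0.0, 0.0]], "slide": [[-3.9, 2.7, -2.8], [0.0, 0.0, 0.0], [0.0, 0.0, 0.0], [0.0, 0.0, 0.0], [0.0, 0.0, 0.0]]}
now [ 555.9 -630.1  248.9] t 43.9 F [-0.4 -0.5 -2.4] gap 37.2 dist tool [-3.9  2.7 -2.8] rv [-0.23  0.21  0.2 ] N 1
```

servo_tool --rot '[[-0.2,0.2,0.2],[0,0,0],[0,0,0],[0,0,0],[0,0,0]]' --slide '[[-3,2,-3],[-1,1,0],[0,0,0],[0,0,0],[0,0,0]]' --hand '[0.1,0.1,0.1,0.1,0.1]'

```text
time_s: 44.32
position: [552.7, -634.2, 251.4]
orientation: [[0.999, 0.02, -0.027], [0.033, -0.574, 0.818], [0.001, -0.819, -0.574]]
wrist_force: [0.2, -0.3, -2.2]
finger_gap: 37.6
```

```bash
python3 - <<'E'
from h import *
from plan import *
import scan
plan(scan.tgt(100,0),scan.R,v=20,w=3)
o=get_obs();R=np.array(o['orientation']);w=np.array(o['position'])+R@scan.W; n=-scan.dr
t=((scan.L-w)@n)/(R[:,2]@n); hit=w+R[:,2]*t-scan.L
print('dist',t,'miss',hit.round(1),'ang',np.degrees(np.arccos(R[:,2]@scan.dr)))
c=snap('scene'); I=cv2.resize(c['color'][170:370,20:280],None,fx=3,fy=3,interpolation=cv2.INTER_CUBIC);cv2.imwrite('pics/s7.png',I)
c=snap('top','t7.png'); I=cv2.resize(c['color'][200:350,400:600],None,fx=4,fy=4,interpolation=cv2.INTER_CUBIC);cv2.imwrite('pics/t7.png',I)
E
```

```text
{"rot": [[0.05, 0.05, 0.09], [0.0, 0.0, 0.0], [0.0, 0.0, 0.0], [0.0, 0.0, 0.0], [0.0, 0.0, 0.0]], "slide": [[-0.6, 2.5, 1.9], [0.0, 0.0, 0.0], [0.0, 0.0, 0.0], [0.0, 0.0, 0.0], [0.0, 0.0, 0.0]]}
now [ 552.7 -634.2  251.4] t 44.32 F [ 0.2 -0.3 -2.2] gap 37.6 dist tool [-0.6  2.5  1.9] rv [0.05 0.05 0.09] N 1
dist 101.92788467142788 miss [0.5 1.3 1.9] ang 0.18791782991439865
```

View pics/s7.png

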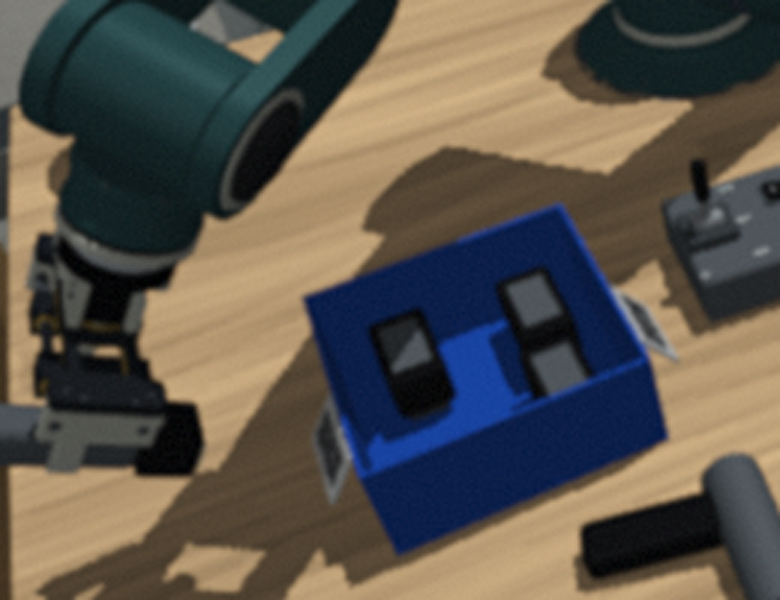

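View pics/t7.png

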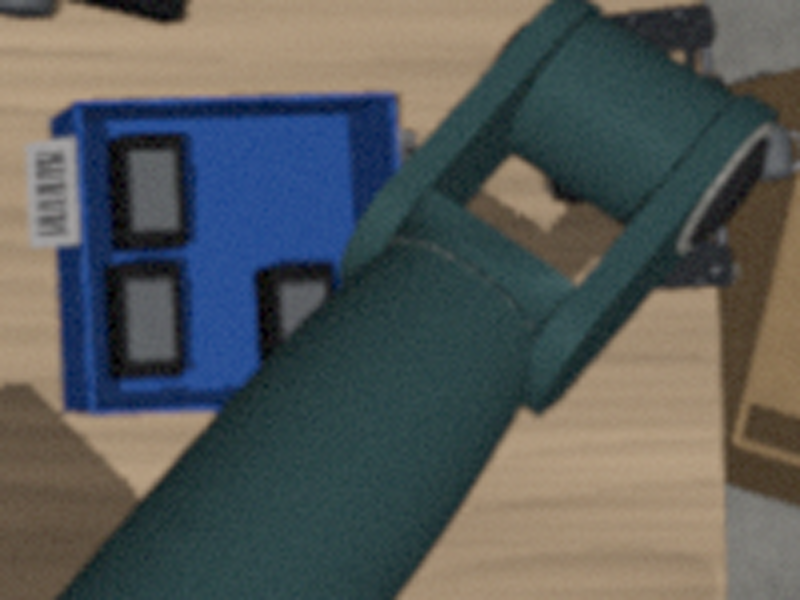

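servo_tool --rot '[[0,0,0],[0,0,0],[0,0,0],[0,0,0],[0,0,0]]' --slide '[[-0.5,2,1.5],[0,0,0],[0,0,0],[0,0,0],[0,0,0]]' --hand '[0.1,0.1,0.1,0.1,0.1]'

```text
time_s: 44.83
position: [552.0, -634.4, 248.9]
orientation: [[0.999, 0.02, -0.026], [0.033, -0.574, 0.818], [0.001, -0.818, -0.575]]
wrist_force: [-1.0, 0.9, -2.5]
finger_gap: 37.7
```

servo_tool --rot '[[0,0,0],[0,0,0],[0,0,0],[0,0,0],[0,0,0]]' --slide '[[0,0,0],[0,0,0],[0,0,0],[0,0,0],[0,0,0]]' --hand '[0.1,0.1,0.1,0.1,0.1]'

```text
time_s: 45.25
position: [552.1, -634.4, 248.9]
orientation: [[0.999, 0.02, -0.026], [0.033, -0.574, 0.818], [0.001, -0.819, -0.574]]
wrist_force: [-0.1, -0.1, -2.2]
finger_gap: 38.1
```

servo_tool --rot '[[0,0,0],[0,0,0],[0,0,0],[0,0,0],[0,0,0]]' --slide '[[0,0,0],[0,0,0],[0,0,0],[0,0,0],[0,0,0]]' --hand '[0.1,0.1,0.1,0.1,0.1]'

```text
time_s: 45.67
position: [552.1, -634.4, 248.9]
orientation: [[0.999, 0.02, -0.026], [0.033, -0.574, 0.818], [0.001, -0.818, -0.575]]
wrist_force: [0.2, -0.1, -2.0]
finger_gap: 37.7
```

servo_tool --rot '[[0,0,0],[0,0,0],[0,0,0],[0,0,0],[0,0,0]]' --slide '[[0,0,0],[0,0,0],[0,0,0],[0,0,0],[0,0,0]]' --hand '[0.1,0.1,0.1,0.1,0.1]'

```text
time_s: 46.08
position: [552.1, -634.4, 248.8]
orientation: [[0.999, 0.02, -0.026], [0.033, -0.574, 0.818], [0.001, -0.818, -0.575]]
wrist_force: [0.0, 0.4, -2.0]
finger_gap: 38.1
```

servo_tool --rot '[[0,0,0],[0,0,0],[0,0,0],[0,0,0],[0,0,0]]' --slide '[[0,0,0],[0,0,0],[0,0,0],[0,0,0],[0,0,0]]' --hand '[0.1,0.1,0.1,0.1,0.1]'

```text
time_s: 46.5
position: [552.1, -634.4, 248.9]
orientation: [[0.999, 0.02, -0.026], [0.033, -0.574, 0.818], [0.001, -0.818, -0.575]]
wrist_force: [0.4, -0.4, -2.6]
finger_gap: 37.8
```

servo_tool --rot '[[0,0,0],[0,0,0],[0,0,0],[0,0,0],[0,0,0]]' --slide '[[0,0,0],[0,0,0],[0,0,0],[0,0,0],[0,0,0]]' --hand '[0.1,0.1,0.1,0.1,0.1]'

```text
time_s: 46.92
position: [552.1, -634.3, 248.8]
orientation: [[0.999, 0.02, -0.026], [0.033, -0.574, 0.818], [0.001, -0.819, -0.574]]
wrist_force: [-1.0, -0.1, -2.1]
finger_gap: 37.7
```

servo_tool --rot '[[0,0,0],[0,0,0],[0,0,0],[0,0,0],[0,0,0]]' --slide '[[0,0,0],[0,0,0],[0,0,0],[0,0,0],[0,0,0]]' --hand '[0.1,0.1,0.1,0.1,0.1]'

```text
time_s: 47.33
position: [552.1, -634.3, 248.9]
orientation: [[0.999, 0.02, -0.026], [0.033, -0.574, 0.818], [0.001, -0.818, -0.575]]
wrist_force: [0.4, -0.3, -2.0]
finger_gap: 37.7
```

```bash
python3 - <<'E'
from h import *
from plan import *
import scan
now()
c=snap('wrist','w16.png')
o=get_obs();R=np.array(o['orientation']);w=np.array(o['position'])+R@scan.W; n=-scan.dr
t=((scan.L-w)@n)/(R[:,2]@n); hit=w+R[:,2]*t-scan.L
print('dist',t,'miss',hit.round(1),'ang',np.degrees(np.arccos(R[:,2]@scan.dr)))
E
```

```text
pos [ 552.1 -634.3  248.9] t 47.33 F [ 0.4 -0.3 -2. ] gap 37.7 y [ 0.02  -0.574 -0.818] xaz 1.87 J [-0.78  0.31  1.37 -0.47  1.04 -0.66]
dist 100.66704955927722 miss [-0.   0.1  0.1] ang 0.18689959327565228
```

View pics/w16.png

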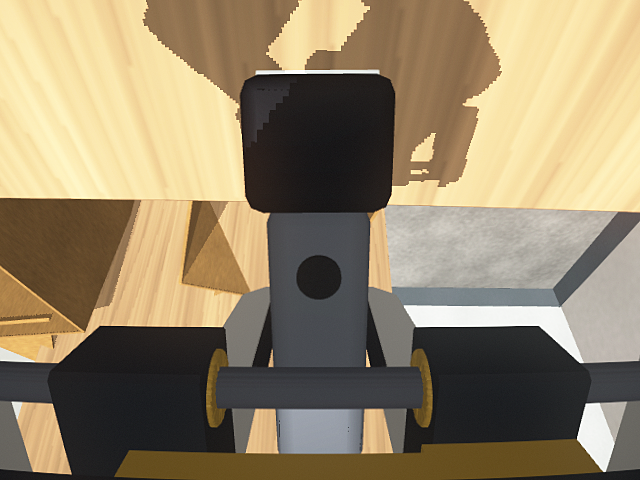

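servo_tool --rot '[[0,0,0],[0,0,0],[0,0,0],[0,0,0],[0,0,0]]' --slide '[[0,0,0],[0,0,0],[0,0,0],[0,0,0],[0,0,0]]' --hand '[0.1,0.1,0.1,0.1,0.1]'

```text
time_s: 47.8
position: [552.1, -634.4, 248.9]
orientation: [[0.999, 0.02, -0.026], [0.033, -0.574, 0.818], [0.001, -0.818, -0.575]]
wrist_force: [-0.3, 0.2, -2.3]
finger_gap: 38.0
```

servo_tool --rot '[[0,0,0],[0,0,0],[0,0,0],[0,0,0],[0,0,0]]' --slide '[[0,0,0],[0,0,0],[0,0,0],[0,0,0],[0,0,0]]' --hand '[0.1,0.1,0.1,0.1,0.1]'

```text
time_s: 48.22
position: [552.1, -634.3, 248.9]
orientation: [[0.999, 0.02, -0.026], [0.033, -0.574, 0.818], [0.001, -0.818, -0.575]]
wrist_force: [-0.4, -0.9, -3.0]
finger_gap: 37.8
```

```bash
python3 - <<'E'
from plan import *
plan([655,-40,320],tool(8),v=36,w=5)
E
```

```text
{"rot": [[2.06, -0.35, -0.11], [2.06, -0.35, -0.11], [2.06, -0.35, -0.11], [2.06, -0.35, -0.11], [2.06, -0.35, -0.11]], "slide": [[7.2, -23.4, 26.0], [7.4, -22.4, 26.8], [7.6, -21.4, 27.6], [7.8, -20.4, 28.3], [8.0, -19.4, 28.9]]}
{"rot": [[2.06, -0.35, -0.11], [2.06, -0.35, -0.11], [2.06, -0.35, -0.11], [2.06, -0.35, -0.11], [2.06, -0.35, -0.11]], "slide": [[8.2, -18.3, 29.6], [8.5, -17.2, 30.1], [8.7, -16.1, 30.7], [8.9, -15.0, 31.2], [9.1, -13.8, 31.7]]}
{"rot": [[2.06, -0.35, -0.11], [2.06, -0.35, -0.11], [2.06, -0.35, -0.11], [2.06, -0.35, -0.11], [2.06, -0.35, -0.11]], "slide": [[9.3, -12.7, 32.1], [9.6, -11.5, 32.5], [9.8, -10.3, 32.8], [10.0, -9.1, 33.1], [10.2, -7.9, 33.3]]}
{"rot": [[2.06, -0.35, -0.11], [2.06, -0.35, -0.11], [0.0, -0.0, -0.0], [0.0, -0.0, -0.0], [0.0, -0.0, -0.0]], "slide": [[10.4, -6.6, 33.5], [10.6, -5.4, 33.7], [0.0, 0.0, 0.0], [0.0, 0.0, 0.0], [0.0, 0.0, 0.0]]}
now [ 552.1 -634.3  248.9] t 48.22 F [-0.4 -0.9 -3. ] gap 37.8 dist tool [ 122.3 -397.5  442.7] rv [35.03 -5.96 -1.82] N 17
```

servo_tool --rot '[[0.5,0,0],[1,0,0],[1.5,0,0],[2,-0.2,0],[2,-0.4,-0.1]]' --slide '[[0,-18,-13],[0,-30,-21],[2,-30,-18],[5,-30,0],[7,-24,20]]' --hand '[0.1,0.1,0.1,0.1,0.1]'

```text
time_s: 48.63
position: [562.5, -589.2, 376.0]
orientation: [[0.999, 0.01, -0.041], [0.041, -0.46, 0.887], [-0.01, -0.888, -0.46]]
wrist_force: [-0.3, 0.1, -2.1]
finger_gap: 37.9
```

```bash
python3 - <<'E'
from plan import *
plan([664,-20,320],tool(7),v=36,w=5)
E
```

```text
{"rot": [[1.61, -0.26, -0.1], [1.61, -0.26, -0.1], [1.61, -0.26, -0.1], [1.61, -0.26, -0.1], [1.61, -0.26, -0.1]], "slide": [[7.4, -12.4, 31.0], [7.5, -11.5, 31.3], [7.7, -10.6, 31.5], [7.8, -9.7, 31.8], [8.0, -8.8, 32.0]]}
{"rot": [[1.61, -0.26, -0.1], [1.61, -0.26, -0.1], [1.61, -0.26, -0.1], [1.61, -0.26, -0.1], [1.61, -0.26, -0.1]], "slide": [[8.2, -7.9, 32.2], [8.3, -7.0, 32.4], [8.5, -6.1, 32.5], [8.6, -5.1, 32.7], [8.8, -4.2, 32.7]]}
{"rot": [[1.61, -0.26, -0.1], [1.61, -0.26, -0.1], [1.61, -0.26, -0.1], [1.61, -0.26, -0.1], [1.61, -0.26, -0.1]], "slide": [[9.0, -3.3, 32.8], [9.1, -2.3, 32.8], [9.3, -1.4, 32.9], [9.4, -0.4, 32.8], [9.6, 0.5, 32.8]]}
{"rot": [[1.61, -0.26, -0.1], [1.61, -0.26, -0.1], [0.0, -0.0, -0.0], [0.0, -0.0, -0.0], [0.0, -0.0, -0.0]], "slide": [[9.7, 1.4, 32.7], [9.9, 2.4, 32.6], [0.0, 0.0, 0.0], [0.0, 0.0, 0.0], [0.0, 0.0, 0.0]]}
now [ 562.5 -589.2  376. ] t 48.63 F [-0.3  0.1 -2.1] gap 37.9 dist tool [ 125.1 -211.2  526.4] rv [27.36 -4.44 -1.7 ] N 17
```

servo_tool --rot '[[1.6,-0.3,-0.1],[1.6,-0.3,-0.1],[1.6,-0.3,-0.1],[1.6,-0.3,-0.1],[1.6,-0.3,-0.1]]' --slide '[[7,-12,31],[8,-11,31],[8,-10,32],[8,-9,32],[8,-8,32]]' --hand '[0.1,0.1,0.1,0.1,0.1]'

```text
time_s: 49.05
position: [592.8, -417.9, 364.1]
orientation: [[0.998, 0.016, -0.064], [0.066, -0.332, 0.941], [-0.006, -0.943, -0.332]]
wrist_force: [0.6, 0.8, -1.4]
finger_gap: 37.7
```

servo_tool --rot '[[1.6,-0.3,-0.1],[1.6,-0.3,-0.1],[1.6,-0.3,-0.1],[1.6,-0.3,-0.1],[1.6,-0.3,-0.1]]' --slide '[[8,-7,32],[8,-6,32],[8,-6,33],[9,-5,33],[9,-4,33]]' --hand '[0.1,0.1,0.1,0.1,0.1]'

```text
time_s: 49.47
position: [621.8, -242.5, 346.2]
orientation: [[0.996, 0.015, -0.093], [0.094, -0.192, 0.977], [-0.003, -0.981, -0.193]]
wrist_force: [0.5, -0.2, -2.3]
finger_gap: 37.7
```

```bash
python3 - <<'E'
from plan import *
plan([664,-20,300],tool(7),v=36,w=5)
E
```

```text
{"rot": [[1.59, -0.22, -0.05], [1.59, -0.22, -0.05], [1.59, -0.22, -0.05], [1.59, -0.22, -0.05], [1.59, -0.22, -0.05]], "slide": [[9.0, 0.5, 31.8], [9.1, 1.3, 31.7], [9.3, 2.2, 31.6], [9.4, 3.1, 31.5], [9.5, 4.0, 31.4]]}
{"rot": [[1.59, -0.22, -0.05], [1.59, -0.22, -0.05], [0.0, -0.0, -0.0], [0.0, -0.0, -0.0], [0.0, -0.0, -0.0]], "slide": [[9.6, 4.9, 31.2], [9.7, 5.7, 31.0], [0.0, 0.0, 0.0], [0.0, 0.0, 0.0], [0.0, 0.0, 0.0]]}
now [ 621.8 -242.5  346.2] t 49.47 F [ 0.5 -0.2 -2.3] gap 37.7 dist tool [ 63.2   3.2 222.3] rv [11.1  -1.56 -0.34] N 7
```

servo_tool --rot '[[1.6,-0.2,-0.1],[1.6,-0.2,-0.1],[1.6,-0.2,0],[1.6,-0.2,0],[1.6,-0.2,0]]' --slide '[[9,1,32],[9,1,32],[9,2,32],[9,3,32],[9,4,32]]' --hand '[0.1,0.1,0.1,0.1,0.1]'

```text
time_s: 49.88
position: [650.7, -73.1, 314.8]
orientation: [[0.994, 0.007, -0.113], [0.113, -0.049, 0.992], [0.001, -0.999, -0.05]]
wrist_force: [0.6, -0.4, -2.1]
finger_gap: 37.6
```

servo_tool --rot '[[1.6,-0.2,0],[1,0,0],[0,0,0],[0,0,0],[0,0,0]]' --slide '[[9,10,28],[5,15,14],[0,10,0],[0,0,0],[0,0,0]]' --hand '[0.1,0.1,0.1,0.1,0.1]'

```text
time_s: 50.3
position: [660.6, -23.9, 275.1]
orientation: [[0.993, 0.002, -0.122], [0.122, -0.001, 0.993], [0.001, -1.0, -0.001]]
wrist_force: [-0.2, 0.4, -1.1]
finger_gap: 37.7
```

```bash
python3 - <<'E'
from h import *
from plan import *
c=snap('wrist','w17.png');np.savez('w17.npz',**{k:c[k] for k in c})
plan([666,-19,200],tool(7),v=36,w=5)
c=snap('top','t8.png')
E
```

```text
{"rot": [[0.03, -0.0, 0.02], [0.03, -0.0, 0.02], [0.03, -0.0, 0.02], [0.0, -0.0, 0.0], [0.0, -0.0, 0.0]], "slide": [[2.0, 25.0, 1.5], [2.0, 25.0, 1.5], [2.0, 25.0, 1.5], [0.0, 0.0, 0.0], [0.0, 0.0, 0.0]]}
now [660.5 -24.2 275.1] t 50.35 F [ 0.5  0.  -1.8] gap 37.6 dist tool [ 6.  75.1  4.6] rv [ 0.08 -0.01  0.07] N 3
```

View pics/w17.png

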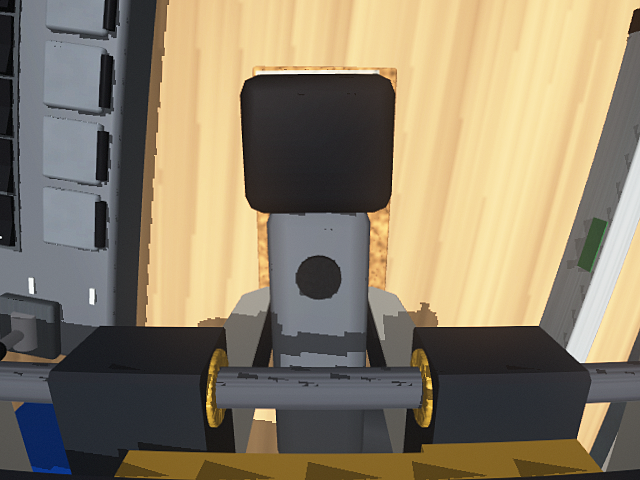

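servo_tool --rot '[[0,0,0],[0,0,0],[0,0,0],[0,0,0],[0,0,0]]' --slide '[[2,24,2],[2,28,2],[2,28,1],[0,26,0],[0,18,0]]' --hand '[0.1,0.1,0.1,0.1,0.1]'

```text
time_s: 50.82
position: [669.5, -24.7, 158.2]
orientation: [[0.993, 0.018, -0.116], [0.116, -0.005, 0.993], [0.017, -1.0, -0.007]]
wrist_force: [-0.2, -0.0, -2.0]
finger_gap: 37.7
```

```bash
python3 - <<'E'
from plan import *
plan([666,-19,93],tool(7),v=36,w=5)
E
```

```text
{"rot": [[0.2, -0.18, 0.5], [0.2, -0.18, 0.5], [0.0, -0.0, 0.0], [0.0, -0.0, 0.0], [0.0, -0.0, 0.0]], "slide": [[-2.0, 32.5, 3.2], [-1.7, 32.6, 3.1], [0.0, 0.0, 0.0], [0.0, 0.0, 0.0], [0.0, 0.0, 0.0]]}
now [669.5 -24.7 158.2] t 50.82 F [-0.2 -0.  -2. ] gap 37.7 dist tool [-3.9 65.1  6.5] rv [ 0.4  -0.36  0.99] N 2
```

servo_tool --rot '[[0.2,-0.2,0.5],[0.2,-0.2,0.4],[0,0,0],[0,0,0],[0,0,0]]' --slide '[[-2,14,4],[-2,16,3],[0,12,0],[0,7,0],[0,4,0]]' --hand '[0.1,0.1,0.1,0.1,0.1]'

```text
time_s: 51.23
position: [664.6, -20.8, 101.1]
orientation: [[0.993, -0.0, -0.12], [0.12, -0.0, 0.993], [-0.0, -1.0, -0.0]]
wrist_force: [0.8, -0.3, -2.0]
finger_gap: 37.9
```

```bash
python3 - <<'E'
from plan import *
plan([666,-19,92.5],tool(7),v=36,w=5)
E
```

```text
{"rot": [[0.02, -0.1, -0.0], [0.0, -0.0, -0.0], [0.0, -0.0, -0.0], [0.0, -0.0, -0.0], [0.0, -0.0, -0.0]], "slide": [[1.6, 8.6, 1.6], [0.0, 0.0, 0.0], [0.0, 0.0, 0.0], [0.0, 0.0, 0.0], [0.0, 0.0, 0.0]]}
now [664.6 -20.8 101.1] t 51.23 F [ 0.8 -0.3 -2. ] gap 37.9 dist tool [1.6 8.6 1.6] rv [ 0.02 -0.1  -0.  ] N 1
```

servo_tool --rot '[[0,0,0],[0,0,0],[0,0,0],[0,0,0],[0,0,0]]' --slide '[[1,4,1],[0,3,0],[0,2,0],[0,0,0],[0,0,0]]' --hand '[0.1,0.1,0.1,0.1,0.1]'

```text
time_s: 51.65
position: [666.6, -19.6, 92.9]
orientation: [[0.993, 0.003, -0.12], [0.12, -0.001, 0.993], [0.003, -1.0, -0.001]]
wrist_force: [-1.0, 0.3, -2.7]
finger_gap: 37.7
```

servo_tool --rot '[[0,0,0],[0,0,0],[0,0,0],[0,0,0],[0,0,0]]' --slide '[[0,1,0],[0,0.5,0],[0,0,0],[0,0,0],[0,0,0]]' --hand '[0.1,0.1,0.1,0.1,0.1]'

```text
time_s: 52.07
position: [667.1, -19.7, 92.8]
orientation: [[0.993, 0.005, -0.12], [0.12, -0.001, 0.993], [0.005, -1.0, -0.001]]
wrist_force: [-0.7, -0.0, -1.6]
finger_gap: 37.6
```

servo_tool --rot '[[0,0,0],[0,0,0],[0,0,0],[0,0,0],[0,0,0]]' --slide '[[0,0,0],[0,0,0],[0,0,0],[0,0,0],[0,0,0]]' --hand '[0.5,0.7,0.9,0.9,0.9]'

```text
time_s: 52.48
position: [667.6, -19.7, 94.0]
orientation: [[0.993, 0.007, -0.12], [0.12, -0.001, 0.993], [0.006, -1.0, -0.002]]
wrist_force: [0.9, 0.9, -0.6]
finger_gap: 66.9
```

servo_tool --rot '[[0,0,0],[0,0,0],[0,0,0],[0,0,0],[0,0,0]]' --slide '[[0,-8,0],[0,-20,0],[0,-30,0],[0,-36,0],[0,-36,0]]' --hand '[1,1,1,1,1]'

```text
time_s: 52.9
position: [664.2, -19.5, 221.2]
orientation: [[0.993, -0.007, -0.12], [0.12, -0.0, 0.993], [-0.007, -1.0, 0.001]]
wrist_force: [0.3, -0.4, 0.5]
finger_gap: 92.7
```

servo_tool --rot '[[0,0,0],[0,0,0],[0,0,0],[0,0,0],[0,0,0]]' --slide '[[0,-36,-15],[0,-36,-25],[0,-30,-25],[0,-20,-15],[0,0,0]]' --hand '[1,1,1,1,1]'

```text
time_s: 53.32
position: [673.3, -98.8, 359.6]
orientation: [[0.992, 0.005, -0.123], [0.123, -0.002, 0.992], [0.005, -1.0, -0.003]]
wrist_force: [-0.6, 0.1, -0.1]
finger_gap: 92.8
```

```bash
python3 - <<'E'
from h import *
from plan import *
now()
c=snap('wrist','w18.png');np.savez('w18.npz',**{k:c[k] for k in c})
P=cloud(c);Z=P[...,2]
by=np.array([.0492,.9988]);bx=np.array([.9988,-.0492]);O=np.array([433.8,13.9])
q=P[...,:2]-O; X=q@bx;Y=q@by
for k,y0 in enumerate([-55,-11,33,77,121]):
    print(k,[round(float(np.nanmedian(Z[(abs(X+25)<8)&(abs(Y-y0-d)<2)&(Z<90)])),1) if ((abs(X+25)<8)&(abs(Y-y0-d)<2)&(Z<90)).any() else None for d in (-18,-9,0,9,18)])
c=snap('scene','s9.png'); c=snap('top','t9.png')
E
```

```text
pos [673.3 -98.8 359.6] t 53.32 F [-0.6  0.1 -0.1] gap 92.8 y [ 0.005 -0.002 -1.   ] xaz 7.06 J [-0.18  0.12  1.35 -0.    1.67 -0.31]
0 [62.7, 60.6, 59.1, 59.8, 58.0]
1 [62.9, 60.8, 59.2, 59.5, 57.8]
2 [63.1, 60.6, 59.3, 59.6, 60.0]
3 [None, None, None, None, None]
4 [None, None, None, None, None]
```

View pics/w18.png

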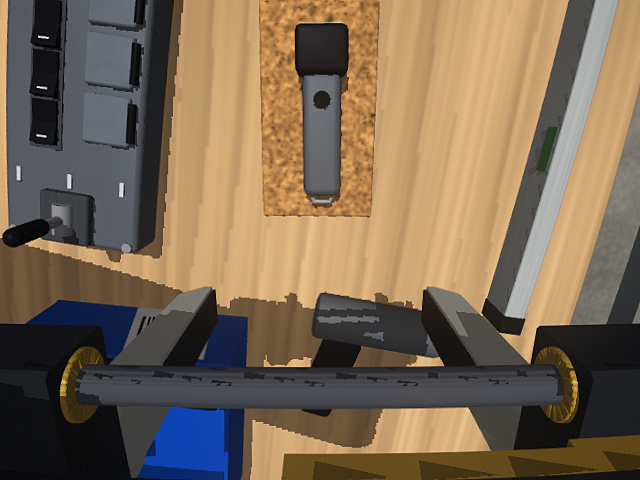

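View pics/s9.png

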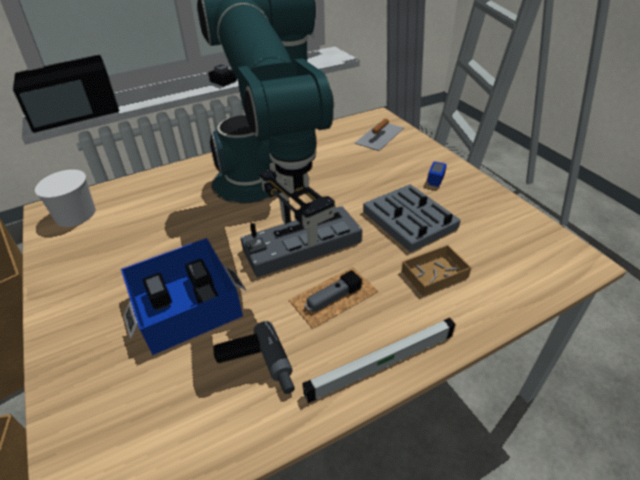

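View pics/t9.png

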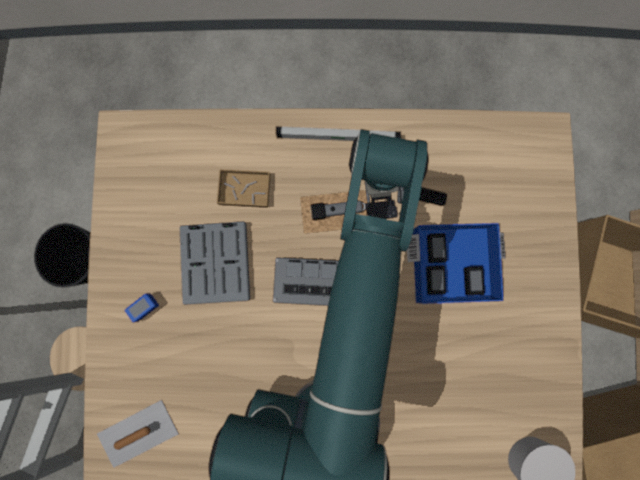

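```bash
python3 - <<'E'
from h import *
c=dict(np.load('w18.npz')); c={k:(v if v.ndim else v.item()) for k,v in c.items()}
by=np.array([.0492,.9988]);bx=np.array([.9988,-.0492]);O=np.array([433.8,13.9])
P=cloud(c); q=P[...,:2]-O; X=q@bx;Y=q@by;Z=P[...,2]
m=(abs(X)<70)&(abs(Y+145)<14)&(Z>92)&(Z<160); m[290:]=0
for z in range(95,150,10):
    k=m&(abs(Z-z)<5)
    if k.any(): print(z,k.sum(),X[k].min().round(1),np.median(X[k]).round(1),X[k].max().round(1),np.median(Y[k]).round(1))
from workcell import close_job
print(close_job())
E
```

```text
95 29 -1.3 4.4 6.9 -144.2
105 114 -2.2 6.4 8.6 -143.8
115 142 -2.4 6.4 9.5 -143.6
125 159 -2.4 6.7 9.1 -143.7
135 184 -4.9 6.4 9.0 -143.5
145 246 -6.3 2.5 8.7 -145.9
the job is handed in; nothing more can be done
None
```

The shutdown is done and handed in at about 53 s of the 210 s allowed. The one thing I could not confirm is that the rockers count as fully off.

- **Rockers:** I switched the bank with one drag at a tip height of about 60 mm. Depth checks afterwards showed all five with the lever-side half up and the far half down. I estimate they turned 0.3 rad or a little more, short of the 0.42 rad stop. A repeat check before hand-in confirmed rockers 1–3; rockers 4 and 5 were out of view then.
- **Lever:** It was centred upright with the gripper and released. The last depth reading shows it vertical within about 1–2 mm along its length, and it never went to the generator side.
- **Packs:** Three packs were in the charger, and all three now lie in one layer in the crate. The charger is empty, and I left the blue pack lookalike alone.
- **Scanner:** It had been knocked aside a few centimetres, so I measured its position again before picking it up. I aimed it at the label on the crate's -y end. The aim, worked out from measured poses rather than seen in a picture, was about 101 mm off, within 1 mm of the label's middle and 0.2° from square. I held it there for over 3 s, then laid it back near the middle of the mat. The last picture shows it flat and fully on the mat.
- **Bystanders:** I did not touch the drill or the screw box, and the gripper was open and clear of everything at hand-in. I noticed no slackening of the grip, and forces stayed low, with the highest reading under 10 N.

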